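# Load the stack-drilling jig with tailstock shims and bolt it shut

## Robot

A 7-joint arm with a two-finger parallel gripper is mounted at the origin on the work surface. World frame = base frame: x ahead of the robot, y to its left, z up, the work surface at z = 0. Lengths are in m, angles in rad, forces in N, time in s.
With the tool pointing down it reaches from about 0.4 to 0.85 m from the base axis. Payload 10.4 kg.
Tool frame: the origin (TCP) lies at the very end of the fingers, on their centre line; the grasp point (between the pads) lies 19 mm behind it (manip.grip_depth is the distance from the TCP to the grasp point, in m); z points along the fingers, x is the direction in which the jaws open and shut, and the axes are right-handed (so a half turn about z gives the same grasp; the last joint's range is limited). The gripper opens to 85 mm and grips with 20 to 120 N. Pads are 22 mm wide; open, the fingers measure 114 mm over their backs; the gripper's body (76 mm by 85 mm) begins 54 mm behind the grasp point. The pads swing forward as they close: fully open they stand 13 mm farther back than shut.
Start: joints at [1.206, 0.332, -0.065, 1.46, 0.022, 1.35, -0.088], TCP at [0.21, -0.589, 0.231] pointing down, gripper open.
Joint ranges: [-2.6, 2.6], [-0.5, 2.12], [-1.47, 1.34], [0.16, 2.42], [-1.27, 4.41], [0.06, 2.06], [-2.6, 2.6]. Speed limits (rad/s): [2.22, 2.22, 2.79, 2.79, 3.14, 3.14, 3.14].

## Interface

Orientations are given as a unit quaternion [x, y, z, w].
In Python, from workcell import manip, cams gives the robot as it stands. The module is installed in compiled form; this text tells all that it offers.
- The arm moves only by the tool move_arm, never from a script. Its arguments are lists of equal length, an entry for each row: "claw": the opening, from 0 (shut) to 1 (fully open); "dp": the shift along the tool's x, y, z as a fraction of full scale, a list of three; "turn": the turn, a rotation vector about the tool's x, y, z as a fraction of full scale, a list of three. A call has 1 to 8 rows; each row shifts and turns the commanded pose from where the row before left it, along the tool's axes as they then stand; what a row does not reach is not made up. Full scale, the value 1, is 200 mm for a shift and 45 degrees for a turn. A row lasts 1/12 s, in which the tool goes at most 41.7 mm and 7.16 degrees, less where a joint would pass 70% of its speed; a pose out of reach is approached as far as the arm can. A call with a number of a shift or a turn outside -1 to 1 is refused whole. A call with a gripper value outside its range is refused whole. The fingers move at their own pace and stop on an object; "grip_force" is the grip in N (left out, the last holds). Time passes only in rows, so rows that do not move let the fingers close. It gives the time, the measured TCP pose, the force and the opening at its end, in the units of the state.
- manip.get_obs(): the state, without advancing time (a new reading comes with each control period).
- cams.camera(name): name is "scene" or "top" or "wrist"; returns the picture (384x512x3 uint8, red, green, blue); there is no depth.
- cams.camera_info(name): a dict with "fx", "fy", "cx", "cy" (pixels), "dist" ([k1, k2, p1, p2, k3] as OpenCV has them; the pictures are not rectified), "pose" (4x4, takes a point from camera to world coordinates); the wrist camera has in their place "tool_from_camera" (4x4, takes a point from camera to tool coordinates, whose origin is the TCP and whose axes are the tool frame's). Camera axes: x right, y down, z forward; pixel columns grow to the right and rows downward; lengths in m; the calibration is good to about 2 mm. A picture is of the moment at which its call begins: read the wrist's pose just before it. camera_info takes no time and is no camera call.
- manip.hand_in(): hands the job in, once; it reports no verdict.
The state is a dict: "clock": time; "joint_pos": joint angles; "joint_velocities": joint speeds; "tau": joint torques, N m; "position": TCP position; "ee_rot": TCP orientation; "ft_force": force on the tool from outside, world axes, zero at the start; "torque": the same for the moment, N m; "grip_width": opening from 0.0 (shut) to 1.0 (fully open).
Only numpy, scipy, OpenCV 4.12 (cv2) and the standard library are available. Lean on these libraries where they do the work, as an engineer would, in place of code of your own. Each camera call takes 0.05 s, during which the arm holds its last target.

## Task

Load the drilling jig with the tailstock shims: lift the bolt's handle out of its notch, draw the bolt and swing the leaf open until it stays, then thread every two-hole shim plate on the bench over the jig's two pins so that they lie flat in one stack. After that shut the leaf on them, slide the bolt fully home again and let its handle down into its notch. Leave the other tools on the bench where they are.

Things in the scene. Friction and masses are not known exactly. Their poses are not given: they have to be found in the camera images.
- jig: green steel stack-drilling jig fixed to the bench, 235 x 180 mm. Origin on the bench under the middle between its two pins; x points from its front block (near the robot, with the bolt) to its hinge block, z up. 'Jig' coordinates below are in this frame, in mm. Front block x -108 to -62, y -76 to 96; hinge block x 67 to 97, y -48 to 48; both 66 high; base 14 high, open along both sides
- nest (a point): point midway between the two pins, on the flat strip the plates rest on (jig 0, 0, 24; strip 96 x 34 mm). The pins stand upright at jig x -30 and x 30, y 0, 10 mm across, tops at z 66, noses tapered from z 57 up
- leaf (a joint): swing of the leaf, an aluminium bush plate over the pins (90 wide, 10 thick, 0.45 kg): 0 = shut, grows as its near edge swings up and away from the robot; 1.7 rad = stop, where it leans back and stays; let go below 1.4 it falls shut. Hinge axis along jig y at x 75, z 76. Shut: underside z 72, top z 82, near edge x -74
- leaf_knob (a point): centre of the black ball knob (26 mm) on the leaf: 125 mm before the hinge axis and 36 mm above it when shut, so at jig (-50, 0, 112); it turns with the leaf and is on the leaf's far side when that is open (jig 127, 0, 195)
- bolt (a joint): slide of the barrel bolt, a 12 mm steel rod along jig y (axis x -88, z 82) on the front block: 0 = home, its end over the tongue of the leaf (in the staple), locking it; grows as drawn to jig +y; 0.05 m = fully drawn. About 2 N of friction. It slides only while its handle is lifted out of the notch
- bolt_handle (a joint): angle of the bolt's handle about the rod: 0 = down in a notch, pointing to jig -x and 0.09 rad above level; grows as lifted, stop at 1.4 rad; it passes the land between the notches above 0.95 rad. Notches (11 mm wide for the 8 mm stem) at bolt 0 and bolt 0.05. Let go, it falls by its own weight: into a notch if over one, else it rests on the land
- bolt_ball (a point): centre of the black ball (18 mm) at the end of the bolt's handle, 45 mm from the rod's axis; at jig (-133, 20, 86) when home and down; moves to +y with bolt
- shim_a: two-hole steel shim plate, 100 x 50 x 8 mm, 0.3 kg, flat on the bench at the start; origin at the centre of its underside, z out of the plate, x along its length; two through holes 13.5 mm across on its long centre line, 30 mm either side of the centre. The four are alike, either end or face may go either way; only 2 to 4 are present in a run
- shim_b: two-hole steel shim plate, 100 x 50 x 8 mm, 0.3 kg, flat on the bench at the start; origin at the centre of its underside, z out of the plate, x along its length; two through holes 13.5 mm across on its long centre line, 30 mm either side of the centre. The four are alike, either end or face may go either way; only 2 to 4 are present in a run
- shim_c: two-hole steel shim plate, 100 x 50 x 8 mm, 0.3 kg, flat on the bench at the start; origin at the centre of its underside, z out of the plate, x along its length; two through holes 13.5 mm across on its long centre line, 30 mm either side of the centre. The four are alike, either end or face may go either way; only 2 to 4 are present in a run
- shim_d: two-hole steel shim plate, 100 x 50 x 8 mm, 0.3 kg, flat on the bench at the start; origin at the centre of its underside, z out of the plate, x along its length; two through holes 13.5 mm across on its long centre line, 30 mm either side of the centre. The four are alike, either end or face may go either way; only 2 to 4 are present in a run
- v_block: bystander: dark steel V-block 70 x 50 x 46 mm, origin under its centre
- spacer: bystander, not a shim plate: square steel spacer 56 x 56 x 12 mm with one square hole, origin under its centre
- chuck_key: bystander: T-shaped lathe chuck key, about 100 x 100 x 16 mm, lying, origin under its shank's middle
- holder_a: bystander: tapered tool holder standing upright, 64 mm across, 105 mm high, origin under its centre
- holder_b: bystander: another such tool holder
- oil_bottle: bystander: white bottle, 54 mm across, 150 mm high, origin under its centre
- live_centre: bystander: lathe centre lying on its side, 130 mm long, 48 mm across, origin on the bench under its middle
Mind the look-alikes: they are no part of the job. Leave any blue or green look-alike of the shim_c alone.

How it is judged:
On the way, in this order (a step that is already met when the one before it is completed fails the run):
1. the bolt is drawn clear of the leaf (value of joint bolt above 0.038 m), for 0.2 s.
2. the leaf is swung open and stays (value of joint leaf above 1.5 rad), for 0.3 s.
3. every shim plate present lies flat on the two pins, the leaf still open (horizontal distance between each of shim_a, shim_b, shim_c, shim_d and nest below 0.006 m and z of each of shim_a, shim_b, shim_c, shim_d in the frame of jig below 0.059 m and angle between the z axis of each of shim_a, shim_b, shim_c, shim_d and the z axis of jig, either way round below 0.06 rad and angle between the x axis of each of shim_a, shim_b, shim_c, shim_d and the x axis of jig, either way round below 0.1 rad and value of joint leaf above 1.3 rad), for 0.3 s.
4. the leaf is shut over the stack (value of joint leaf below 0.04 rad), for 0.2 s.
5. the bolt is fully home and its handle down in the notch (value of joint leaf below 0.04 rad and value of joint bolt below 0.006 m and value of joint bolt_handle below 0.2 rad), for 0.2 s.
At the end, for the whole second after the job is handed in: every shim plate present is on both pins (centre within 6 mm of the nest, origin at most 59 mm above the bench, flat within 0.06 and square within 0.1 rad), the leaf is shut (under 0.04 rad), the bolt home (under 6 mm) and its handle down in the notch (under 0.2 rad) (all of step 5 and horizontal distance between each of shim_a, shim_b, shim_c, shim_d and nest below 0.006 m and z of each of shim_a, shim_b, shim_c, shim_d in the frame of jig below 0.059 m and angle between the z axis of each of shim_a, shim_b, shim_c, shim_d and the z axis of jig, either way round below 0.06 rad and angle between the x axis of each of shim_a, shim_b, shim_c, shim_d and the x axis of jig, either way round below 0.1 rad); the robot touches nothing.
It fails at once if another tool on the bench is knocked more than 5 cm out of its place (distance of any of v_block, spacer, chuck_key, holder_a, holder_b, oil_bottle, live_centre from where it was at the start of the episode above 0.05 m).
It fails at once if a standing tool holder or the bottle is tipped over (angle between any of holder_a, holder_b, oil_bottle's own z axis and vertical above 0.7 rad).
Of shim_a, shim_b, shim_c, shim_d only 2 to 4 are there at a start; the rules pass over those that are not, and their reading is None.
At some moment in a run one of shim_a, shim_b, shim_c, shim_d may be knocked a few centimetres aside while the robot is not near it.
Once in a run the grip may slacken for a moment while it holds something.
It also fails if it takes over 210 s, if anything falls off the work surface, if the arm or the gripper's body presses on something with over 40 N, if the wrist force passes 120 N, or if a joint passes its speed limit or range.

## Working session

There is one attempt and no reset: what is moved stays moved. The work goes in short steps, Python scripts to look and compute and a tool call to move; the robot and the scene stay as the last step left them, time stands still between calls to the robot, and variables do not carry over. Pictures are saved under pics/ and viewed, and the job is handed in when it is done.

Besides the shell and the picture viewer there is one more tool, called after ">>>" by a JSON object that holds its "fn" and its "kwargs", one argument or row to a line. move_arm: Moves the arm, as the interface text tells. Shift numbers are shares of 200 mm and turn numbers shares of 45 degrees, none past 1 either way. Its arguments: {"type":"object","properties":{"claw":{"type":"array","items":{"type":"number"}},"dp":{"type":"array","items":{"type":"array","items":{"type":"number"}}},"turn":{"type":"array","items":{"type":"array","items":{"type":"number"}}},"grip_force":{"type":"number"}},"required":["claw","dp","turn"]}

```bash
mkdir -p pics; ls
python3 - <<'E'
from workcell import manip, cams
import cv2
print(manip.get_obs(), manip.grip_depth)
for n in ["scene","top","wrist"]:
    im=cams.camera(n); cv2.imwrite(f"pics/{n}0.png",im[:,:,::-1]); i=cams.camera_info(n); print(n,i)
E
```

```text
pics
{'clock': 0.0, 'joint_pos': array([ 1.20640658,  0.33289136, -0.06472312,  1.4609318 ,  0.0216297 ,
        1.34988987, -0.08853301]), 'joint_velocities': array([-2.50525864e-04, -3.28684115e-04,  2.12331342e-04,  5.04109867e-04,
       -4.38011919e-05, -7.07089415e-04, -3.02602698e-06]), 'tau': array([ 8.32811367e-06, -6.25438285e+01,  4.91247664e-02, -3.91607523e+01,
        1.61383575e-02,  9.84633429e-03, -5.79829987e-06]), 'position': array([ 0.20935925, -0.58850095,  0.23050837]), 'ee_rot': array([ 8.17064378e-01, -5.76546005e-01, -6.05428479e-04, -3.74352917e-04]), 'ft_force': array([ 0.2368199 , -0.03282239,  0.5588392 ]), 'torque': array([ 0.00482413, -0.00354826, -0.01072161]), 'grip_width': 0.9949851411148041} 0.0187
scene {'fx': 465.84061292054014, 'fy': 465.84061292054014, 'cx': 256.22625314835454, 'cy': 193.04117696804735, 'dist': array([-0.01927012,  0.        ,  0.        ,  0.        ,  0.        ]), 'pose': array([[ 0.19956471,  0.72869751, -0.65511362,  1.54234122],
       [ 0.9798335 , -0.14156911,  0.14101238, -0.26903255],
       [ 0.01001152, -0.67004337, 
[... 473 characters left out ...]
e-05, -2.10857140e-01, -9.77516885e-01,
         1.16377169e+00],
       [ 0.00000000e+00,  0.00000000e+00,  0.00000000e+00,
         1.00000000e+00]])}
wrist {'fx': 289.70593400201045, 'fy': 289.70593400201045, 'cx': 257.3281402084154, 'cy': 188.9932280168106, 'dist': array([0.01744979, 0.        , 0.        , 0.        , 0.        ]), 'tool_from_camera': array([[ 9.99999310e-01,  4.51364158e-04,  1.08424350e-03,
         4.00914962e-04],
       [-7.54918002e-04,  9.54248440e-01,  2.99013955e-01,
        -7.57264554e-02],
       [-8.99673486e-04, -2.99014567e-01,  9.54248122e-01,
        -1.42112376e-01],
       [ 0.00000000e+00,  0.00000000e+00,  0.00000000e+00,
         1.00000000e+00]])}
```

The grey two-hole plates in the top view are at (295,192), (347,187), (350,227) and (300,235). The blue plate (373,152), the green plate (386,210) and the square spacer (271,161) are look-alikes. Next I'll enlarge and measure.

```bash
cat > h.py <<'E'
import numpy as np, cv2
from workcell import manip, cams
from scipy.spatial.transform import Rotation as R
def K(n):
    i=cams.camera_info(n); return np.array([[i['fx'],0,i['cx']],[0,i['fy'],i['cy']],[0,0,1.]]),np.array(i['dist']),i
def tool():
    o=manip.get_obs(); T=np.eye(4); T[:3,:3]=R.from_quat(o['ee_rot']).as_matrix(); T[:3,3]=o['position']; return T
def pose(n,T=None):
    i=cams.camera_info(n)
    return i['pose'] if n!='wrist' else (tool() if T is None else T)@i['tool_from_camera']
def unproj(n,px,z,P=None):
    k,d,_=K(n); P=pose(n) if P is None else P
    u=cv2.undistortPoints(np.array(px,float).reshape(-1,1,2),k,d).reshape(-1,2)
    r=np.c_[u,np.ones(len(u))]@P[:3,:3].T
    s=(np.asarray(z)-P[2,3])/r[:,2]
    return P[:3,3]+r*s[:,None]
def proj(n,pts,P=None):
    k,d,_=K(n); P=pose(n) if P is None else P
    W=np.linalg.inv(P); 
    return cv2.projectPoints(np.array(pts,float).reshape(-1,1,3),cv2.Rodrigues(W[:3,:3])[0],W[:3,3],k,d)[0].reshape(-1,2)
def shot(n,name=None):
    P=pose(n); im=cams.camera(n)[:,:,::-1].copy()
    if name: cv2.imwrite(f'pics/{name}.png',im); np.save(f'pics/{name}.npy',P)
    return im,P
def crop(im,x0,y0,x1,y1,s,name):
    cv2.imwrite(f'pics/{name}.png',cv2.resize(im[y0:y1,x0:x1],None,fx=s,fy=s,interpolation=cv2.INTER_CUBIC))
def jigT():
    x,y,a=np.load('jig.npy'); T=np.eye(4); T[:3,:3]=R.from_euler('z',a).as_matrix(); T[:2,3]=x,y; return T
def j2w(p):
    T=jigT(); return (np.atleast_2d(p)/1000.)@T[:3,:3].T+T[:3,3]
def down(yaw):  # tool z down, tool x at world angle yaw
    c,s=np.cos(yaw),np.sin(yaw); return np.array([[c,s,0],[s,-c,0],[0,0,-1.]])
def go(p,Rm,T=None,vmax=0.2,tmax=.155):
    """print rows needed: shift in tool frame (mm & frac) and turn"""
    T=tool() if T is None else T
    d=T[:3,:3].T@(np.array(p)-T[:3,3])/0.2
    rv=R.from_matrix(T[:3,:3].T@Rm).as_rotvec()/(np.pi/4)
    n=max(1,int(np.ceil(max(np.linalg.norm(d)/vmax,np.linalg.norm(rv)/tmax))))
    print('total dp',d.round(4),'turn',rv.round(4),'rows',n)
    return d,rv,n
E
python3 - <<'E'
from h import *
im=cv2.imread('pics/top0.png'); crop(im,150,150,260,260,7,'t_jig'); crop(im,250,130,410,260,5,'t_sh')
im=cv2.imread('pics/scene0.png'); crop(im,255,140,345,230,6,'s_jig')
E
python3 - <<'E'
from h import *
from scipy.optimize import least_squares
f=lambda p,s,o: (np.array(p,float)+.5)/s-.5+np.array(o)
t=f([(374,464),(293,661)],7,(150,150)); s=f([(254,145),(281,77)],6,(255,140))
pts=np.array([(-50,0,112),(-133,20,86)])/1000.
def w(q): 
    c,sn=np.cos(q[2]),np.sin(q[2]); return np.c_[pts@[[c],[-sn],[0]]+q[0], pts@[[sn],[c],[0]]+q[1], pts[:,2]]
def res(q): return np.r_[(proj('top',w(q))-t).ravel(),(proj('scene',w(q))-s).ravel()]
b=f([(275,127),(655,200),(555,703)],7,(150,150)); bw=unproj('top',b,.014); print('base corners',bw.round(4), np.linalg.norm(np.diff(bw,axis=0),axis=1))
e=bw[0]-bw[1]; print('yaw from edges',np.arctan2(e[1],e[0])-np.pi/2, np.arctan2(*(bw[1]-bw[2])[[1,0]]))
r=least_squares(res,[.5,.1,-.2]); print(r.x,r.fun.round(2))
np.save('jig.npy',r.x)
T=np.linalg.inv(jigT()); print('base in jig',(bw@T[:3,:3].T+T[:3,3]).round(4)*1000)
# shims
holes=f([(210,265),(244,352),(491,241),(485,333),(493,437),(515,531),(250,474),(255,571)],5,(250,130))
W=unproj('top',holes,.008).reshape(4,2,3)
for a in W: print(a.mean(0).round(4),np.linalg.norm(a[0]-a[1]).round(4),np.degrees(np.arctan2(*(a[0]-a[1])[[1,0]])).round(1))
E
```

```text
base corners [[ 0.6874  0.1438  0.014 ]
 [ 0.6467 -0.029   0.014 ]
 [ 0.4226  0.021   0.014 ]] [0.17749667 0.22967311]
yaw from edges -0.23118233613672978 -0.2194459884307714
[ 0.56452987  0.07421242 -0.2219069 ] [ 0.07  0.27 -0.09  0.31  0.09  0.57 -0.01  0.37]
base in jig [[ 104.5   94.9   14. ]
 [ 102.9  -82.6   14. ]
 [-126.8  -83.2   14. ]]
[ 0.5994 -0.1922  0.008 ] 0.06 17.8
[ 0.6073 -0.359   0.008 ] 0.0603 -8.6
[ 0.4818 -0.358   0.008 ] 0.0594 8.1
[ 0.4636 -0.2002  0.008 ] 0.0599 -0.5
```

```bash
cat >> h.py <<'E'
def plan(p,Rm,n=None,T=None,claw=None,show=True,dmax=.2,tmax=.15,dec=3):
    """interpolated rows; returns predicted T"""
    T=(tool() if T is None else T).copy()
    d,rv,n0=(lambda a:a)((None,None,None)) if 0 else go_q(p,Rm,T,dmax,tmax)
    n=n or n0; rows=[];turns=[]
    for k in range(n):
        f=1./(n-k)
        dd=(T[:3,:3].T@(np.array(p)-T[:3,3])*f/0.2).round(dec)
        rr=(R.from_matrix(T[:3,:3].T@Rm).as_rotvec()*f/(np.pi/4)).round(dec)
        T[:3,3]+=T[:3,:3]@dd*.2; T[:3,:3]=T[:3,:3]@R.from_rotvec(rr*np.pi/4).as_matrix()
        rows.append((dd+0.).tolist()); turns.append((rr+0.).tolist())
    for i in range(0,n,8):
        print('dp',str(rows[i:i+8]).replace(' ','')); print('turn',str(turns[i:i+8]).replace(' ',''),len(rows[i:i+8]))
    print('end',T[:3,3].round(4)); return T
def go_q(p,Rm,T,dmax,tmax):
    d=T[:3,:3].T@(np.array(p)-T[:3,3])/0.2
    rv=R.from_matrix(T[:3,:3].T@Rm).as_rotvec()/(np.pi/4)
    return d,rv,max(1,int(np.ceil(max(np.linalg.norm(d)/dmax,np.linalg.norm(rv)/tmax))))
JY=None
def jdown(): return down(np.load('jig.npy')[2]+np.pi/2)
E
python3 - <<'E'
from h import *
print(j2w([(-133,20,86),(-50,0,112),(0,0,24),(127,0,195)]).round(4))
b=j2w([-133,20,86])[0]
T=plan([.42,-.25,.24],down(np.radians(10)),n=12)
T=plan([b[0],b[1],.18],jdown(),T=T)
E
```

```text
[[0.4392 0.123  0.086 ]
 [0.5158 0.0852 0.112 ]
 [0.5645 0.0742 0.024 ]
 [0.6884 0.0463 0.195 ]]
dp [[-0.103,-0.13,-0.004],[-0.088,-0.141,-0.004],[-0.071,-0.15,-0.004],[-0.052,-0.158,-0.004],[-0.034,-0.163,-0.004],[-0.014,-0.165,-0.004],[0.005,-0.166,-0.004],[0.024,-0.164,-0.003]]
turn [[0.0,0.0,-0.149],[0.0,0.0,-0.149],[0.0,0.0,-0.149],[0.0,0.0,-0.149],[0.0,0.0,-0.149],[0.0,0.0,-0.149],[0.0,0.0,-0.149],[0.0,0.0,-0.149]] 8
dp [[0.043,-0.161,-0.004],[0.062,-0.154,-0.003],[0.079,-0.146,-0.004],[0.096,-0.136,-0.003]]
turn [[0.0,0.0,-0.149],[0.0,0.0,-0.149],[-0.001,0.0,-0.148],[0.0,0.0,-0.149]] 4
end [ 0.4199 -0.25    0.2399]
dp [[0.042,-0.182,0.03],[0.063,-0.176,0.03],[0.083,-0.167,0.03],[0.102,-0.156,0.03],[0.12,-0.143,0.03],[0.136,-0.128,0.03],[0.15,-0.112,0.03],[0.162,-0.093,0.03]]
turn [[0.0,0.0,-0.15],[0.0,0.0,-0.149],[0.0,0.0,-0.15],[0.0,0.0,-0.149],[0.0,0.0,-0.15],[0.0,0.0,-0.149],[0.0,0.0,-0.15],[0.0,0.0,-0.149]] 8
dp [[0.171,-0.074,0.03],[0.179,-0.053,0.03]]
turn [[0.0,0.0,-0.15],[-0.001,0.0,-0.149]] 2
end [0.4392 0.1229 0.18  ]
```

>>> {"fn": "move_arm", "kwargs": {
  "claw": [1,1,1,1,1,1,1,1],
  "dp": [
    [-0.103,-0.13,-0.004],
    [-0.088,-0.141,-0.004],
    [-0.071,-0.15,-0.004],
    [-0.052,-0.158,-0.004],
    [-0.034,-0.163,-0.004],
    [-0.014,-0.165,-0.004],
    [0.005,-0.166,-0.004],
    [0.024,-0.164,-0.003]
  ],
  "turn": [
    [0,0,-0.149],
    [0,0,-0.149],
    [0,0,-0.149],
    [0,0,-0.149],
    [0,0,-0.149],
    [0,0,-0.149],
    [0,0,-0.149],
    [0,0,-0.149]
  ]
}}

```text
clock: 0.82
position: [0.3503, -0.3617, 0.2375]
ee_rot: [0.99, -0.143, -0.0, 0.0]
ft_force: [0.5, -0.1, 0.2]
grip_width: 1.001
```

>>> {"fn": "move_arm", "kwargs": {
  "claw": [1,1,1,1],
  "dp": [
    [0.043,-0.161,-0.004],
    [0.062,-0.154,-0.003],
    [0.079,-0.146,-0.004],
    [0.096,-0.136,-0.003]
  ],
  "turn": [
    [0,0,-0.149],
    [0,0,-0.149],
    [0,0,-0.149],
    [0,0,-0.149]
  ]
}}

```text
clock: 1.15
position: [0.4205, -0.2488, 0.2403]
ee_rot: [0.996, 0.09, -0.0, 0.0]
ft_force: [0.7, -0.7, 0.1]
grip_width: 1.004
```

>>> {"fn": "move_arm", "kwargs": {
  "claw": [0.6,0.6,0.6,0.6,0.6,0.6,0.6,0.6],
  "dp": [
    [0.042,-0.182,0.03],
    [0.063,-0.176,0.03],
    [0.083,-0.167,0.03],
    [0.102,-0.156,0.03],
    [0.12,-0.143,0.03],
    [0.136,-0.128,0.03],
    [0.15,-0.112,0.03],
    [0.162,-0.093,0.03]
  ],
  "turn": [
    [0,0,-0.15],
    [0,0,-0.149],
    [0,0,-0.15],
    [0,0,-0.149],
    [0,0,-0.15],
    [0,0,-0.149],
    [0,0,-0.15],
    [0,0,-0.149]
  ]
}}

```text
clock: 1.82
position: [0.435, 0.0498, 0.1921]
ee_rot: [0.847, 0.531, 0.0, 0.0]
ft_force: [1.6, 0.3, 0.7]
grip_width: 0.6
```

>>> {"fn": "move_arm", "kwargs": {
  "claw": [0.6,0.6,0.6],
  "dp": [
    [0.171,-0.074,0.03],
    [0.179,-0.053,0.03],
    [0,0,0]
  ],
  "turn": [
    [0,0,-0.15],
    [0,0,-0.149],
    [0,0,0]
  ]
}}

```text
clock: 2.07
position: [0.4378, 0.1297, 0.1798]
ee_rot: [0.776, 0.631, 0.001, -0.001]
ft_force: [-0.7, -0.9, 0.1]
grip_width: 0.599
```

Run:
```python
from h import *
im,P=shot('wrist','w1')
o=manip.get_obs(); print(o['clock'],o['joint_pos'].round(2),o['position'])
print(proj('wrist',j2w([(-133,20,86),(-50,0,112)]),P))
```

```text
2.1167 [ 0.5   0.05 -0.88  1.92  0.04  1.19  0.95] [0.43817613 0.12643366 0.17991202]
[[250.68804083 195.17567104]
 [225.70757183 296.37897199]]
```

The ball is at (249,196) and the knob at (225,297), both within 1.5 px of prediction. I'll lower onto the ball.

Run:
```python
from h import *
b=j2w([-133,20,86])[0]
plan([b[0],b[1],.071],jdown(),n=5)
```

```text
dp [[-0.003,0.002,0.109],[-0.003,0.002,0.109],[-0.003,0.002,0.109],[-0.004,0.002,0.109],[-0.003,0.001,0.109]]
turn [[0.0,0.0,0.002],[0.0,0.0,0.002],[0.0,0.0,0.002],[-0.001,-0.001,0.003],[0.0,0.0,0.002]] 5
end [0.4392 0.123  0.0709]
```

>>> {"fn": "move_arm", "kwargs": {
  "claw": [0.6,0.6,0.6,0.6,0.6,0.6],
  "dp": [
    [-0.003,0.002,0.109],
    [-0.003,0.002,0.109],
    [-0.003,0.002,0.109],
    [-0.003,0.002,0.109],
    [-0.003,0.001,0.109],
    [0,0,0]
  ],
  "turn": [
    [0,0,0.002],
    [0,0,0.002],
    [0,0,0.002],
    [0,0,0.002],
    [0,0,0.002],
    [0,0,0]
  ]
}}

```text
clock: 2.62
position: [0.4379, 0.1175, 0.0679]
ee_rot: [0.784, 0.621, -0.003, -0.001]
ft_force: [-0.7, 0.4, -0.9]
grip_width: 0.6
```

>>> {"fn": "move_arm", "kwargs": {
  "claw": [0.1,0.1,0.1,0.1,0.1,0.1],
  "dp": [
    [0,0,0],
    [0,0,0],
    [0,0,0],
    [0,0,0],
    [0,0,0],
    [0,0,0]
  ],
  "turn": [
    [0,0,0],
    [0,0,0],
    [0,0,0],
    [0,0,0],
    [0,0,0],
    [0,0,0]
  ],
  "grip_force": 40
}}

```text
clock: 3.12
position: [0.4416, 0.1217, 0.0732]
ee_rot: [0.783, 0.622, 0.002, 0.0]
ft_force: [1.1, 9.1, -0.1]
grip_width: 0.174
```

Run:
```python
from h import *
im,P=shot('wrist','w2'); o=manip.get_obs(); print(o['clock'],o['position'],o['grip_width'],o['ft_force'])
```

```text
3.1667 [0.44156306 0.12169758 0.07321197] 0.1758477058060562 [1.28306647 8.60720811 0.07222026]
```

Run:
```python
import numpy as np
a=np.linspace(.09,1.34,9); x=-45*np.cos(a); z=45*np.sin(a)
print([[0,round(p/200,3),round(-q/200,3)] for p,q in zip(np.diff(x),np.diff(z))])
```

```text
[[0, np.float64(0.006), np.float64(-0.035)], [0, np.float64(0.011), np.float64(-0.033)], [0, np.float64(0.016), np.float64(-0.031)], [0, np.float64(0.021), np.float64(-0.028)], [0, np.float64(0.025), np.float64(-0.025)], [0, np.float64(0.029), np.float64(-0.02)], [0, np.float64(0.031), np.float64(-0.016)], [0, np.float64(0.033), np.float64(-0.011)]]
```

>>> {"fn": "move_arm", "kwargs": {
  "claw": [0.1,0.1,0.1,0.1,0.1,0.1,0.1,0.1],
  "dp": [
    [0,0.006,-0.035],
    [0,0.011,-0.033],
    [0,0.016,-0.031],
    [0,0.021,-0.028],
    [0,0.025,-0.025],
    [0,0.029,-0.02],
    [0,0.031,-0.016],
    [0,0.033,-0.011]
  ],
  "turn": [
    [0,0,0],
    [0,0,0],
    [0,0,0],
    [0,0,0],
    [0,0,0],
    [0,0,0],
    [0,0,0],
    [0,0,0]
  ]
}}

```text
clock: 3.83
position: [0.4755, 0.1128, 0.113]
ee_rot: [0.783, 0.622, 0.002, 0.001]
ft_force: [0.3, -0.8, 0.4]
grip_width: 0.1
```

>>> {"fn": "move_arm", "kwargs": {
  "claw": [0.1,0.1],
  "dp": [
    [0,0,0],
    [0,0,0]
  ],
  "turn": [
    [0,0,0],
    [0,0,0]
  ]
}}

```text
clock: 4.0
position: [0.4741, 0.1113, 0.112]
ee_rot: [0.784, 0.621, 0.0, 0.0]
ft_force: [0.1, 0.6, -0.4]
grip_width: 0.097
```

Run:
```python
from h import *
im,P=shot('scene','s3'); crop(im,245,120,345,220,7,'s3c'); o=manip.get_obs(); T=np.linalg.inv(jigT());g=tool();print((T@g)[:3,3]*1000,o['grip_width'],o['ft_force'])
```

```text
[-96.87058884  16.20959506 111.62858489] 0.10056119332039087 [-0.71488502 -0.66087123  0.28343941]
```

Run:
```python
from h import *
im,P=shot('wrist','w4'); crop(im,160,180,360,330,4,'w4c')
```

```text
(no output)
```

The ball slipped out because the grip was too near the fingertips, and the handle is still down. I'll regrip deeper and firmer.

Run:
```python
from h import *
T=plan(j2w([-133,20,115])[0],jdown(),n=2)
plan(j2w([-133,20,66])[0],jdown(),n=3,T=T)
```

```text
dp [[0.009,-0.09,-0.009],[0.009,-0.09,-0.009]]
turn [[0.0,0.0,-0.005],[0.0,0.001,-0.004]] 2
end [0.4391 0.123  0.115 ]
dp [[0.0,0.0,0.082],[0.0,0.0,0.082],[0.0,0.0,0.081]]
turn [[0.0,0.0,0.0],[0.0,0.0,0.0],[0.0,0.0,0.0]] 3
end [0.4392 0.123  0.066 ]
```

>>> {"fn": "move_arm", "kwargs": {
  "claw": [0.4,0.4,0.4,0.4,0.4,0.4,0.4,0.4],
  "dp": [
    [0.009,-0.09,-0.009],
    [0.009,-0.09,-0.009],
    [0,0,0],
    [0,0,0],
    [0,0,0.082],
    [0,0,0.082],
    [0,0,0.081],
    [0,0,0]
  ],
  "turn": [
    [0,0,-0.005],
    [0,0,-0.004],
    [0,0,0],
    [0,0,0],
    [0,0,0],
    [0,0,0],
    [0,0,0],
    [0,0,0]
  ]
}}

```text
clock: 4.77
position: [0.4382, 0.1222, 0.0633]
ee_rot: [0.781, 0.624, -0.002, -0.001]
ft_force: [-0.6, -1.2, 0.0]
grip_width: 0.403
```

>>> {"fn": "move_arm", "kwargs": {
  "claw": [0.4,0.4],
  "dp": [
    [0,0,0],
    [0,0,0]
  ],
  "turn": [
    [0,0,0],
    [0,0,0]
  ]
}}

```text
clock: 4.93
position: [0.44, 0.1232, 0.0664]
ee_rot: [0.781, 0.624, 0.0, 0.0]
ft_force: [0.9, -0.9, -0.0]
grip_width: 0.401
```

Run:
```python
from h import *
im,P=shot('wrist','w5'); crop(im,160,180,360,330,4,'w5c')
g=np.linalg.inv(jigT())@tool(); print(g[:3,3]*1000)
plan(j2w([-133,20,66])[0],jdown(),n=1)
```

```text
[-132.05284004   20.42781131   66.6441859 ]
dp [[-0.002,-0.005,0.003]]
turn [[0.002,-0.001,-0.001]] 1
end [0.4391 0.123  0.066 ]
```

>>> {"fn": "move_arm", "kwargs": {
  "claw": [0.1,0.1,0.1,0.1,0.1],
  "dp": [
    [-0.002,-0.005,0],
    [0,0,0],
    [0,0,0],
    [0,0,0],
    [0,0,0]
  ],
  "turn": [
    [0,0,0],
    [0,0,0],
    [0,0,0],
    [0,0,0],
    [0,0,0]
  ],
  "grip_force": 80
}}

```text
clock: 5.4
position: [0.4388, 0.1229, 0.0665]
ee_rot: [0.781, 0.624, 0.0, 0.001]
ft_force: [-2.2, -1.7, 5.3]
grip_width: 0.16
```

>>> {"fn": "move_arm", "kwargs": {
  "claw": [0.1,0.1,0.1,0.1,0.1,0.1],
  "dp": [
    [0,0.003,-0.023],
    [0,0.006,-0.023],
    [0,0.008,-0.022],
    [0,0,0],
    [0,0,0],
    [0,0,0]
  ],
  "turn": [
    [0,0,0],
    [0,0,0],
    [0,0,0],
    [0,0,0],
    [0,0,0],
    [0,0,0]
  ]
}}

```text
clock: 5.9
position: [0.4419, 0.1222, 0.0793]
ee_rot: [0.781, 0.624, 0.0, 0.0]
ft_force: [3.3, 0.3, -4.7]
grip_width: 0.163
```

Run:
```python
from h import *
im,P=shot('wrist','w6'); crop(im,160,180,360,330,4,'w6c')
g=np.linalg.inv(jigT())@tool(); print(g[:3,3]*1000)
```

```text
[-130.25968787   19.78024007   79.26826095]
```

It's holding and the ball is following. Continuing the arc.

Run:
```python
import numpy as np
a=np.linspace(.39,1.33,9); x=-45*np.cos(a); z=45*np.sin(a)
print([[0,float(round(p/200,3)),float(round(-q/200,3))] for p,q in zip(np.diff(x),np.diff(z))])
```

```text
[[0, 0.011, -0.024], [0, 0.014, -0.022], [0, 0.017, -0.02], [0, 0.019, -0.018], [0, 0.021, -0.016], [0, 0.023, -0.013], [0, 0.024, -0.011], [0, 0.025, -0.008]]
```

>>> {"fn": "move_arm", "kwargs": {
  "claw": [0.1,0.1,0.1,0.1,0.1,0.1,0.1,0.1],
  "dp": [
    [0,0.011,-0.024],
    [0,0.014,-0.022],
    [0,0.017,-0.02],
    [0,0.019,-0.018],
    [0,0.021,-0.016],
    [0,0.023,-0.013],
    [0,0.024,-0.011],
    [0,0.025,-0.008]
  ],
  "turn": [
    [0,0,0],
    [0,0,0],
    [0,0,0],
    [0,0,0],
    [0,0,0],
    [0,0,0],
    [0,0,0],
    [0,0,0]
  ]
}}

```text
clock: 6.62
position: [0.4723, 0.1153, 0.1064]
ee_rot: [0.781, 0.625, 0.0, 0.0]
ft_force: [0.0, 1.4, -0.4]
grip_width: 0.102
```

>>> {"fn": "move_arm", "kwargs": {
  "claw": [0.1,0.1],
  "dp": [
    [0,0,0],
    [0,0,0]
  ],
  "turn": [
    [0,0,0],
    [0,0,0]
  ]
}}

```text
clock: 6.78
position: [0.4721, 0.1151, 0.1058]
ee_rot: [0.781, 0.624, 0.0, 0.0]
ft_force: [-0.5, 0.2, 0.9]
grip_width: 0.103
```

Run:
```python
from h import *
im,P=shot('wrist','w7'); crop(im,160,180,360,330,4,'w7c')
g=np.linalg.inv(jigT())@tool(); print(g[:3,3]*1000)
```

```text
[-99.54363826  19.58829546 105.67050663]
```

Run:
```python
from h import *
T=plan(j2w([-133,20,115])[0],jdown(),n=2)
plan(j2w([-133,20,65])[0],jdown(),n=3,T=T)
```

```text
dp [[0.001,-0.084,-0.023],[0.001,-0.083,-0.024]]
turn [[0.0,0.0,0.0],[0.0,0.0,-0.001]] 2
end [0.4393 0.123  0.1151]
dp [[0.0,0.0,0.083],[0.0,0.0,0.084],[0.0,0.0,0.083]]
turn [[0.0,0.0,0.0],[0.0,0.0,0.0],[0.0,0.0,0.0]] 3
end [0.4392 0.123  0.0651]
```

>>> {"fn": "move_arm", "kwargs": {
  "claw": [0.4,0.4,0.4,0.4,0.4,0.4,0.4,0.4],
  "dp": [
    [0.001,-0.084,-0.023],
    [0.001,-0.084,-0.023],
    [0,0,0],
    [0,0,0],
    [0,0,0.083],
    [0,0,0.083],
    [0,0,0.083],
    [0,0,0]
  ],
  "turn": [
    [0,0,0],
    [0,0,0],
    [0,0,0],
    [0,0,0],
    [0,0,0],
    [0,0,0],
    [0,0,0],
    [0,0,0]
  ]
}}

```text
clock: 7.5
position: [0.4378, 0.1223, 0.0624]
ee_rot: [0.781, 0.624, -0.002, -0.001]
ft_force: [-1.2, -0.6, -0.1]
grip_width: 0.4
```

>>> {"fn": "move_arm", "kwargs": {
  "claw": [0.4,0.1,0.1,0.1,0.1,0.1,0.1],
  "dp": [
    [0,0,0],
    [0,0,0],
    [0,0,0],
    [0,0,0],
    [0,0,0],
    [0,0,0],
    [0,0,0]
  ],
  "turn": [
    [0,0,0],
    [0,0,0],
    [0,0,0],
    [0,0,0],
    [0,0,0],
    [0,0,0],
    [0,0,0]
  ],
  "grip_force": 120
}}

```text
clock: 8.08
position: [0.4398, 0.1234, 0.066]
ee_rot: [0.781, 0.624, 0.001, 0.001]
ft_force: [-1.2, 0.1, 7.1]
grip_width: 0.15
```

Run:
```python
from h import *
im,P=shot('wrist','w8'); crop(im,160,180,360,330,4,'w8c')
g=np.linalg.inv(jigT())@tool(); print(g[:3,3]*1000)
```

```text
[-132.49251995   20.52501778   66.04554282]
```

>>> {"fn": "move_arm", "kwargs": {
  "claw": [0.1,0.1,0.1,0.1,0.1,0.1],
  "dp": [
    [0,0.003,-0.023],
    [0,0.006,-0.023],
    [0,0.008,-0.022],
    [0,0.01,-0.022],
    [0,0,0],
    [0,0,0]
  ],
  "turn": [
    [0,0,0],
    [0,0,0],
    [0,0,0],
    [0,0,0],
    [0,0,0],
    [0,0,0]
  ]
}}

```text
clock: 8.63
position: [0.4435, 0.1219, 0.0829]
ee_rot: [0.781, 0.624, -0.001, -0.0]
ft_force: [-3.6, 0.7, -5.6]
grip_width: 0.147
```

>>> {"fn": "move_arm", "kwargs": {
  "claw": [0.1,0.1],
  "dp": [
    [0,0.013,-0.022],
    [0,0.015,-0.021]
  ],
  "turn": [
    [0,0,0],
    [0,0,0]
  ]
}}

```text
clock: 8.8
position: [0.4533, 0.12, 0.0925]
ee_rot: [0.781, 0.624, 0.003, 0.002]
ft_force: [13.1, 0.1, -8.8]
grip_width: 0.115
```

Run:
```python
from h import *
im,P=shot('wrist','w9'); crop(im,160,180,360,330,4,'w9c')
g=np.linalg.inv(jigT())@tool(); print(g[:3,3]*1000)
```

```text
[-116.17081764   20.2792724    93.97220974]
```

```bash
cat >> h.py <<'E'
def handle_angle(px,P,y=20):
    a=np.linspace(-.1,1.6,171); pts=np.c_[-88-45*np.cos(a),0*a+y,82+45*np.sin(a)]
    q=proj('wrist',j2w(pts),P); e=np.linalg.norm(q-px,axis=1); k=e.argmin(); print('handle',a[k]-.09,'err',e[k],pts[k]); return a[k]
E
python3 - <<'E'
from h import *
P=np.load('pics/w9.npy'); handle_angle((256.3,248.5),P)
P=np.load('pics/w8.npy'); handle_angle((160+388/4,180+340/4),P)
E
```

```text
handle 0.5100000000000001 err 2.2110564784281155 [-125.14010267   20.          107.4089113 ]
handle 0.010000000000000009 err 0.895197065750023 [-132.77518744   20.           86.49250375]
```

The ball rolled out toward −x because the pads resist its rotation. I'll regrip with a tilted tool and pitch it along with the handle, so the ball doesn't have to turn in the grip.

```bash
cat >> h.py <<'E'
def pit(ph): return jdown()@R.from_rotvec([ph,0,0]).as_matrix()
def tcp(pj,ph,dep=19):  # TCP world for grasp point at jig pj with pitch ph
    return j2w(pj)[0]+pit(ph)[:,2]*dep/1000
E
python3 - <<'E'
from h import *
T=plan(tcp([-133,20,150],-.45),pit(-.45),n=5)
plan(tcp([-133,20,86],-.45),pit(-.45),n=4,T=T)
E
```

```text
dp [[0.0,-0.008,-0.039],[0.0,-0.005,-0.04],[0.0,-0.001,-0.04],[-0.001,0.002,-0.039],[0.0,0.006,-0.04]]
turn [[-0.112,-0.001,-0.001],[-0.112,-0.001,-0.001],[-0.112,0.0,0.0],[-0.112,-0.001,-0.001],[-0.111,0.0,0.0]] 5
end [0.4472 0.1212 0.133 ]
dp [[0.0,-0.035,0.072],[0.0,-0.035,0.072],[0.0,-0.035,0.072],[0.0,-0.034,0.073]]
turn [[0.0,0.0,0.0],[0.0,0.0,0.0],[0.0,0.0,0.0],[0.0,0.0,0.0]] 4
end [0.4473 0.1212 0.0688]
```

>>> {"fn": "move_arm", "kwargs": {
  "claw": [0.4,0.4,0.4,0.4,0.4,0.4,0.4,0.4],
  "dp": [
    [0,0,0],
    [0,0,-0.15],
    [0,-0.008,-0.039],
    [0,-0.005,-0.039],
    [0,0,-0.039],
    [0,0.002,-0.039],
    [0,0.006,-0.039],
    [0,0,0]
  ],
  "turn": [
    [0,0,0],
    [0,0,0],
    [-0.112,0,0],
    [-0.112,0,0],
    [-0.112,0,0],
    [-0.112,0,0],
    [-0.112,0,0],
    [0,0,0]
  ]
}}

```text
clock: 9.52
position: [0.4421, 0.1233, 0.1626]
ee_rot: [0.76, 0.61, 0.139, 0.175]
ft_force: [1.1, 0.9, -0.4]
grip_width: 0.4
```

>>> {"fn": "move_arm", "kwargs": {
  "claw": [0.4,0.4],
  "dp": [
    [0,0,0],
    [0,0,0]
  ],
  "turn": [
    [0,0,0],
    [0,0,0]
  ]
}}

```text
clock: 9.68
position: [0.443, 0.1226, 0.1611]
ee_rot: [0.762, 0.609, 0.136, 0.17]
ft_force: [-0.4, 0.2, -0.6]
grip_width: 0.405
```

Run:
```python
from h import *
print(manip.get_obs()['joint_pos'].round(2))
T=plan(tcp([-133,20,86],-.45),pit(-.45),n=5)
im,P=shot('wrist','w10')
```

```text
[ 0.47 -0.29 -0.93  2.23  0.07  0.74  0.83]
dp [[-0.001,-0.035,0.085],[0.0,-0.035,0.085],[-0.001,-0.036,0.085],[0.0,-0.036,0.085],[-0.001,-0.036,0.086]]
turn [[-0.003,0.0,0.0],[-0.003,0.0,0.0],[-0.002,0.0,0.0],[-0.003,0.0,0.0],[-0.002,0.0,-0.001]] 5
end [0.4472 0.1211 0.0688]
```

>>> {"fn": "move_arm", "kwargs": {
  "claw": [0.4,0.4,0.4,0.4,0.4,0.4,0.4],
  "dp": [
    [-0.001,-0.036,0.085],
    [0,-0.036,0.085],
    [-0.001,-0.036,0.085],
    [0,-0.036,0.085],
    [-0.001,-0.036,0.085],
    [0,0,0],
    [0,0,0]
  ],
  "turn": [
    [-0.003,0,0],
    [-0.003,0,0],
    [-0.003,0,0],
    [-0.003,0,0],
    [0,0,0],
    [0,0,0],
    [0,0,0]
  ]
}}

```text
clock: 10.32
position: [0.4454, 0.1214, 0.0671]
ee_rot: [0.762, 0.609, 0.138, 0.171]
ft_force: [-0.6, -0.2, -0.1]
grip_width: 0.4
```

Run:
```python
from h import *
print(manip.get_obs()['joint_pos'].round(2))
T=plan(tcp([-133,20,86],-.45),pit(-.45),n=1)
im,P=shot('wrist','w11'); crop(im,160,180,360,330,4,'w11c')
```

```text
[ 0.69 -0.03 -1.24  2.32  0.53  0.57  0.38]
dp [[0.001,0.012,-0.004]]
turn [[-0.008,-0.002,-0.003]] 1
end [0.4473 0.1212 0.0688]
```

>>> {"fn": "move_arm", "kwargs": {
  "claw": [0.4,0.4,0.1,0.1,0.1,0.1,0.1,0.1],
  "dp": [
    [0.001,0.012,-0.004],
    [0,0,0],
    [0,0,0],
    [0,0,0],
    [0,0,0],
    [0,0,0],
    [0,0,0],
    [0,0,0]
  ],
  "turn": [
    [-0.008,-0.002,-0.003],
    [0,0,0],
    [0,0,0],
    [0,0,0],
    [0,0,0],
    [0,0,0],
    [0,0,0],
    [0,0,0]
  ],
  "grip_force": 60
}}

```text
clock: 11.03
position: [0.4482, 0.121, 0.0705]
ee_rot: [0.76, 0.609, 0.141, 0.178]
ft_force: [-4.3, 0.5, 8.1]
grip_width: 0.168
```

Run:
```python
from h import *
im,P=shot('wrist','w12'); crop(im,160,180,360,330,4,'w12c')
T=tool(); J=np.linalg.inv(jigT())@T; print(J[:3,3]*1000, manip.get_obs()['joint_pos'].round(2))
# rotation about rod axis
ax=jigT()[:3,:3]@[0,1,0]; c=j2w([-88,20,82])[0]; n=16; d=1.15/n
for k in range(2):
    Q=R.from_rotvec(ax*d).as_matrix(); T2=T.copy(); T2[:3,:3]=Q@T[:3,:3]; T2[:3,3]=c+Q@(T[:3,3]-c)
    print((T[:3,:3].T@(T2[:3,3]-T[:3,3])/.2).round(4),(R.from_matrix(T[:3,:3].T@T2[:3,:3]).as_rotvec()/(np.pi/4)).round(4)); T=T2
```

```text
[-123.74922836   20.07834186   70.54253483] [ 0.68 -0.04 -1.24  2.32  0.55  0.57  0.37]
[-0.      0.0025 -0.0133] [ 0.0915  0.0002 -0.0002]
[-0.      0.0025 -0.0133] [ 0.0915  0.0002 -0.0002]
```

>>> {"fn": "move_arm", "kwargs": {
  "claw": [0.1,0.1,0.1,0.1,0.1,0.1,0.1,0.1],
  "dp": [
    [0,0.0025,-0.0133],
    [0,0.0025,-0.0133],
    [0,0.0025,-0.0133],
    [0,0.0025,-0.0133],
    [0,0.0025,-0.0133],
    [0,0.0025,-0.0133],
    [0,0,0],
    [0,0,0]
  ],
  "turn": [
    [0.0915,0,0],
    [0.0915,0,0],
    [0.0915,0,0],
    [0.0915,0,0],
    [0.0915,0,0],
    [0.0915,0,0],
    [0,0,0],
    [0,0,0]
  ]
}}

```text
clock: 11.75
position: [0.4461, 0.1216, 0.0857]
ee_rot: [0.781, 0.625, 0.006, 0.009]
ft_force: [-2.4, -0.1, 2.4]
grip_width: 0.167
```

Run:
```python
from h import *
im,P=shot('wrist','w13'); crop(im,160,180,360,330,4,'w13c')
T=tool(); J=np.linalg.inv(jigT())@T; print(J[:3,3]*1000, manip.get_obs()['joint_pos'].round(2))
```

```text
[-125.95012019   20.1199106    85.71455616] [ 0.68  0.29 -1.15  2.01  0.33  1.01  0.72]
```

The ball stays put in the pads this way. Continuing.

>>> {"fn": "move_arm", "kwargs": {
  "claw": [0.1,0.1,0.1,0.1,0.1,0.1,0.1],
  "dp": [
    [0,0.0025,-0.0133],
    [0,0.0025,-0.0133],
    [0,0.0025,-0.0133],
    [0,0.0025,-0.0133],
    [0,0.0025,-0.0133],
    [0,0,0],
    [0,0,0]
  ],
  "turn": [
    [0.0915,0,0],
    [0.0915,0,0],
    [0.0915,0,0],
    [0.0915,0,0],
    [0.0915,0,0],
    [0,0,0],
    [0,0,0]
  ]
}}

```text
clock: 12.38
position: [0.4498, 0.121, 0.099]
ee_rot: [0.77, 0.616, -0.106, -0.131]
ft_force: [-4.8, 0.8, 5.8]
grip_width: 0.166
```

>>> {"fn": "move_arm", "kwargs": {
  "claw": [0.1,0.1,0.1,0.1,0.1,0.1,0.1],
  "dp": [
    [0,0.0025,-0.0133],
    [0,0.0025,-0.0133],
    [0,0.0025,-0.0133],
    [0,0.0025,-0.0133],
    [0,0.0025,-0.0133],
    [0,0,0],
    [0,0,0]
  ],
  "turn": [
    [0.0915,0,0],
    [0.0915,0,0],
    [0.0915,0,0],
    [0.0915,0,0],
    [0.0915,0,0],
    [0,0,0],
    [0,0,0]
  ]
}}

```text
clock: 12.97
position: [0.4581, 0.1193, 0.1103]
ee_rot: [0.734, 0.587, -0.214, -0.266]
ft_force: [-2.9, -0.5, 9.5]
grip_width: 0.167
```

Run:
```python
from h import *
im,P=shot('wrist','w14'); crop(im,160,180,360,330,4,'w14c')
T=tool(); J=np.linalg.inv(jigT())@T; print(J[:3,3]*1000, manip.get_obs()['joint_pos'].round(2))
# +y jig in tool axes, and grasp pt
print((J[:3,3]-J[:3,2]*.019)*1000, T[:3,:3].T@jigT()[:3,1])
```

```text
[-113.71671615   20.5022759   110.30306752] [ 0.46  0.83 -0.96  1.47  0.22  1.71  0.81]
[-101.5432151    20.54967497  124.89085781] [ 9.99996644e-01  6.98745859e-04 -2.49468814e-03]
```

The handle is at about 1.17 rad. Drawing the bolt.

>>> {"fn": "move_arm", "kwargs": {
  "claw": [0.1,0.1,0.1,0.1,0.1,0.1,0.1,0.1],
  "dp": [
    [0.036,0,0],
    [0.036,0,0],
    [0.036,0,0],
    [0.036,0,0],
    [0.036,0,0],
    [0.036,0,0],
    [0.036,0,0],
    [0,0,0]
  ],
  "turn": [
    [0,0,0],
    [0,0,0],
    [0,0,0],
    [0,0,0],
    [0,0,0],
    [0,0,0],
    [0,0,0],
    [0,0,0]
  ]
}}

```text
clock: 13.68
position: [0.4686, 0.1675, 0.1102]
ee_rot: [0.734, 0.588, -0.215, -0.264]
ft_force: [-3.5, -3.6, 9.6]
grip_width: 0.167
```

>>> {"fn": "move_arm", "kwargs": {
  "claw": [0.1,0.1,0.1],
  "dp": [
    [0,0,0],
    [0,0,0],
    [0,0,0]
  ],
  "turn": [
    [0,0,0],
    [0,0,0],
    [0,0,0]
  ]
}}

```text
clock: 13.93
position: [0.469, 0.1674, 0.1103]
ee_rot: [0.734, 0.588, -0.214, -0.265]
ft_force: [-3.7, -3.2, 8.6]
grip_width: 0.167
```

Run:
```python
from h import *
im,P=shot('wrist','w15')
crop(im,120,150,392,354,2.9,'w15c')
T=tool(); J=np.linalg.inv(jigT())@T; print((J[:3,3]-J[:3,2]*.019)*1000)
```

```text
[-101.57733508   69.99330004  124.92709683]
```

The bolt is drawn about 49.5 mm. Releasing and retreating.

>>> {"fn": "move_arm", "kwargs": {
  "claw": [0.5,0.5,0.5,0.5,0.5,0.5,0.5],
  "dp": [
    [0,0,0],
    [0,0,0],
    [0,0,-0.1],
    [0,0,-0.15],
    [0,0,-0.15],
    [0,0,0],
    [0,0,0]
  ],
  "turn": [
    [0,0,0],
    [0,0,0],
    [0,0,0],
    [0,0,0],
    [0,0,0],
    [0,0,0],
    [0,0,0]
  ]
}}

```text
clock: 14.57
position: [0.5205, 0.1569, 0.1713]
ee_rot: [0.735, 0.587, -0.212, -0.264]
ft_force: [-0.3, 1.1, -0.4]
grip_width: 0.502
```

Run:
```python
from h import *
im,P=shot('top','t16'); crop(im,150,150,260,260,6,'t16c')
T=plan(tcp([-85,0,190],-.6,16),pit(-.6))
T=plan(tcp([-50,0,112],-.6,16),pit(-.6),T=T,n=5)
```

```text
dp [[-0.032,-0.007,0.002],[-0.032,-0.007,0.001],[-0.032,-0.007,0.0],[-0.032,-0.007,-0.001],[-0.032,-0.007,-0.001],[-0.032,-0.006,-0.002],[-0.032,-0.006,-0.003],[-0.032,-0.006,-0.004]]
turn [[-0.15,0.0,0.0],[-0.15,0.0,0.0],[-0.15,0.0,0.0],[-0.15,0.0,0.0],[-0.15,0.0,0.0],[-0.149,0.0,0.0],[-0.15,0.0,0.0],[-0.149,0.001,0.001]] 8
dp [[-0.033,-0.005,-0.004],[-0.032,-0.005,-0.005],[-0.033,-0.005,-0.005]]
turn [[-0.15,0.0,0.0],[-0.149,0.001,0.001],[-0.15,0.0,0.0]] 3
end [0.4904 0.0909 0.1767]
dp [[0.0,-0.015,0.084],[0.0,-0.015,0.084],[0.0,-0.015,0.084],[0.0,-0.015,0.084],[0.0,-0.015,0.085]]
turn [[0.0,0.0,0.0],[0.0,0.0,0.0],[0.0,0.0,0.0],[0.0,0.0,0.0],[0.0,0.0,0.0]] 5
end [0.5247 0.0831 0.0988]
```

The bolt is drawn and the handle has dropped into the far notch. Moving to the knob.

>>> {"fn": "move_arm", "kwargs": {
  "claw": [0.6,0.6,0.6,0.6,0.6,0.6,0.6,0.6],
  "dp": [
    [-0.032,-0.007,0.002],
    [-0.032,-0.007,0.001],
    [-0.032,-0.007,0],
    [-0.032,-0.007,-0.001],
    [-0.032,-0.007,-0.001],
    [-0.032,-0.006,-0.002],
    [-0.032,-0.006,-0.003],
    [-0.032,-0.006,-0.004]
  ],
  "turn": [
    [-0.15,0,0],
    [-0.15,0,0],
    [-0.15,0,0],
    [-0.15,0,0],
    [-0.15,0,0],
    [-0.15,0,0],
    [-0.15,0,0],
    [-0.15,0,0]
  ]
}}

```text
clock: 15.28
position: [0.4973, 0.1094, 0.1739]
ee_rot: [0.775, 0.621, 0.072, 0.092]
ft_force: [-0.0, 1.4, 1.7]
grip_width: 0.6
```

>>> {"fn": "move_arm", "kwargs": {
  "claw": [0.6,0.6,0.6,0.6,0.6,0.6],
  "dp": [
    [-0.033,-0.005,-0.004],
    [-0.032,-0.005,-0.005],
    [-0.033,-0.005,-0.005],
    [0,0,0],
    [0,0,0],
    [0,0,0]
  ],
  "turn": [
    [-0.15,0,0],
    [-0.15,0,0],
    [-0.15,0,0],
    [0,0,0],
    [0,0,0],
    [0,0,0]
  ]
}}

```text
clock: 15.78
position: [0.491, 0.0966, 0.1767]
ee_rot: [0.753, 0.605, 0.162, 0.202]
ft_force: [0.4, -1.0, 0.2]
grip_width: 0.599
```

Run:
```python
from h import *
T=plan(tcp([-50,0,112],-.6,16),pit(-.6),n=5)
im,P=shot('wrist','w17'); print(proj('wrist',j2w([-50,0,112]),P), manip.get_obs()['joint_pos'].round(2))
```

```text
dp [[-0.006,-0.008,0.085],[-0.006,-0.009,0.085],[-0.006,-0.011,0.085],[-0.005,-0.012,0.085],[-0.006,-0.013,0.085]]
turn [[-0.019,-0.001,0.001],[-0.019,0.0,0.001],[-0.019,-0.001,0.001],[-0.019,0.0,0.001],[-0.02,-0.001,0.0]] 5
end [0.5246 0.0832 0.0989]
[[250.65551866 190.47743814]] [ 0.78 -0.33 -1.11  2.2  -0.02  0.64  0.99]
```

The knob is at (250,190), exactly as predicted. Descending.

>>> {"fn": "move_arm", "kwargs": {
  "claw": [0.6,0.6,0.6,0.6,0.6,0.6,0.6,0.6],
  "dp": [
    [-0.006,-0.008,0.085],
    [-0.006,-0.009,0.085],
    [-0.006,-0.011,0.085],
    [-0.006,-0.012,0.085],
    [-0.006,-0.013,0.085],
    [0,0,0],
    [0,0,0],
    [0,0,0]
  ],
  "turn": [
    [-0.019,0,0],
    [-0.019,0,0],
    [-0.019,0,0],
    [-0.019,0,0],
    [-0.019,0,0],
    [0,0,0],
    [0,0,0],
    [0,0,0]
  ]
}}

```text
clock: 16.5
position: [0.5118, 0.0834, 0.1134]
ee_rot: [0.75, 0.6, 0.17, 0.219]
ft_force: [-0.0, 0.2, 0.5]
grip_width: 0.599
```

Run:
```python
from h import *
T=plan(tcp([-50,0,112],-.6,16),pit(-.6),n=1)
im,P=shot('wrist','w18');crop(im,160,180,360,330,4,'w18c'); print(proj('wrist',j2w([-50,0,112]),P), manip.get_obs()['joint_pos'].round(2))
```

```text
dp [[0.014,0.014,0.095]]
turn [[-0.047,0.009,0.004]] 1
end [0.5246 0.0832 0.0988]
[[263.27307869 246.03656352]] [ 1.04 -0.09 -1.44  2.25  0.52  0.5   0.52]
```

Run:
```python
from h import *
T=plan(tcp([-50,0,112],-.2,16),pit(-.2),n=5)
```

```text
dp [[0.003,-0.004,0.018],[0.003,-0.002,0.018],[0.003,-0.001,0.019],[0.003,0.0,0.018],[0.003,0.001,0.019]]
turn [[0.093,0.002,0.001],[0.093,0.002,0.0],[0.093,0.003,0.001],[0.092,0.002,0.0],[0.093,0.003,0.001]] 5
end [0.5188 0.0845 0.0963]
```

>>> {"fn": "move_arm", "kwargs": {
  "claw": [0.6,0.6,0.6,0.6,0.6,0.6,0.6,0.6],
  "dp": [
    [0.003,-0.004,0.018],
    [0.003,-0.002,0.018],
    [0.003,-0.001,0.019],
    [0.003,0,0.018],
    [0.003,0.001,0.019],
    [0,0,0],
    [0,0,0],
    [0,0,0]
  ],
  "turn": [
    [0.093,0.002,0],
    [0.093,0.002,0],
    [0.093,0.003,0],
    [0.093,0.002,0],
    [0.093,0.003,0],
    [0,0,0],
    [0,0,0],
    [0,0,0]
  ]
}}

```text
clock: 17.22
position: [0.5177, 0.0844, 0.0966]
ee_rot: [0.776, 0.622, 0.064, 0.083]
ft_force: [-0.4, 0.1, -0.2]
grip_width: 0.602
```

Run:
```python
from h import *
T=plan(tcp([-50,0,112],-.2,16),pit(-.2),n=1)
im,P=shot('wrist','w19');crop(im,160,180,360,330,4,'w19c'); print(proj('wrist',j2w([-50,0,112]),P), manip.get_obs()['joint_pos'].round(2))
```

```text
dp [[0.002,0.005,0.002]]
turn [[0.013,0.004,0.005]] 1
end [0.5188 0.0845 0.0964]
[[259.40365782 262.44007506]] [ 0.85  0.4  -1.32  2.    0.64  0.96  0.58]
```

>>> {"fn": "move_arm", "kwargs": {
  "claw": [0.6,0.1,0.1,0.1,0.1,0.1,0.1],
  "dp": [
    [0.002,0.005,0.002],
    [0,0,0],
    [0,0,0],
    [0,0,0],
    [0,0,0],
    [0,0,0],
    [0,0,0]
  ],
  "turn": [
    [0.013,0.004,0.005],
    [0,0,0],
    [0,0,0],
    [0,0,0],
    [0,0,0],
    [0,0,0],
    [0,0,0]
  ],
  "grip_force": 60
}}

```text
clock: 17.85
position: [0.5194, 0.0842, 0.0966]
ee_rot: [0.777, 0.621, 0.062, 0.078]
ft_force: [-2.5, 0.9, 6.3]
grip_width: 0.265
```

```bash
cat > leaf.py <<'E'
from h import *
def leafpath(th0,th1,ph1,n):
    """from current pose; knob held at current rel. position"""
    T=tool(); J=np.linalg.inv(jigT())@T
    ph0=np.arctan2(-J[0,2],-J[2,2]);  # zdir=(-sin,0,-cos)
    a0=np.pi-np.arctan2(36,125)
    K=lambda th: j2w([75+130.08*np.cos(a0-th),0,76+130.08*np.sin(a0-th)])[0]
    off=T[:3,:3].T@(T[:3,3]-K(th0)); print('off(mm)',off*1000,'ph0',ph0)
    R0=T[:3,:3]; rows=[];tr=[]
    for k in range(1,n+1):
        th=th0+(th1-th0)*k/n; Rm=R0@R.from_rotvec([(ph1-ph0)*k/n,0,0]).as_matrix()
        p=K(th)+Rm@off
        dd=(T[:3,:3].T@(p-T[:3,3])/.2).round(3); rr=(R.from_matrix(T[:3,:3].T@Rm).as_rotvec()/(np.pi/4)).round(3)
        T[:3,3]+=T[:3,:3]@dd*.2; T[:3,:3]=T[:3,:3]@R.from_rotvec(rr*np.pi/4).as_matrix()
        rows.append((dd+0.).tolist()); tr.append((rr+0.).tolist())
    for i in range(0,n,8): print('dp',str(rows[i:i+8]).replace(' ','')); print('turn',str(tr[i:i+8]).replace(' ',''))
    print('end',T[:3,3])
E
python3 - <<'E'
from leaf import *
leafpath(0,.56,.15,8)
im,P=shot('wrist','w20');crop(im,160,180,360,330,4,'w20c')
E
```

```text
off(mm) [-0.15604903  0.68898696 15.81810919] ph0 -0.19924885042867907
dp [[0.0,0.019,-0.04],[0.0,0.016,-0.039],[0.0,0.013,-0.039],[0.0,0.006,-0.042],[0.0,-0.001,-0.043],[0.0,-0.011,-0.047],[0.0,-0.023,-0.048],[0.0,-0.037,-0.048]]
turn [[0.056,0.0,0.0],[0.111,0.0,0.0],[0.167,0.0,0.0],[0.222,0.0,0.0],[0.278,0.0,0.0],[0.334,0.0,0.0],[0.389,0.0,0.0],[0.445,0.0,0.0]]
end [0.53803366 0.07997649 0.16907706]
```

```bash
sed -i 's/R0=T\[:3,:3\];/R0=T[:3,:3].copy();/' leaf.py
python3 - <<'E'
from leaf import *
leafpath(0,.56,.18,8)
E
```

```text
off(mm) [-0.22195924  0.69934963 15.8247038 ] ph0 -0.19921318127891965
dp [[0.0,0.019,-0.04],[0.0,0.019,-0.039],[0.0,0.021,-0.038],[0.0,0.021,-0.038],[0.0,0.022,-0.037],[0.0,0.023,-0.037],[0.0,0.024,-0.036],[0.0,0.024,-0.036]]
turn [[0.06,0.0,0.0],[0.061,0.0,0.0],[0.06,0.0,0.0],[0.06,0.0,0.0],[0.061,0.0,0.0],[0.06,0.0,0.0],[0.06,0.0,0.0],[0.061,0.0,0.0]]
end [0.5507993  0.07702841 0.15726212]
```

>>> {"fn": "move_arm", "kwargs": {
  "claw": [0.1,0.1,0.1,0.1,0.1,0.1,0.1,0.1],
  "dp": [
    [0,0.019,-0.04],
    [0,0.019,-0.039],
    [0,0.021,-0.038],
    [0,0.021,-0.038],
    [0,0.022,-0.037],
    [0,0.023,-0.037],
    [0,0.024,-0.036],
    [0,0.024,-0.036]
  ],
  "turn": [
    [0.06,0,0],
    [0.06,0,0],
    [0.06,0,0],
    [0.06,0,0],
    [0.06,0,0],
    [0.06,0,0],
    [0.06,0,0],
    [0.06,0,0]
  ]
}}

```text
clock: 18.57
position: [0.5501, 0.0772, 0.1566]
ee_rot: [0.778, 0.622, -0.056, -0.072]
ft_force: [0.4, 4.0, -5.9]
grip_width: 0.27
```

>>> {"fn": "move_arm", "kwargs": {
  "claw": [0.1],
  "dp": [
    [0,0,0]
  ],
  "turn": [
    [0,0,0]
  ]
}}

```text
clock: 18.65
position: [0.5505, 0.0773, 0.1573]
ee_rot: [0.778, 0.621, -0.057, -0.073]
ft_force: [-9.3, 0.1, 4.2]
grip_width: 0.267
```

```bash
cat >> leaf.py <<'E'
def leafang(px,P):
    t=np.linspace(0,1.75,176); a=np.pi-np.arctan2(36,125)-t
    q=proj('wrist',j2w(np.c_[75+130.08*np.cos(a),0*a,76+130.08*np.sin(a)]),P); e=np.linalg.norm(q-px,axis=1); print('leaf',t[e.argmin()],e.min())
E
python3 - <<'E'
from leaf import *
im,P=shot('wrist','w21');crop(im,160,180,360,330,4,'w21c')
leafpath(.56,1.12,.5,8); print(manip.get_obs()['joint_pos'].round(2))
E
```

```text
off(mm) [-0.17721562 -0.15637445 16.40795959] ph0 0.183012113364213
dp [[0.0,0.026,-0.035],[0.0,0.027,-0.034],[0.0,0.028,-0.034],[0.0,0.028,-0.032],[0.0,0.03,-0.031],[0.0,0.031,-0.031],[0.001,0.032,-0.029],[0.0,0.032,-0.028]]
turn [[0.05,0.0,0.0],[0.051,0.0,0.0],[0.05,0.0,0.0],[0.051,0.0,0.0],[0.05,0.0,0.0],[0.051,0.0,0.0],[0.05,0.0,0.0],[0.051,0.0,0.0]]
end [0.60828848 0.06426915 0.18986943]
[ 0.67  0.68 -1.21  1.55  0.51  1.49  0.76]
```

The leaf is following well. Continuing.

>>> {"fn": "move_arm", "kwargs": {
  "claw": [0.1,0.1,0.1,0.1,0.1,0.1,0.1,0.1],
  "dp": [
    [0,0.026,-0.035],
    [0,0.027,-0.034],
    [0,0.028,-0.034],
    [0,0.028,-0.032],
    [0,0.03,-0.031],
    [0,0.031,-0.031],
    [0,0.032,-0.029],
    [0,0.032,-0.028]
  ],
  "turn": [
    [0.05,0,0],
    [0.05,0,0],
    [0.05,0,0],
    [0.05,0,0],
    [0.05,0,0],
    [0.05,0,0],
    [0.05,0,0],
    [0.05,0,0]
  ]
}}

```text
clock: 19.37
position: [0.6093, 0.0639, 0.1877]
ee_rot: [0.757, 0.605, -0.152, -0.191]
ft_force: [5.7, 6.4, -31.4]
grip_width: 0.262
```

>>> {"fn": "move_arm", "kwargs": {
  "claw": [0.1],
  "dp": [
    [0,0,0]
  ],
  "turn": [
    [0,0,0]
  ]
}}

```text
clock: 19.45
position: [0.61, 0.0637, 0.1871]
ee_rot: [0.758, 0.604, -0.153, -0.192]
ft_force: [1.9, 3.3, -14.5]
grip_width: 0.266
```

Run:
```python
from leaf import *
im,P=shot('wrist','w22');crop(im,160,180,360,330,4,'w22c')
leafpath(1.12,1.69,.85,8); print(manip.get_obs()['joint_pos'].round(2))
```

```text
off(mm) [-0.2467033   2.35786297 18.13908691] ph0 0.49418471555505494
dp [[0.0,0.033,-0.027],[0.0,0.035,-0.026],[0.0,0.034,-0.024],[0.001,0.036,-0.024],[0.0,0.036,-0.023],[0.0,0.037,-0.021],[0.0,0.037,-0.021],[0.0,0.038,-0.019]]
turn [[0.057,0.0,0.0],[0.056,0.0,0.0],[0.057,0.0,0.0],[0.057,0.0,0.0],[0.056,0.0,0.0],[0.057,0.0,0.0],[0.056,0.0,0.0],[0.057,0.0,0.0]]
end [0.67522479 0.04901295 0.18203454]
[ 0.43  0.94 -1.08  1.05  0.47  1.92  0.85]
```

Run:
```python
from leaf import *
P=np.load('pics/w22.npy'); leafang((258,248.75),P)
P=np.load('pics/w21.npy'); leafang((258,180+315/4),P)
```

```text
leaf 1.09 1.7970553342067874
leaf 0.56 1.5768298562627916
```

Run:
```python
from leaf import *
leafpath(1.09,1.4,.45,5)
```

```text
off(mm) [-0.23472347  5.393185   15.68668803] ph0 0.49418471555505494
dp [[0.0,0.032,-0.025],[0.0,0.035,-0.023],[0.0,0.035,-0.02],[0.0,0.037,-0.018],[0.001,0.038,-0.015]]
turn [[-0.011,0.0,0.0],[-0.012,0.0,0.0],[-0.011,0.0,0.0],[-0.011,0.0,0.0],[-0.011,0.0,0.0]]
end [0.64954528 0.05488499 0.18882609]
```

>>> {"fn": "move_arm", "kwargs": {
  "claw": [0.1,0.1,0.1,0.1,0.1,0.1],
  "dp": [
    [0,0.032,-0.025],
    [0,0.035,-0.023],
    [0,0.035,-0.02],
    [0,0.037,-0.018],
    [0,0.038,-0.015],
    [0,0,0]
  ],
  "turn": [
    [-0.011,0,0],
    [-0.011,0,0],
    [-0.011,0,0],
    [-0.011,0,0],
    [-0.011,0,0],
    [0,0,0]
  ]
}}

```text
clock: 20.0
position: [0.649, 0.055, 0.1903]
ee_rot: [0.762, 0.609, -0.139, -0.175]
ft_force: [-1.8, 4.5, -11.4]
grip_width: 0.267
```

Run:
```python
from leaf import *
im,P=shot('wrist','w23');crop(im,160,180,360,330,4,'w23c')
leafpath(1.4,1.7,.4,5); print(manip.get_obs()['joint_pos'].round(2))
```

```text
off(mm) [-0.22775476  3.75321756 14.72869337] ph0 0.4505350201282625
dp [[0.0,0.038,-0.012],[0.0,0.039,-0.01],[0.0,0.039,-0.006],[0.0,0.039,-0.005],[0.0,0.04,-0.001]]
turn [[-0.013,0.0,0.0],[-0.013,0.0,0.0],[-0.013,0.0,0.0],[-0.012,0.0,0.0],[-0.013,0.0,0.0]]
end [0.68594929 0.04657197 0.18030412]
[ 0.37  0.97 -1.06  0.93  0.52  1.94  0.89]
```

Run:
```python
from leaf import *
P=np.load('pics/w23.npy'); leafang((258,243),P)
leafpath(1.36,1.74,.35,6)
```

```text
leaf 1.37 1.4225837483065813
off(mm) [-0.22401928  8.62086231 12.89138519] ph0 0.4505350201282625
dp [[0.0,0.04,-0.015],[0.0,0.041,-0.012],[0.0,0.041,-0.008],[0.0,0.042,-0.005],[0.0,0.042,-0.002],[0.0,0.043,0.001]]
turn [[-0.021,0.0,0.0],[-0.022,0.0,0.0],[-0.021,0.0,0.0],[-0.021,0.0,0.0],[-0.022,0.0,0.0],[-0.021,0.0,0.0]]
end [0.69647709 0.04418948 0.17810056]
```

>>> {"fn": "move_arm", "kwargs": {
  "claw": [0.1,0.1,0.1,0.1,0.1,0.1,0.1],
  "dp": [
    [0,0.04,-0.013],
    [0,0.041,-0.01],
    [0,0.041,-0.006],
    [0,0.042,-0.003],
    [0,0.042,0],
    [0,0.043,0.002],
    [0,0,0]
  ],
  "turn": [
    [-0.01,0,0],
    [-0.01,0,0],
    [-0.01,0,0],
    [-0.02,0,0],
    [-0.02,0,0],
    [-0.02,0,0],
    [0,0,0]
  ]
}}

```text
clock: 20.63
position: [0.6962, 0.0432, 0.1765]
ee_rot: [0.768, 0.613, -0.117, -0.147]
ft_force: [-0.6, -0.6, -0.3]
grip_width: 0.105
```

Run:
```python
from leaf import *
im,P=shot('wrist','w24');crop(im,160,180,360,330,4,'w24c');print(manip.get_obs()['joint_pos'].round(2))
im,P=shot('scene','s24');crop(im,200,80,360,220,5,'s24c')
```

```text
[ 0.32  1.01 -1.02  0.83  0.59  1.92  0.95]
```

It slipped near 1.4 rad and the leaf fell shut. In that pull the knob drifted to the tool's −y side. I'll regrip with the knob pre-biased to +y and deeper, and move faster at the end.

Run:
```python
from leaf import *
T=plan(tcp([-55,0,160],-.2,19),pit(-.2))
T=plan(tcp([-55,0,112],-.25,19),pit(-.25),T=T,n=3)
```

```text
dp [[0.001,-0.159,0.102],[0.001,-0.17,0.083],[0.001,-0.178,0.062],[0.0,-0.184,0.041],[0.001,-0.188,0.02]]
turn [[-0.147,0.0,0.0],[-0.148,0.0,0.0],[-0.147,0.0,-0.001],[-0.148,0.0,0.0],[-0.147,0.0,-0.001]] 5
end [0.5147 0.0855 0.1413]
dp [[0.0,-0.014,0.078],[0.0,-0.016,0.078],[0.0,-0.017,0.078]]
turn [[-0.021,0.0,0.0],[-0.021,0.0,0.0],[-0.022,0.0,0.0]] 3
end [0.5155 0.0853 0.0936]
```

>>> {"fn": "move_arm", "kwargs": {
  "claw": [0.6,0.6,0.6,0.6,0.6,0.6,0.6],
  "dp": [
    [0,0,-0.1],
    [0,-0.159,0.13],
    [0,-0.17,0.123],
    [0,-0.178,0.092],
    [0,-0.184,0.041],
    [0,-0.188,0.02],
    [0,0,0]
  ],
  "turn": [
    [0,0,0],
    [-0.147,0,0],
    [-0.148,0,0],
    [-0.147,0,0],
    [-0.148,0,0],
    [-0.147,0,0],
    [0,0,0]
  ]
}}

```text
clock: 21.32
position: [0.5752, 0.0735, 0.1779]
ee_rot: [0.777, 0.63, -0.002, 0.002]
ft_force: [-2.4, 1.3, -1.9]
grip_width: 0.599
```

>>> {"fn": "move_arm", "kwargs": {
  "claw": [0.6,0.6],
  "dp": [
    [0,0,0],
    [0,0,0]
  ],
  "turn": [
    [0,0,0],
    [0,0,0]
  ]
}}

```text
clock: 21.48
position: [0.5893, 0.0693, 0.184]
ee_rot: [0.782, 0.624, 0.005, 0.001]
ft_force: [0.8, 0.3, -0.1]
grip_width: 0.599
```

Run:
```python
from leaf import *
im,P=shot('wrist','w25')
T=plan(tcp([-55,0,112],-.25,19),pit(-.25),n=4);print(manip.get_obs()['joint_pos'].round(2))
print(proj('wrist',j2w([-50,0,112]),P))
```

```text
dp [[-0.003,-0.096,0.113],[-0.002,-0.103,0.106],[-0.002,-0.11,0.1],[-0.001,-0.115,0.093]]
turn [[-0.077,-0.003,-0.001],[-0.078,-0.002,-0.001],[-0.077,-0.003,-0.002],[-0.078,-0.002,-0.001]] 4
end [0.5155 0.0853 0.0936]
[ 0.7   0.59 -1.23  1.57  0.56  1.37  0.77]
[[256.74914799  99.51341341]]
```

Run:
```python
from leaf import *
T=plan(tcp([-55,0,165],-.25,19),pit(-.25),n=5)
T=plan(tcp([-55,0,112],-.25,19),pit(-.25),n=4,T=T)
```

```text
dp [[-0.002,-0.077,0.037],[-0.001,-0.078,0.033],[-0.001,-0.08,0.029],[-0.001,-0.081,0.026],[-0.002,-0.083,0.022]]
turn [[-0.062,-0.002,-0.001],[-0.062,-0.002,-0.001],[-0.062,-0.002,-0.001],[-0.062,-0.002,-0.001],[-0.062,-0.002,-0.001]] 5
end [0.5155 0.0852 0.1465]
dp [[0.0,-0.016,0.064],[0.0,-0.017,0.064],[0.0,-0.016,0.064],[0.0,-0.017,0.064]]
turn [[0.0,0.0,0.0],[0.0,0.0,0.0],[0.0,0.0,0.0],[0.0,0.0,0.0]] 4
end [0.5154 0.0853 0.0936]
```

>>> {"fn": "move_arm", "kwargs": {
  "claw": [0.6,0.6,0.6,0.6,0.6,0.6,0.6],
  "dp": [
    [0,-0.077,0.037],
    [0,-0.078,0.033],
    [0,-0.08,0.029],
    [0,-0.081,0.026],
    [0,-0.083,0.022],
    [0,0,0],
    [0,0,0]
  ],
  "turn": [
    [-0.062,-0.002,0],
    [-0.062,-0.002,0],
    [-0.062,-0.002,0],
    [-0.062,-0.002,0],
    [-0.062,-0.002,0],
    [0,0,0],
    [0,0,0]
  ]
}}

```text
clock: 22.12
position: [0.5154, 0.0876, 0.1469]
ee_rot: [0.776, 0.619, 0.078, 0.098]
ft_force: [1.2, -1.1, 1.2]
grip_width: 0.595
```

Run:
```python
from leaf import *
T=plan(tcp([-55,0,112],-.25,19),pit(-.25),n=4)
```

```text
dp [[-0.003,-0.016,0.065],[-0.003,-0.016,0.065],[-0.003,-0.016,0.064],[-0.002,-0.015,0.065]]
turn [[0.0,0.0,-0.001],[0.0,0.0,0.0],[0.0,0.0,-0.001],[0.001,0.0,0.0]] 4
end [0.5155 0.0854 0.0936]
```

>>> {"fn": "move_arm", "kwargs": {
  "claw": [0.6,0.6,0.6,0.6,0.6,0.6,0.6],
  "dp": [
    [-0.003,-0.016,0.065],
    [-0.003,-0.016,0.065],
    [-0.003,-0.016,0.065],
    [-0.002,-0.016,0.065],
    [0,0,0],
    [0,0,0],
    [0,0,0]
  ],
  "turn": [
    [0,0,0],
    [0,0,0],
    [0,0,0],
    [0,0,0],
    [0,0,0],
    [0,0,0],
    [0,0,0]
  ]
}}

```text
clock: 22.7
position: [0.5158, 0.086, 0.0933]
ee_rot: [0.776, 0.619, 0.079, 0.096]
ft_force: [0.4, 0.4, 0.4]
grip_width: 0.602
```

Run:
```python
from leaf import *
T=plan(tcp([-55,0,112],-.25,19),pit(-.25),n=1)
im,P=shot('wrist','w26');crop(im,160,180,360,330,4,'w26c');print(manip.get_obs()['joint_pos'].round(2))
```

```text
dp [[-0.004,0.0,-0.002]]
turn [[-0.001,-0.003,-0.003]] 1
end [0.5155 0.0852 0.0936]
[ 0.84  0.33 -1.29  2.04  0.62  0.88  0.58]
```

>>> {"fn": "move_arm", "kwargs": {
  "claw": [0.6,0.1,0.1,0.1,0.1,0.1,0.1],
  "dp": [
    [-0.004,0,0],
    [0,0,0],
    [0,0,0],
    [0,0,0],
    [0,0,0],
    [0,0,0],
    [0,0,0]
  ],
  "turn": [
    [0,0,0],
    [0,0,0],
    [0,0,0],
    [0,0,0],
    [0,0,0],
    [0,0,0],
    [0,0,0]
  ],
  "grip_force": 80
}}

```text
clock: 23.33
position: [0.5146, 0.0853, 0.0929]
ee_rot: [0.775, 0.619, 0.078, 0.097]
ft_force: [-2.8, 2.0, 5.6]
grip_width: 0.258
```

Run:
```python
from leaf import *
leafpath(0,.55,.2,8)
```

```text
off(mm) [-0.20071664 -5.85478988 18.19319823] ph0 -0.250185545722719
dp [[0.0,0.019,-0.04],[0.0,0.019,-0.039],[0.0,0.02,-0.039],[0.0,0.02,-0.038],[0.0,0.021,-0.039],[0.0,0.021,-0.038],[0.001,0.022,-0.037],[0.0,0.022,-0.038]]
turn [[0.072,0.0,0.0],[0.071,0.0,0.0],[0.072,0.0,0.0],[0.072,0.0,0.0],[0.071,0.0,0.0],[0.072,0.0,0.0],[0.072,0.0,0.0],[0.071,0.0,0.0]]
end [0.54298617 0.07897813 0.15542049]
```

>>> {"fn": "move_arm", "kwargs": {
  "claw": [0.1,0.1,0.1,0.1,0.1,0.1,0.1,0.1],
  "dp": [
    [0,0.019,-0.04],
    [0,0.019,-0.039],
    [0,0.02,-0.039],
    [0,0.02,-0.038],
    [0,0.021,-0.039],
    [0,0.021,-0.038],
    [0,0.022,-0.037],
    [0,0.022,-0.038]
  ],
  "turn": [
    [0.072,0,0],
    [0.072,0,0],
    [0.072,0,0],
    [0.072,0,0],
    [0.072,0,0],
    [0.072,0,0],
    [0.072,0,0],
    [0.072,0,0]
  ]
}}

```text
clock: 24.0
position: [0.5417, 0.0792, 0.1549]
ee_rot: [0.777, 0.621, -0.064, -0.082]
ft_force: [-4.0, 5.3, -1.6]
grip_width: 0.265
```

>>> {"fn": "move_arm", "kwargs": {
  "claw": [0.1],
  "dp": [
    [0,0,0]
  ],
  "turn": [
    [0,0,0]
  ]
}}

```text
clock: 24.08
position: [0.5424, 0.0791, 0.1554]
ee_rot: [0.777, 0.62, -0.065, -0.083]
ft_force: [-10.1, 0.2, 5.3]
grip_width: 0.259
```

Run:
```python
from leaf import *
im,P=shot('wrist','w27');crop(im,160,180,360,330,4,'w27c')
leafpath(.55,1.1,.55,8); print(manip.get_obs()['joint_pos'].round(2))
```

```text
off(mm) [-0.19276715 -6.74659863 18.96565152] ph0 0.2089748282266031
dp [[0.0,0.023,-0.037],[0.0,0.024,-0.036],[0.0,0.025,-0.036],[0.0,0.026,-0.034],[0.0,0.027,-0.034],[0.001,0.028,-0.033],[0.0,0.028,-0.033],[0.0,0.029,-0.031]]
turn [[0.054,0.0,0.0],[0.055,0.0,0.0],[0.054,0.0,0.0],[0.054,0.0,0.0],[0.054,0.0,0.0],[0.055,0.0,0.0],[0.054,0.0,0.0],[0.054,0.0,0.0]]
end [0.59827873 0.06651122 0.19110689]
[ 0.65  0.66 -1.18  1.55  0.47  1.49  0.78]
```

>>> {"fn": "move_arm", "kwargs": {
  "claw": [0.1,0.1,0.1,0.1,0.1,0.1,0.1,0.1],
  "dp": [
    [0,0.023,-0.037],
    [0,0.024,-0.036],
    [0,0.025,-0.036],
    [0,0.026,-0.034],
    [0,0.027,-0.034],
    [0,0.028,-0.033],
    [0,0.028,-0.033],
    [0,0.029,-0.031]
  ],
  "turn": [
    [0.054,0,0],
    [0.054,0,0],
    [0.054,0,0],
    [0.054,0,0],
    [0.054,0,0],
    [0.054,0,0],
    [0.054,0,0],
    [0.054,0,0]
  ]
}}

```text
clock: 24.8
position: [0.599, 0.0662, 0.1907]
ee_rot: [0.752, 0.601, -0.167, -0.211]
ft_force: [-8.6, 6.9, 11.1]
grip_width: 0.26
```

>>> {"fn": "move_arm", "kwargs": {
  "claw": [0.1],
  "dp": [
    [0,0,0]
  ],
  "turn": [
    [0,0,0]
  ]
}}

```text
clock: 24.88
position: [0.5991, 0.0663, 0.1912]
ee_rot: [0.752, 0.601, -0.168, -0.213]
ft_force: [-4.1, 1.9, 6.0]
grip_width: 0.26
```

Run:
```python
from leaf import *
im,P=shot('wrist','w28');crop(im,160,180,360,330,4,'w28c')
leafpath(1.08,1.74,.5,8); print(manip.get_obs()['joint_pos'].round(2))
```

```text
off(mm) [-0.13433754 -4.62344874 16.52630309] ph0 0.5462244549079125
dp [[0.0,0.041,-0.035],[0.0,0.044,-0.031],[0.0,0.046,-0.028],[0.0,0.049,-0.023],[0.0,0.051,-0.019],[0.0,0.052,-0.014],[0.0,0.053,-0.01],[0.001,0.054,-0.005]]
turn [[-0.007,0.0,0.0],[-0.008,0.0,0.0],[-0.007,0.0,0.0],[-0.007,0.0,0.0],[-0.008,0.0,0.0],[-0.007,0.0,0.0],[-0.007,0.0,0.0],[-0.008,0.0,0.0]]
end [0.68114318 0.04792217 0.18083515]
[ 0.41  0.94 -1.05  1.04  0.42  1.95  0.85]
```

The knob is still well inside the pads at row 338. Finishing the swing.

>>> {"fn": "move_arm", "kwargs": {
  "claw": [0.1,0.1,0.1,0.1,0.1,0.1,0.1,0.1],
  "dp": [
    [0,0.041,-0.035],
    [0,0.044,-0.031],
    [0,0.046,-0.028],
    [0,0.049,-0.023],
    [0,0.051,-0.019],
    [0,0.052,-0.014],
    [0,0.053,-0.01],
    [0,0.054,-0.005]
  ],
  "turn": [
    [-0.008,0,0],
    [-0.008,0,0],
    [-0.008,0,0],
    [-0.008,0,0],
    [-0.008,0,0],
    [-0.008,0,0],
    [-0.008,0,0],
    [-0.008,0,0]
  ]
}}

```text
clock: 25.6
position: [0.6816, 0.0461, 0.1806]
ee_rot: [0.758, 0.605, -0.152, -0.191]
ft_force: [-0.4, -0.2, 0.0]
grip_width: 0.102
```

Run:
```python
from leaf import *
im,P=shot('wrist','w29');crop(im,160,180,360,330,4,'w29c')
im,P=shot('scene','s29');crop(im,200,80,360,220,5,'s29c')
print(manip.get_obs()['joint_pos'].round(2))
```

```text
[ 0.27  1.05 -0.95  0.74  0.51  2.02  0.97]
```

It slipped again in the fast part, possibly the slack event. The leaf is shut. I'll repeat with the same bias, but slowly.

Run:
```python
from leaf import *
T=plan(j2w([20,0,190])[0],pit(0.1),n=8,dec=3)
T=plan(tcp([-56,0,165],-.25,19),pit(-.25),n=6,T=T)
```

```text
dp [[0.001,-0.058,0.024],[0.001,-0.059,0.021],[0.001,-0.06,0.018],[0.001,-0.061,0.015],[0.001,-0.062,0.012],[0.001,-0.063,0.009],[0.001,-0.063,0.006],[0.001,-0.063,0.004]]
turn [[-0.063,0.0,0.0],[-0.063,0.0,0.0],[-0.062,0.0,-0.001],[-0.063,0.0,0.0],[-0.062,0.0,-0.001],[-0.063,0.0,0.0],[-0.062,-0.001,-0.001],[-0.063,0.0,0.0]] 8
end [0.5841 0.0698 0.19  ]
dp [[0.0,-0.056,0.042],[0.0,-0.058,0.039],[0.0,-0.06,0.035],[0.0,-0.062,0.032],[0.0,-0.063,0.028],[0.0,-0.065,0.023]]
turn [[-0.074,0.0,0.0],[-0.074,0.0,0.0],[-0.074,0.0,0.0],[-0.074,0.0,0.0],[-0.075,0.0,0.0],[-0.074,0.0,0.0]] 6
end [0.5146 0.0856 0.1467]
```

>>> {"fn": "move_arm", "kwargs": {
  "claw": [0.6,0.6,0.6,0.6,0.6,0.6,0.6,0.6],
  "dp": [
    [0.001,-0.058,0.024],
    [0.001,-0.059,0.021],
    [0.001,-0.06,0.018],
    [0.001,-0.061,0.015],
    [0.001,-0.062,0.012],
    [0.001,-0.063,0.009],
    [0.001,-0.063,0.006],
    [0.001,-0.063,0.004]
  ],
  "turn": [
    [-0.063,0,0],
    [-0.063,0,0],
    [-0.063,0,0],
    [-0.063,0,0],
    [-0.063,0,0],
    [-0.063,0,0],
    [-0.063,0,0],
    [-0.063,0,0]
  ]
}}

```text
clock: 26.37
position: [0.5823, 0.0702, 0.191]
ee_rot: [0.781, 0.623, -0.03, -0.037]
ft_force: [0.7, 0.6, 1.3]
grip_width: 0.599
```

>>> {"fn": "move_arm", "kwargs": {
  "claw": [0.6,0.6,0.6,0.6,0.6,0.6,0.6,0.6],
  "dp": [
    [0,-0.056,0.042],
    [0,-0.058,0.039],
    [0,-0.06,0.035],
    [0,-0.062,0.032],
    [0,-0.063,0.028],
    [0,-0.065,0.023],
    [0,0,0],
    [0,0,0]
  ],
  "turn": [
    [-0.074,0,0],
    [-0.074,0,0],
    [-0.074,0,0],
    [-0.074,0,0],
    [-0.074,0,0],
    [-0.074,0,0],
    [0,0,0],
    [0,0,0]
  ]
}}

```text
clock: 27.03
position: [0.5126, 0.085, 0.1469]
ee_rot: [0.775, 0.619, 0.077, 0.1]
ft_force: [0.5, 1.0, 0.4]
grip_width: 0.596
```

Run:
```python
from leaf import *
T=plan(tcp([-57,0,112],-.25,19),pit(-.25),n=4); print(manip.get_obs()['joint_pos'].round(2))
```

```text
dp [[0.001,-0.016,0.065],[0.001,-0.016,0.065],[0.002,-0.015,0.065],[0.001,-0.016,0.064]]
turn [[0.001,0.001,0.0],[0.001,0.002,-0.001],[0.001,0.001,0.0],[0.0,0.002,-0.001]] 4
end [0.5134 0.0857 0.0936]
[ 0.95  0.19 -1.35  1.99  0.42  0.94  0.74]
```

>>> {"fn": "move_arm", "kwargs": {
  "claw": [0.6,0.6,0.6,0.6,0.6,0.6,0.6],
  "dp": [
    [0.001,-0.016,0.065],
    [0.001,-0.016,0.065],
    [0.001,-0.016,0.065],
    [0.001,-0.016,0.065],
    [0,0,0],
    [0,0,0],
    [0,0,0]
  ],
  "turn": [
    [0,0,0],
    [0,0,0],
    [0,0,0],
    [0,0,0],
    [0,0,0],
    [0,0,0],
    [0,0,0]
  ]
}}

```text
clock: 27.62
position: [0.5156, 0.087, 0.0947]
ee_rot: [0.775, 0.619, 0.079, 0.098]
ft_force: [-0.3, -0.3, 0.5]
grip_width: 0.597
```

>>> {"fn": "move_arm", "kwargs": {
  "claw": [0.1,0.1,0.1,0.1,0.1,0.1,0.1],
  "dp": [
    [0,0,0],
    [0,0,0],
    [0,0,0],
    [0,0,0],
    [0,0,0],
    [0,0,0],
    [0,0,0]
  ],
  "turn": [
    [0,0,0],
    [0,0,0],
    [0,0,0],
    [0,0,0],
    [0,0,0],
    [0,0,0],
    [0,0,0]
  ],
  "grip_force": 100
}}

```text
clock: 28.2
position: [0.5151, 0.0852, 0.095]
ee_rot: [0.776, 0.618, 0.077, 0.1]
ft_force: [-11.7, -6.5, 18.9]
grip_width: 0.254
```

Run:
```python
from leaf import *
im,P=shot('wrist','w30');crop(im,160,180,360,330,4,'w30c')
leafpath(0,.8,.5,16)
```

```text
off(mm) [-0.06817202 -4.88714752 16.31389215] ph0 -0.2527534890473515
dp [[0.0,0.013,-0.029],[0.0,0.014,-0.029],[0.0,0.014,-0.028],[0.0,0.013,-0.029],[0.0,0.014,-0.029],[0.0,0.014,-0.028],[0.0,0.014,-0.029],[0.0,0.014,-0.028]]
turn [[0.06,0.0,0.0],[0.06,0.0,0.0],[0.06,0.0,0.0],[0.06,0.0,0.0],[0.06,0.0,0.0],[0.059,0.0,0.0],[0.06,0.0,0.0],[0.06,0.0,0.0]]
dp [[0.0,0.014,-0.028],[0.0,0.014,-0.029],[0.0,0.014,-0.028],[0.0,0.014,-0.028],[0.0,0.015,-0.029],[0.0,0.014,-0.028],[0.0,0.015,-0.028],[0.0,0.014,-0.028]]
turn [[0.06,0.0,0.0],[0.06,0.0,0.0],[0.06,0.0,0.0],[0.06,0.0,0.0],[0.06,0.0,0.0],[0.06,0.0,0.0],[0.06,0.0,0.0],[0.059,0.0,0.0]]
end [0.56606638 0.07379435 0.17883719]
```

>>> {"fn": "move_arm", "kwargs": {
  "claw": [0.1,0.1,0.1,0.1,0.1,0.1,0.1,0.1],
  "dp": [
    [0,0.013,-0.029],
    [0,0.014,-0.029],
    [0,0.014,-0.028],
    [0,0.013,-0.029],
    [0,0.014,-0.029],
    [0,0.014,-0.028],
    [0,0.014,-0.029],
    [0,0.014,-0.028]
  ],
  "turn": [
    [0.06,0,0],
    [0.06,0,0],
    [0.06,0,0],
    [0.06,0,0],
    [0.06,0,0],
    [0.06,0,0],
    [0.06,0,0],
    [0.06,0,0]
  ]
}}

```text
clock: 28.92
position: [0.5311, 0.0816, 0.1413]
ee_rot: [0.78, 0.622, -0.041, -0.05]
ft_force: [-6.7, -3.2, 0.3]
grip_width: 0.253
```

>>> {"fn": "move_arm", "kwargs": {
  "claw": [0.1,0.1,0.1,0.1,0.1,0.1,0.1,0.1],
  "dp": [
    [0,0.014,-0.028],
    [0,0.014,-0.029],
    [0,0.014,-0.028],
    [0,0.014,-0.028],
    [0,0.015,-0.029],
    [0,0.014,-0.028],
    [0,0.015,-0.028],
    [0,0.014,-0.028]
  ],
  "turn": [
    [0.06,0,0],
    [0.06,0,0],
    [0.06,0,0],
    [0.06,0,0],
    [0.06,0,0],
    [0.06,0,0],
    [0.06,0,0],
    [0.06,0,0]
  ]
}}

```text
clock: 29.58
position: [0.5651, 0.074, 0.179]
ee_rot: [0.757, 0.604, -0.157, -0.196]
ft_force: [-8.0, -3.7, 6.5]
grip_width: 0.254
```

>>> {"fn": "move_arm", "kwargs": {
  "claw": [0.1,0.1],
  "dp": [
    [0,0,0],
    [0,0,0]
  ],
  "turn": [
    [0,0,0],
    [0,0,0]
  ]
}}

```text
clock: 29.75
position: [0.565, 0.074, 0.1789]
ee_rot: [0.757, 0.604, -0.157, -0.195]
ft_force: [-9.2, -5.9, 9.1]
grip_width: 0.252
```

Run:
```python
from leaf import *
im,P=shot('wrist','w31');crop(im,160,180,360,330,4,'w31c')
leafpath(.8,1.1,.52,8); print(manip.get_obs()['joint_pos'].round(2))
```

```text
off(mm) [-0.07646666 -5.89070507 16.79547711] ph0 0.5052805773121039
dp [[0.0,0.013,-0.02],[0.0,0.015,-0.02],[0.0,0.015,-0.019],[0.0,0.015,-0.019],[0.0,0.016,-0.018],[0.0,0.017,-0.018],[0.0,0.018,-0.017],[0.0,0.018,-0.016]]
turn [[0.002,0.0,0.0],[0.003,0.0,0.0],[0.002,0.0,0.0],[0.002,0.0,0.0],[0.003,0.0,0.0],[0.002,0.0,0.0],[0.002,0.0,0.0],[0.003,0.0,0.0]]
end [0.60058191 0.06597285 0.19209843]
[ 0.47  0.85 -1.05  1.22  0.38  1.83  0.84]
```

>>> {"fn": "move_arm", "kwargs": {
  "claw": [0.1,0.1,0.1,0.1,0.1,0.1,0.1,0.1],
  "dp": [
    [0,0.013,-0.02],
    [0,0.015,-0.02],
    [0,0.015,-0.019],
    [0,0.015,-0.019],
    [0,0.016,-0.018],
    [0,0.017,-0.018],
    [0,0.018,-0.017],
    [0,0.018,-0.016]
  ],
  "turn": [
    [0.002,0,0],
    [0.002,0,0],
    [0.002,0,0],
    [0.002,0,0],
    [0.002,0,0],
    [0.002,0,0],
    [0.002,0,0],
    [0.002,0,0]
  ]
}}

```text
clock: 30.47
position: [0.6015, 0.0658, 0.1925]
ee_rot: [0.756, 0.603, -0.159, -0.199]
ft_force: [0.9, -0.3, -6.7]
grip_width: 0.25
```

>>> {"fn": "move_arm", "kwargs": {
  "claw": [0.1],
  "dp": [
    [0,0,0]
  ],
  "turn": [
    [0,0,0]
  ]
}}

```text
clock: 30.55
position: [0.6023, 0.0658, 0.1915]
ee_rot: [0.756, 0.603, -0.158, -0.199]
ft_force: [-0.8, -6.6, 2.9]
grip_width: 0.248
```

Run:
```python
from leaf import *
im,P=shot('wrist','w32');crop(im,160,180,360,330,4,'w32c')
leafpath(1.09,1.4,.52,8); print(manip.get_obs()['joint_pos'].round(2))
```

```text
off(mm) [-3.21113879e-03 -3.36673531e+00  1.58861037e+01] ph0 0.5138885751873151
dp [[0.0,0.019,-0.016],[0.0,0.02,-0.016],[0.0,0.021,-0.014],[0.0,0.021,-0.014],[0.0,0.021,-0.013],[0.0,0.022,-0.012],[0.0,0.023,-0.012],[0.001,0.022,-0.01]]
turn [[0.001,0.0,0.0],[0.001,0.0,0.0],[0.001,0.0,0.0],[0.001,0.0,0.0],[0.001,0.0,0.0],[0.001,0.0,0.0],[0.001,0.0,0.0],[0.001,0.0,0.0]]
end [0.64095767 0.05709791 0.19320899]
[ 0.41  0.91 -1.02  1.06  0.41  1.91  0.87]
```

>>> {"fn": "move_arm", "kwargs": {
  "claw": [0.1,0.1,0.1,0.1,0.1,0.1,0.1,0.1],
  "dp": [
    [0,0.019,-0.016],
    [0,0.02,-0.016],
    [0,0.021,-0.014],
    [0,0.021,-0.014],
    [0,0.021,-0.013],
    [0,0.022,-0.012],
    [0,0.023,-0.012],
    [0,0.022,-0.01]
  ],
  "turn": [
    [0.001,0,0],
    [0.001,0,0],
    [0.001,0,0],
    [0.001,0,0],
    [0.001,0,0],
    [0.001,0,0],
    [0.001,0,0],
    [0.001,0,0]
  ],
  "grip_force": 120
}}

```text
clock: 31.27
position: [0.6406, 0.0572, 0.1907]
ee_rot: [0.755, 0.603, -0.162, -0.201]
ft_force: [-1.3, -5.3, -20.5]
grip_width: 0.239
```

Run:
```python
from leaf import *
im,P=shot('wrist','w33');crop(im,160,180,360,330,4,'w33c')
leafpath(1.37,1.7,.5,6); print(manip.get_obs()['joint_pos'].round(2))
```

```text
off(mm) [ 0.15522472  1.44372233 16.51452321] ph0 0.5226326353774956
dp [[0.0,0.033,-0.014],[0.0,0.034,-0.013],[0.0,0.034,-0.01],[0.0,0.035,-0.009],[0.0,0.036,-0.006],[0.0,0.036,-0.005]]
turn [[-0.005,0.0,0.0],[-0.005,0.0,0.0],[-0.004,0.0,0.0],[-0.005,0.0,0.0],[-0.005,0.0,0.0],[-0.005,0.0,0.0]]
end [0.68181489 0.04782831 0.18013915]
[ 0.33  0.98 -0.97  0.89  0.45  1.99  0.91]
```

Run:
```python
from leaf import *
for n,r in (('w30',362),('w31',362),('w32',312),('w33',252)):
    P=np.load(f'pics/{n}.npy'); px=np.array((258,180+r/4.)); leafang(px,P)
    # ball depth from size? tool-frame row
    J=np.linalg.inv(jigT())@P; 
print(manip.get_obs()['ft_force'])
P=np.load('pics/w33.npy');t=1.27
for t in (1.2,1.24,1.28,1.32,1.36):
    a=np.pi-np.arctan2(36,125)-t; w=j2w([75+130.08*np.cos(a),0,76+130.08*np.sin(a)]); T=tool(); print(t,proj('wrist',w,P),(T[:3,:3].T@(w[0]-T[:3,3])*1000).round(1))
```

```text
leaf 0.0 1.0731718011901037
leaf 0.8 1.5428184084533176
leaf 1.06 0.940905608463016
leaf 1.31 0.6651918312522908
[ -0.8722636   -6.47497161 -20.42748645]
1.2 [[258.61769668 214.37992729]] [ -0.2 -20.5  -5.4]
1.24 [[258.635476   224.56620601]] [ -0.2 -16.2  -8.3]
1.28 [[258.65267231 235.01403169]] [ -0.2 -11.8 -11. ]
1.32 [[258.66917387 245.67104155]] [ -0.2  -7.2 -13.6]
1.36 [[258.68487089 256.48077481]] [ -0.2  -2.6 -16. ]
```

Run:
```python
from leaf import *
leafpath(1.31,1.62,.56,8)
```

```text
off(mm) [ 0.16809177  8.39048333 12.95938935] ph0 0.5226326353774956
dp [[0.0,0.022,-0.012],[0.0,0.022,-0.01],[0.0,0.023,-0.01],[0.0,0.023,-0.009],[0.0,0.024,-0.009],[0.0,0.023,-0.007],[0.0,0.024,-0.007],[0.0,0.024,-0.006]]
turn [[0.006,0.0,0.0],[0.006,0.0,0.0],[0.006,0.0,0.0],[0.006,0.0,0.0],[0.006,0.0,0.0],[0.006,0.0,0.0],[0.006,0.0,0.0],[0.006,0.0,0.0]]
end [0.67893057 0.04848722 0.1836624 ]
```

>>> {"fn": "move_arm", "kwargs": {
  "claw": [0.1,0.1,0.1,0.1,0.1,0.1,0.1,0.1],
  "dp": [
    [0,0.022,-0.002],
    [0,0.022,-0.01],
    [0,0.023,-0.01],
    [0,0.023,-0.009],
    [0,0.024,-0.009],
    [0,0.023,-0.007],
    [0,0.024,-0.007],
    [0,0.024,-0.006]
  ],
  "turn": [
    [0.006,0,0],
    [0.006,0,0],
    [0.006,0,0],
    [0.006,0,0],
    [0.006,0,0],
    [0.006,0,0],
    [0.006,0,0],
    [0.006,0,0]
  ],
  "grip_force": 50
}}

```text
clock: 31.98
position: [0.6779, 0.0505, 0.1859]
ee_rot: [0.751, 0.6, -0.17, -0.216]
ft_force: [0.4, 0.5, -1.1]
grip_width: 0.098
```

Run:
```python
from leaf import *
im,P=shot('wrist','w34');crop(im,160,180,360,330,4,'w34c')
print(manip.get_obs()['joint_pos'].round(2))
```

```text
[ 0.16  1.02 -0.65  0.67  0.27  2.06  1.05]
```

Gripping fails because the spinning contact creeps. A better way is to use the pads as a fork: about 20 mm apart, pushing the 26 mm ball from its robot side, with the stem passing between them. That is positive contact and needs no friction.

Run:
```python
from leaf import *
T=plan(j2w([-20,0,200])[0],pit(0.1),n=10)
k=j2w([-50,0,112])[0]; Rm=pit(-.2)
T=plan(k+Rm@np.array([0,-.028,-.05]),Rm,n=6,T=T)
```

```text
dp [[-0.001,-0.062,0.03],[-0.001,-0.063,0.027],[-0.001,-0.064,0.024],[-0.001,-0.065,0.021],[-0.001,-0.066,0.018],[-0.001,-0.067,0.015],[-0.001,-0.067,0.012],[-0.001,-0.068,0.009]]
turn [[-0.058,0.0,0.0],[-0.058,0.0,0.0],[-0.058,-0.001,0.0],[-0.058,0.0,0.0],[-0.059,-0.001,0.0],[-0.058,0.0,0.0],[-0.059,-0.001,0.0],[-0.058,0.0,-0.001]] 8
dp [[-0.001,-0.068,0.006],[-0.001,-0.069,0.003]]
turn [[-0.059,-0.001,0.0],[-0.058,0.0,-0.001]] 2
end [0.545  0.0786 0.2001]
dp [[0.0,-0.052,0.043],[0.0,-0.054,0.04],[0.0,-0.056,0.037],[0.0,-0.058,0.034],[0.0,-0.06,0.031],[0.0,-0.061,0.029]]
turn [[-0.064,0.0,0.0],[-0.064,0.0,0.0],[-0.064,0.0,0.0],[-0.063,0.0,0.0],[-0.064,0.0,0.0],[-0.063,0.0,0.0]] 6
end [0.4793 0.0934 0.1554]
```

>>> {"fn": "move_arm", "kwargs": {
  "claw": [0.2,0.2,0.2,0.2,0.2,0.2,0.2,0.2],
  "dp": [
    [0,-0.062,0.03],
    [0,-0.063,0.027],
    [0,-0.064,0.024],
    [0,-0.065,0.021],
    [0,-0.066,0.018],
    [0,-0.067,0.015],
    [0,-0.067,0.012],
    [0,-0.068,0.009]
  ],
  "turn": [
    [-0.058,0,0],
    [-0.058,0,0],
    [-0.058,0,0],
    [-0.058,0,0],
    [-0.058,0,0],
    [-0.058,0,0],
    [-0.058,0,0],
    [-0.058,0,0]
  ],
  "grip_force": 100
}}

```text
clock: 32.7
position: [0.5706, 0.0752, 0.1978]
ee_rot: [0.778, 0.621, -0.059, -0.074]
ft_force: [0.2, 1.2, 0.8]
grip_width: 0.195
```

>>> {"fn": "move_arm", "kwargs": {
  "claw": [0.2,0.2,0.2,0.2,0.2,0.2,0.2,0.2],
  "dp": [
    [0,-0.068,0.006],
    [0,-0.069,0.003],
    [0,-0.052,0.043],
    [0,-0.054,0.04],
    [0,-0.056,0.037],
    [0,-0.058,0.034],
    [0,-0.06,0.031],
    [0,-0.061,0.029]
  ],
  "turn": [
    [-0.058,0,0],
    [-0.058,0,0],
    [-0.064,0,0],
    [-0.064,0,0],
    [-0.064,0,0],
    [-0.064,0,0],
    [-0.064,0,0],
    [-0.064,0,0]
  ]
}}

```text
clock: 33.37
position: [0.4783, 0.0963, 0.1552]
ee_rot: [0.777, 0.621, 0.063, 0.079]
ft_force: [0.2, 0.6, 0.3]
grip_width: 0.199
```

>>> {"fn": "move_arm", "kwargs": {
  "claw": [0.2,0.2],
  "dp": [
    [0,0,0],
    [0,0,0]
  ],
  "turn": [
    [0,0,0],
    [0,0,0]
  ]
}}

```text
clock: 33.53
position: [0.4781, 0.0958, 0.1554]
ee_rot: [0.777, 0.621, 0.062, 0.079]
ft_force: [0.3, 0.9, -0.1]
grip_width: 0.197
```

Run:
```python
from leaf import *
k=j2w([-50,0,112])[0]; Rm=pit(-.2)
T=plan(k+Rm@np.array([0,-.026,.009]),Rm,n=5)
im,P=shot('wrist','w35');print(manip.get_obs()['joint_pos'].round(2))
```

```text
dp [[-0.002,0.004,0.059],[-0.002,0.004,0.059],[-0.002,0.003,0.059],[-0.002,0.004,0.06],[-0.002,0.003,0.059]]
turn [[0.0,0.0,0.0],[0.0,0.001,0.0],[0.0,0.0,0.0],[0.0,0.001,0.0],[0.001,0.0,0.0]] 5
end [0.4926 0.0904 0.0981]
[ 0.54  0.01 -0.89  2.02  0.14  0.95  0.92]
```

>>> {"fn": "move_arm", "kwargs": {
  "claw": [0.2,0.2,0.2,0.2,0.2,0.2,0.2,0.2],
  "dp": [
    [-0.002,0.004,0.055],
    [-0.002,0.004,0.055],
    [-0.002,0.004,0.055],
    [-0.002,0.004,0.055],
    [-0.002,0.003,0.055],
    [0,0,0],
    [0,0,0],
    [0,0,0]
  ],
  "turn": [
    [0,0,0],
    [0,0,0],
    [0,0,0],
    [0,0,0],
    [0,0,0],
    [0,0,0],
    [0,0,0],
    [0,0,0]
  ]
}}

```text
clock: 34.25
position: [0.4934, 0.0902, 0.1022]
ee_rot: [0.778, 0.621, 0.062, 0.077]
ft_force: [0.3, -0.2, 0.5]
grip_width: 0.2
```

```bash
cat >> leaf.py <<'E'
def forkpath(th0,th1,ph0,ph1,off0,off1,n,T=None):
    """tool TCP = knob + R@off (mm); from current pose, rows for th"""
    T=(tool() if T is None else T).copy(); a0=np.pi-np.arctan2(36,125)
    rows=[];tr=[]
    for k in range(1,n+1):
        f=k/n; th=th0+(th1-th0)*f; Rm=pit(ph0+(ph1-ph0)*f); off=np.array(off0)+(np.array(off1)-off0)*f
        p=j2w([75+130.08*np.cos(a0-th),0,76+130.08*np.sin(a0-th)])[0]+Rm@(off/1000)
        dd=(T[:3,:3].T@(p-T[:3,3])/.2).round(3); rr=(R.from_matrix(T[:3,:3].T@Rm).as_rotvec()/(np.pi/4)).round(3)
        T[:3,3]+=T[:3,:3]@dd*.2; T[:3,:3]=T[:3,:3]@R.from_rotvec(rr*np.pi/4).as_matrix()
        rows.append((dd+0.).tolist()); tr.append((rr+0.).tolist())
    for i in range(0,n,8): print('dp',str(rows[i:i+8]).replace(' ','')); print('turn',str(tr[i:i+8]).replace(' ',''))
    print('end',T[:3,3]); return T
E
python3 - <<'E'
from leaf import *
im,P=shot('wrist','w36');crop(im,160,180,360,330,4,'w36c')
T=tool(); print((T[:3,:3].T@(T[:3,3]-j2w([-50,0,112])[0])*1000))
T=forkpath(0,0,-.2,-.2,[0,-17,9],[0,-17,9],2)
forkpath(0,.5,-.2,0,[0,-17,9],[0,-17,9],8,T)
E
```

```text
[ -0.21086064 -24.40593685   4.952483  ]
dp [[0.001,0.037,0.02],[0.0,0.0,0.0]]
turn [[-0.001,-0.001,-0.003],[0.0,0.0,0.0]]
end [0.50123343 0.08852458 0.09985478]
dp [[0.0,0.019,-0.037],[0.0,0.02,-0.037],[0.0,0.021,-0.036],[0.0,0.023,-0.035],[0.0,0.024,-0.034],[0.0,0.025,-0.034],[0.0,0.026,-0.032],[0.0,0.027,-0.031]]
turn [[0.032,0.0,0.0],[0.032,0.0,0.0],[0.032,0.0,0.0],[0.032,0.0,0.0],[0.032,0.0,0.0],[0.031,0.0,0.0],[0.032,0.0,0.0],[0.032,0.0,0.0]]
end [0.53085429 0.08185708 0.15849727]
```

Run:
```python
from leaf import *
T=forkpath(0,0,-.2,-.2,[0,-17,12],[0,-17,12],2)
T=forkpath(0,.7,-.2,.45,[0,-17,12],[0,-17,10],12,T)
```

```text
dp [[0.001,0.037,0.035],[0.0,0.0,0.0]]
turn [[-0.001,-0.001,-0.003],[0.0,0.0,0.0]]
end [0.50181391 0.08839595 0.09691428]
dp [[0.0,0.015,-0.038],[0.0,0.016,-0.039],[0.0,0.016,-0.038],[0.0,0.016,-0.039],[0.0,0.016,-0.038],[0.0,0.016,-0.038],[0.0,0.017,-0.039],[0.0,0.017,-0.038]]
turn [[0.069,0.0,0.0],[0.069,0.0,0.0],[0.069,0.0,0.0],[0.069,0.0,0.0],[0.069,0.0,0.0],[0.069,0.0,0.0],[0.069,0.0,0.0],[0.069,0.0,0.0]]
dp [[0.0,0.017,-0.038],[0.0,0.017,-0.037],[0.0,0.017,-0.038],[0.0,0.017,-0.038]]
turn [[0.069,0.0,0.0],[0.069,0.0,0.0],[0.069,0.0,0.0],[0.069,0.0,0.0]]
end [0.5478506  0.0780328  0.18247275]
```

>>> {"fn": "move_arm", "kwargs": {
  "claw": [0.2,0.2,0.2,0.2,0.2,0.2,0.2,0.2],
  "dp": [
    [0.001,0,0.035],
    [0,0.037,0],
    [0,0.015,-0.038],
    [0,0.016,-0.039],
    [0,0.016,-0.038],
    [0,0.016,-0.039],
    [0,0.016,-0.038],
    [0,0.016,-0.038]
  ],
  "turn": [
    [0,0,-0.003],
    [0,0,0],
    [0.069,0,0],
    [0.069,0,0],
    [0.069,0,0],
    [0.069,0,0],
    [0.069,0,0],
    [0.069,0,0]
  ]
}}

```text
clock: 34.97
position: [0.5153, 0.0848, 0.143]
ee_rot: [0.779, 0.624, -0.042, -0.052]
ft_force: [-8.8, 1.7, 3.0]
grip_width: 0.2
```

Run:
```python
from leaf import *
im,P=shot('wrist','w37');crop(im,160,180,360,330,4,'w37c')
```

```text
(no output)
```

The fork works and the leaf follows. Continuing.

>>> {"fn": "move_arm", "kwargs": {
  "claw": [0.2,0.2,0.2,0.2,0.2,0.2,0.2],
  "dp": [
    [0,0.017,-0.039],
    [0,0.017,-0.038],
    [0,0.017,-0.038],
    [0,0.017,-0.037],
    [0,0.017,-0.038],
    [0,0.017,-0.038],
    [0,0,0]
  ],
  "turn": [
    [0.069,0,0],
    [0.069,0,0],
    [0.069,0,0],
    [0.069,0,0],
    [0.069,0,0],
    [0.069,0,0],
    [0,0,0]
  ]
}}

```text
clock: 35.6
position: [0.5473, 0.0779, 0.182]
ee_rot: [0.76, 0.608, -0.142, -0.178]
ft_force: [-11.2, -0.6, 12.2]
grip_width: 0.196
```

Run:
```python
from leaf import *
im,P=shot('wrist','w38');crop(im,160,180,360,330,4,'w38c');print(manip.get_obs()['joint_pos'].round(2))
T=tool(); a=np.pi-np.arctan2(36,125)-.7; print(T[:3,:3].T@(T[:3,3]-j2w([75+130.08*np.cos(a),0,76+130.08*np.sin(a)])[0])*1000)
T=forkpath(.7,1.2,.45,.48,[0,-17,11],[0,-17,8],8)
```

```text
[ 0.37  0.66 -0.78  1.32  0.2   1.72  0.96]
[ -0.22308069 -17.55148578  11.06547471]
dp [[0.001,0.024,-0.036],[0.0,0.024,-0.036],[0.0,0.025,-0.034],[0.0,0.027,-0.032],[0.0,0.029,-0.03],[0.0,0.031,-0.029],[0.0,0.032,-0.027],[0.0,0.033,-0.025]]
turn [[-0.005,0.0,0.001],[0.005,0.0,0.0],[0.005,0.0,0.0],[0.004,0.0,0.0],[0.005,0.0,0.0],[0.005,0.0,0.0],[0.005,0.0,0.0],[0.005,0.0,0.0]]
end [0.60786049 0.06442087 0.20626423]
```

>>> {"fn": "move_arm", "kwargs": {
  "claw": [0.2,0.2,0.2,0.2,0.2,0.2,0.2,0.2],
  "dp": [
    [0.001,0.024,-0.036],
    [0,0.024,-0.036],
    [0,0.025,-0.034],
    [0,0.027,-0.032],
    [0,0.029,-0.03],
    [0,0.031,-0.029],
    [0,0.032,-0.027],
    [0,0.033,-0.025]
  ],
  "turn": [
    [0,0,0],
    [0.005,0,0],
    [0.005,0,0],
    [0.004,0,0],
    [0.005,0,0],
    [0.005,0,0],
    [0.005,0,0],
    [0.005,0,0]
  ]
}}

```text
clock: 36.32
position: [0.6088, 0.064, 0.2065]
ee_rot: [0.759, 0.607, -0.148, -0.185]
ft_force: [-1.1, 1.5, 3.9]
grip_width: 0.2
```

Run:
```python
from leaf import *
im,P=shot('wrist','w39');crop(im,160,180,360,330,4,'w39c');print(manip.get_obs()['joint_pos'].round(2))
T=forkpath(1.2,1.68,.48,.45,[0,-17,8],[0,-16,6],8)
```

```text
[ 0.29  0.79 -0.74  1.05  0.24  1.87  0.99]
dp [[0.002,0.025,-0.018],[0.0,0.035,-0.018],[0.0,0.037,-0.017],[0.0,0.037,-0.014],[0.0,0.038,-0.012],[0.0,0.039,-0.01],[0.0,0.039,-0.007],[0.0,0.04,-0.004]]
turn [[-0.003,0.0,-0.001],[-0.005,0.0,0.0],[-0.005,0.0,0.0],[-0.004,0.0,0.0],[-0.005,0.0,0.0],[-0.005,0.0,0.0],[-0.005,0.0,0.0],[-0.004,0.0,0.0]]
end [0.66925869 0.05049807 0.19779283]
```

>>> {"fn": "move_arm", "kwargs": {
  "claw": [0.2,0.2,0.2,0.2],
  "dp": [
    [0.001,0.025,-0.018],
    [0,0.035,-0.018],
    [0,0.037,-0.017],
    [0,0.037,-0.014]
  ],
  "turn": [
    [0,0,0],
    [0,0,0],
    [0,0,0],
    [0,0,0]
  ]
}}

```text
clock: 36.7
position: [0.638, 0.0574, 0.2055]
ee_rot: [0.759, 0.607, -0.148, -0.185]
ft_force: [-0.1, 0.8, 1.4]
grip_width: 0.202
```

Run:
```python
from leaf import *
im,P=shot('wrist','w40');crop(im,160,180,360,330,4,'w40c');print(manip.get_obs()['joint_pos'].round(2))
T=forkpath(1.42,1.68,.48,.48,[0,-17,7],[0,-16,6],5)
```

```text
[ 0.25  0.85 -0.72  0.94  0.27  1.91  1.01]
dp [[0.003,0.017,-0.014],[0.0,0.033,-0.01],[0.0,0.034,-0.008],[0.0,0.035,-0.007],[0.0,0.034,-0.005]]
turn [[0.002,0.0,-0.001],[0.0,0.0,0.0],[0.0,0.0,0.0],[0.0,0.0,0.0],[0.0,0.0,0.0]]
end [0.66934072 0.05063617 0.19848337]
```

>>> {"fn": "move_arm", "kwargs": {
  "claw": [0.2,0.2,0.2,0.2,0.2,0.2,0.2],
  "dp": [
    [0.001,0.02,-0.014],
    [0,0.033,-0.01],
    [0,0.034,-0.008],
    [0,0.035,-0.007],
    [0,0.034,-0.005],
    [0,0,0],
    [0,0,0]
  ],
  "turn": [
    [0,0,0],
    [0,0,0],
    [0,0,0],
    [0,0,0],
    [0,0,0],
    [0,0,0],
    [0,0,0]
  ]
}}

```text
clock: 37.33
position: [0.6687, 0.0507, 0.1988]
ee_rot: [0.759, 0.607, -0.148, -0.185]
ft_force: [0.9, -0.3, 0.9]
grip_width: 0.197
```

Run:
```python
from leaf import *
im,P=shot('wrist','w41');crop(im,160,180,360,330,4,'w41c');print(manip.get_obs()['joint_pos'].round(2))
```

```text
[ 0.21  0.92 -0.69  0.81  0.3   1.96  1.03]
```

>>> {"fn": "move_arm", "kwargs": {
  "claw": [0.2,0.2,0.2,0.2,0.2,0.2,0.2],
  "dp": [
    [0,0,-0.06],
    [0,0,-0.1],
    [0,0,-0.1],
    [0,0,-0.1],
    [0,0,-0.05],
    [0,0,0],
    [0,0,0]
  ],
  "turn": [
    [0,0,0],
    [0,0,0],
    [0,0,0],
    [0,0,0],
    [0,0,0],
    [0,0,0],
    [0,0,0]
  ]
}}

```text
clock: 37.97
position: [0.6841, 0.0443, 0.2279]
ee_rot: [0.757, 0.603, -0.161, -0.191]
ft_force: [-1.0, 0.4, -0.7]
grip_width: 0.202
```

```bash
python3 - <<'E'
from leaf import *
im,P=shot('wrist','w42')
im,P=shot('scene','s42');crop(im,200,80,360,220,5,'s42c')
E
python3 - <<'E'
from leaf import *
print((np.linalg.inv(jigT())@tool())[:3,3])
T=plan(tool()[:3,3]+[0,0,.07],pit(.35),n=6)
T=plan(j2w([0,0,300])[0],pit(0),n=6,T=T)
E
```

```text
[ 0.12264221 -0.00142841  0.22787659]
dp [[-0.001,-0.028,-0.051],[0.0,-0.027,-0.052],[0.0,-0.026,-0.052],[0.0,-0.024,-0.053],[0.0,-0.023,-0.054],[-0.001,-0.022,-0.054]]
turn [[-0.033,0.002,0.0],[-0.033,0.002,0.0],[-0.034,0.002,-0.001],[-0.033,0.002,0.0],[-0.034,0.002,-0.001],[-0.033,0.001,0.0]] 6
end [0.6837 0.0458 0.2979]
dp [[0.001,-0.097,0.033],[0.001,-0.098,0.028],[0.001,-0.1,0.022],[0.001,-0.101,0.016],[0.002,-0.101,0.01],[0.001,-0.102,0.005]]
turn [[-0.074,0.0,0.0],[-0.074,0.0,0.0],[-0.074,0.0,0.0],[-0.075,0.0,0.0],[-0.074,0.0,0.0],[-0.075,0.0,0.0]] 6
end [0.5645 0.0741 0.2999]
```

>>> {"fn": "move_arm", "kwargs": {
  "claw": [0.2,0.2,0.2,0.2,0.2,0.2,0.2],
  "dp": [
    [0,-0.028,-0.051],
    [0,-0.027,-0.052],
    [0,-0.026,-0.052],
    [0,-0.024,-0.053],
    [0,-0.023,-0.054],
    [0,-0.022,-0.054],
    [0,0,0]
  ],
  "turn": [
    [-0.033,0,0],
    [-0.033,0,0],
    [-0.033,0,0],
    [-0.033,0,0],
    [-0.033,0,0],
    [-0.033,0,0],
    [0,0,0]
  ]
}}

```text
clock: 38.65
position: [0.6844, 0.0461, 0.3023]
ee_rot: [0.769, 0.615, -0.11, -0.131]
ft_force: [0.1, -0.7, 2.0]
grip_width: 0.2
```

Run:
```python
from leaf import *
im,P=shot('wrist','w43')
print((np.linalg.inv(jigT())@tool())[:3,3])
```

```text
[ 0.1230371  -0.00129476  0.30048636]
```

The leaf is open and staying at its stop, and the pins are visible at (262,113) and (262,153). Moving back over the nest to clear the view.

>>> {"fn": "move_arm", "kwargs": {
  "claw": [0.8,0.8,0.8,0.8,0.8,0.8,0.8,0.8],
  "dp": [
    [0,-0.097,0.033],
    [0,-0.098,0.028],
    [0,-0.1,0.022],
    [0,-0.101,0.016],
    [0.002,-0.101,0.01],
    [0,-0.102,0.005],
    [0,0,0],
    [0,0,0]
  ],
  "turn": [
    [-0.074,0,0],
    [-0.074,0,0],
    [-0.074,0,0],
    [-0.075,0,0],
    [-0.074,0,0],
    [-0.075,0,0],
    [0,0,0],
    [0,0,0]
  ]
}}

```text
clock: 39.37
position: [0.5642, 0.0731, 0.3004]
ee_rot: [0.78, 0.625, -0.006, 0.002]
ft_force: [-0.6, -0.7, -0.7]
grip_width: 0.801
```

Run:
```python
from leaf import *
print((np.linalg.inv(jigT())@tool())[:3,3])
T=plan(j2w([-70,0,300])[0],pit(0),n=5)
im,P=shot('top','t44'); crop(im,250,130,410,260,5,'t44c'); crop(im,150,150,260,260,6,'t44j')
```

```text
[-7.47931370e-05 -1.17393724e-03  3.00413796e-01]
dp [[0.001,-0.07,0.001],[0.001,-0.07,0.001],[0.001,-0.07,0.0],[0.002,-0.07,0.0],[0.001,-0.07,0.001]]
turn [[-0.001,0.003,0.001],[-0.001,0.003,0.0],[-0.001,0.003,0.001],[-0.001,0.002,0.0],[-0.001,0.003,0.001]] 5
end [0.4962 0.0896 0.3   ]
```

The near-left plate has shifted about 4 cm; its holes are now at (309,452) and (315,547) in the crop. The other three haven't moved. Checking the pins in the wrist view.

Run:
```python
from leaf import *
im,P=shot('wrist','w45'); q=proj('wrist',j2w([(-30,0,66),(30,0,66),(-30,0,24),(30,0,24)]),P); print(q)
c=im.copy()
crop(c,210,120,310,220,7,'w45c')
```

```text
[[261.18473051 135.83251249]
 [260.93331912 180.75705302]
 [261.15215559 132.29623907]
 [260.92514097 173.19236403]]
```

```bash
cat >> h.py <<'E'
def movec(): pass
E
python3 - <<'E'
from leaf import *
f=lambda p,s,o: (np.array(p,float)+.5)/s-.5+np.array(o)
holes=f([(210,265),(244,352),(491,241),(485,333),(493,437),(515,531),(309,452),(315,547)],5,(250,130))
W=unproj('top',holes,.008).reshape(4,2,3); S=[]
for a in W:
    c=a.mean(0); d=a[0]-a[1]; ang=np.arctan2(d[1],d[0]); S.append([c[0],c[1],ang]); print(c.round(4),np.linalg.norm(d).round(4),np.degrees(ang).round(1))
np.save('shims.npy',S)
x,y,a=S[3]
plan([x,y,.14],down(a+np.pi/2),n=14)
E
```

```text
[ 0.5994 -0.1922  0.008 ] 0.06 17.8
[ 0.6073 -0.359   0.008 ] 0.0603 -8.6
[ 0.4818 -0.358   0.008 ] 0.0594 8.1
[ 0.4765 -0.238   0.008 ] 0.059 -0.3
dp [[-0.115,-0.007,0.058],[-0.114,-0.008,0.058],[-0.114,-0.01,0.058],[-0.114,-0.012,0.058],[-0.114,-0.014,0.058],[-0.114,-0.016,0.058],[-0.114,-0.018,0.058],[-0.113,-0.019,0.058]]
turn [[0.0,0.001,-0.02],[-0.001,0.001,-0.02],[0.0,0.001,-0.02],[-0.001,0.001,-0.02],[0.0,0.001,-0.02],[-0.001,0.001,-0.02],[0.0,0.001,-0.02],[-0.001,0.001,-0.02]] 8
dp [[-0.113,-0.021,0.058],[-0.113,-0.023,0.058],[-0.113,-0.025,0.058],[-0.112,-0.026,0.057],[-0.112,-0.028,0.057],[-0.111,-0.03,0.058]]
turn [[0.0,0.001,-0.019],[-0.001,0.001,-0.02],[0.0,0.001,-0.019],[-0.001,0.001,-0.02],[0.0,0.0,-0.019],[-0.001,0.001,-0.02]] 6
end [ 0.4765 -0.2379  0.1399]
```

>>> {"fn": "move_arm", "kwargs": {
  "claw": [1,1,1,1,1,1,1,1],
  "dp": [
    [-0.115,-0.007,0.058],
    [-0.114,-0.008,0.058],
    [-0.114,-0.01,0.058],
    [-0.114,-0.012,0.058],
    [-0.114,-0.014,0.058],
    [-0.114,-0.016,0.058],
    [-0.114,-0.018,0.058],
    [-0.113,-0.019,0.058]
  ],
  "turn": [
    [0,0.001,-0.02],
    [0,0.001,-0.02],
    [0,0.001,-0.02],
    [0,0.001,-0.02],
    [0,0.001,-0.02],
    [0,0.001,-0.02],
    [0,0.001,-0.02],
    [0,0.001,-0.02]
  ]
}}

```text
clock: 40.13
position: [0.5152, -0.1064, 0.2079]
ee_rot: [0.74, 0.672, -0.003, -0.001]
ft_force: [0.6, 0.0, 0.1]
grip_width: 1.003
```

>>> {"fn": "move_arm", "kwargs": {
  "claw": [1,1,1,1,1,1,1,1],
  "dp": [
    [-0.113,-0.021,0.058],
    [-0.113,-0.023,0.058],
    [-0.113,-0.025,0.058],
    [-0.112,-0.026,0.057],
    [-0.112,-0.028,0.057],
    [-0.111,-0.03,0.058],
    [0,0,0],
    [0,0,0]
  ],
  "turn": [
    [0,0.001,-0.02],
    [0,0.001,-0.02],
    [0,0.001,-0.02],
    [0,0.001,-0.02],
    [0,0,-0.02],
    [0,0.001,-0.02],
    [0,0,0],
    [0,0,0]
  ]
}}

```text
clock: 40.8
position: [0.4758, -0.2394, 0.1388]
ee_rot: [0.709, 0.705, -0.002, -0.003]
ft_force: [0.6, 0.8, 0.2]
grip_width: 1.0
```

Run:
```python
from leaf import *
x,y,a=np.load('shims.npy')[3]
im,P=shot('wrist','w46'); c,s=np.cos(a),np.sin(a)
h=[(x+.03*c,y+.03*s,.008),(x-.03*c,y-.03*s,.008)]; print(proj('wrist',h,P),manip.get_obs()['joint_pos'].round(2))
plan([x,y,.12],down(a+np.pi/2),n=1)
```

```text
[[259.32117736 210.7710286 ]
 [259.47036775 151.71244778]] [0.38 0.21 0.   1.82 0.   1.12 1.94]
dp [[0.001,0.0,0.097]]
turn [[-0.007,-0.002,0.002]] 1
end [ 0.4765 -0.2379  0.1201]
```

Run:
```python
from leaf import *
x,y,a=np.load('shims.npy')[3]
T=plan([x,y,.03],down(a+np.pi/2),n=4)
```

```text
dp [[0.0,0.001,0.137],[0.0,0.0,0.137],[0.0,0.0,0.137],[0.0,0.0,0.136]]
turn [[-0.002,-0.001,0.001],[-0.002,0.0,0.0],[-0.002,-0.001,0.001],[-0.001,0.0,0.0]] 4
end [ 0.4764 -0.238   0.0301]
```

>>> {"fn": "move_arm", "kwargs": {
  "claw": [1,1,1,1,1,1,1],
  "dp": [
    [0,0.001,0.137],
    [0,0,0.137],
    [0,0,0.137],
    [0,0,0.136],
    [0,0,0],
    [0,0,0],
    [0,0,0]
  ],
  "turn": [
    [-0.002,0,0],
    [-0.002,0,0],
    [-0.002,0,0],
    [-0.001,0,0],
    [0,0,0],
    [0,0,0],
    [0,0,0]
  ]
}}

```text
clock: 41.43
position: [0.4776, -0.2373, 0.0324]
ee_rot: [0.707, 0.707, 0.001, 0.001]
ft_force: [0.2, -0.2, 0.9]
grip_width: 0.994
```

Run:
```python
from leaf import *
x,y,a=np.load('shims.npy')[3]
im,P=shot('wrist','w47'); c,s=np.cos(a),np.sin(a)
h=[(x+.03*c,y+.03*s,.008),(x-.03*c,y-.03*s,.008)]; print(proj('wrist',h,P))
T=plan([x,y,-.001],down(a+np.pi/2),n=2)
```

```text
[[257.15117218 266.64221941]
 [257.60401403 178.574379  ]]
dp [[-0.001,-0.004,0.084],[-0.001,-0.003,0.085]]
turn [[0.002,0.0,0.002],[0.003,0.0,0.003]] 2
end [ 0.4765 -0.238  -0.001 ]
```

>>> {"fn": "move_arm", "kwargs": {
  "claw": [0.85,0.85,0.85,0.85,0.85],
  "dp": [
    [0,-0.008,0.084],
    [0,-0.007,0.085],
    [0,0,0],
    [0,0,0],
    [0,0,0]
  ],
  "turn": [
    [0.002,0,0.002],
    [0.002,0,0.002],
    [0,0,0],
    [0,0,0],
    [0,0,0]
  ]
}}

```text
clock: 41.9
position: [0.4743, -0.2377, -0.0013]
ee_rot: [0.709, 0.706, 0.0, -0.0]
ft_force: [-0.0, -0.1, 0.6]
grip_width: 0.852
```

>>> {"fn": "move_arm", "kwargs": {
  "claw": [0.4,0.4,0.4,0.4,0.4,0.4],
  "dp": [
    [0,0,0],
    [0,0,0],
    [0,0,0],
    [0,0,0],
    [0,0,0],
    [0,0,0]
  ],
  "turn": [
    [0,0,0],
    [0,0,0],
    [0,0,0],
    [0,0,0],
    [0,0,0],
    [0,0,0]
  ],
  "grip_force": 80
}}

```text
clock: 42.4
position: [0.474, -0.2376, -0.0012]
ee_rot: [0.709, 0.705, 0.0, -0.0]
ft_force: [-4.0, 2.0, 12.9]
grip_width: 0.551
```

Run:
```python
from leaf import *
im,P=shot('wrist','w48'); print(tool()[:3,3])
```

```text
[ 0.47401234 -0.23766674 -0.00122671]
```

Gripped, with the width matching 50 mm. Lifting.

>>> {"fn": "move_arm", "kwargs": {
  "claw": [0.4,0.4,0.4,0.4,0.4,0.4,0.4],
  "dp": [
    [0,0,-0.05],
    [0,0,-0.15],
    [0,0,-0.2],
    [0,0,-0.2],
    [0,0,-0.1],
    [0,0,0],
    [0,0,0]
  ],
  "turn": [
    [0,0,0],
    [0,0,0],
    [0,0,0],
    [0,0,0],
    [0,0,0],
    [0,0,0],
    [0,0,0]
  ]
}}

```text
clock: 43.03
position: [0.4738, -0.2377, 0.1383]
ee_rot: [0.709, 0.706, 0.0, 0.0]
ft_force: [-0.4, 0.1, -4.0]
grip_width: 0.549
```

Run:
```python
from leaf import *
im,P=shot('wrist','w49'); crop(im,190,140,330,340,3,'w49c')
plan(j2w([0,0,135])[0],pit(0),n=10)
```

```text
dp [[0.156,0.045,0.001],[0.157,0.042,0.001],[0.158,0.038,0.001],[0.159,0.035,0.001],[0.159,0.031,0.001],[0.16,0.028,0.001],[0.16,0.024,0.001],[0.161,0.021,0.001]]
turn [[0.0,0.0,0.028],[0.0,0.0,0.028],[0.0,0.0,0.028],[0.0,0.0,0.028],[-0.001,0.0,0.027],[0.0,0.0,0.028],[-0.001,0.0,0.027],[0.0,0.0,0.028]] 8
dp [[0.161,0.017,0.001],[0.162,0.014,0.0]]
turn [[-0.001,-0.001,0.027],[0.0,0.0,0.028]] 2
end [0.5644 0.0742 0.135 ]
```

```bash
cat >> h.py <<'E'
def inplane(px,tz):
    """pixel -> tool frame point on plane tool z=tz (m)"""
    k,d,i=K('wrist'); C=i['tool_from_camera']
    u=cv2.undistortPoints(np.array(px,float).reshape(-1,1,2),k,d).reshape(-1,2)
    r=np.c_[u,np.ones(len(u))]@C[:3,:3].T; s=(tz-C[2,3])/r[:,2]
    return C[:3,3]+r*s[:,None]
def plate(px,tz=-.0092):
    q=inplane(px,tz); c=q.mean(0); d=q[1]-q[0]
    print('holes',(q*1000).round(1).tolist(),'spacing',np.linalg.norm(d)*1000,'centre mm',(c*1000).round(2),'ang deg',np.degrees(np.arctan2(-d[0],d[1])).round(2)); return c,d
E
python3 - <<'E'
from h import *
for tz in (-.0092,-.006,-.012): plate([(257.7,198.7),(256.7,303.3)],tz)
# wrist-seen pins from w45
P=np.load('pics/w45.npy'); w=unproj('wrist',[(260.3,136.2),(260.3,180.6)],.066,P); T=np.linalg.inv(jigT()); print((w@T[:3,:3].T+T[:3,3])*1000)
E
```

```text
holes [[-0.5, -30.3, -9.2], [-1.0, 30.3, -9.2]] spacing 60.56197905089128 centre mm [-0.74  0.03 -9.2 ] ang deg 0.45
holes [[-0.5, -29.1, -6.0], [-1.0, 32.9, -6.0]] spacing 62.02008084595955 centre mm [-0.74  1.88 -6.  ] ang deg 0.45
holes [[-0.5, -31.2, -12.0], [-1.0, 28.0, -12.0]] spacing 59.286139980206556 centre mm [ -0.74  -1.59 -12.  ] ang deg 0.45
[[-29.52834496  -1.13671696  66.        ]
 [ 29.78436157  -0.85550356  66.        ]]
```

>>> {"fn": "move_arm", "kwargs": {
  "claw": [0.4,0.4,0.4,0.4,0.4,0.4,0.4,0.4],
  "dp": [
    [0.156,0.045,0.001],
    [0.157,0.042,0.001],
    [0.158,0.038,0.001],
    [0.159,0.035,0.001],
    [0.159,0.031,0.001],
    [0.16,0.028,0.001],
    [0.16,0.024,0.001],
    [0.161,0.021,0.001]
  ],
  "turn": [
    [0,0,0.028],
    [0,0,0.028],
    [0,0,0.028],
    [0,0,0.028],
    [0,0,0.027],
    [0,0,0.028],
    [0,0,0.027],
    [0,0,0.028]
  ]
}}

```text
clock: 43.75
position: [0.5455, 0.0132, 0.1334]
ee_rot: [0.768, 0.641, -0.002, -0.002]
ft_force: [0.9, -0.3, -3.0]
grip_width: 0.553
```

>>> {"fn": "move_arm", "kwargs": {
  "claw": [0.4,0.4,0.4,0.4,0.4],
  "dp": [
    [0.161,0.017,0.001],
    [0.162,0.014,0],
    [0,0,0],
    [0,0,0],
    [0,0,0]
  ],
  "turn": [
    [0,0,0.027],
    [0,0,0.028],
    [0,0,0],
    [0,0,0],
    [0,0,0]
  ]
}}

```text
clock: 44.17
position: [0.5638, 0.0734, 0.1335]
ee_rot: [0.781, 0.625, -0.002, -0.002]
ft_force: [-1.2, -0.5, -3.1]
grip_width: 0.551
```

Run:
```python
from h import *
im,P=shot('wrist','w50'); crop(im,190,140,330,340,3,'w50c')
g=np.linalg.inv(jigT())@tool(); print(g[:3,3]*1000,np.degrees(R.from_matrix(jdown().T@tool()[:3,:3]).as_rotvec()))
plan(j2w([0,-.25,74])[0],pit(0),n=3)
```

```text
[ -0.14082893  -1.616061   133.87694559] [ 0.25952527 -0.05702349  0.063693  ]
dp [[0.002,0.001,0.1],[0.003,0.0,0.1],[0.002,0.001,0.099]]
turn [[-0.002,0.0,0.0],[-0.002,0.001,-0.001],[-0.002,0.0,0.0]] 3
end [0.5646 0.0739 0.0741]
```

>>> {"fn": "move_arm", "kwargs": {
  "claw": [0.4,0.4,0.4,0.4,0.4,0.4],
  "dp": [
    [0.002,0.001,0.1],
    [0.003,0,0.1],
    [0.002,0.001,0.1],
    [0,0,0],
    [0,0,0],
    [0,0,0]
  ],
  "turn": [
    [-0.002,0,0],
    [-0.002,0,0],
    [-0.002,0,0],
    [0,0,0],
    [0,0,0],
    [0,0,0]
  ]
}}

```text
clock: 44.72
position: [0.566, 0.0746, 0.0763]
ee_rot: [0.781, 0.624, 0.001, 0.001]
ft_force: [-0.0, 0.1, -2.1]
grip_width: 0.553
```

Run:
```python
from h import *
im,P=shot('wrist','w51'); crop(im,190,140,330,340,3,'w51c')
g=np.linalg.inv(jigT())@tool(); print(g[:3,3]*1000,np.degrees(R.from_matrix(jdown().T@tool()[:3,:3]).as_rotvec()))
plan(j2w([0,-.25,55])[0],pit(0),n=3)
```

```text
[ 1.66998903  1.06150149 76.68778543] [-0.2410887   0.06069043  0.05175811]
dp [[-0.002,-0.003,0.036],[-0.002,-0.003,0.036],[-0.003,-0.003,0.036]]
turn [[0.002,0.0,0.0],[0.002,-0.001,-0.001],[0.001,0.0,0.0]] 3
end [0.5644 0.0739 0.0551]
```

>>> {"fn": "move_arm", "kwargs": {
  "claw": [0.4,0.4,0.4,0.4,0.4,0.4],
  "dp": [
    [-0.004,-0.005,0],
    [0,0,0],
    [0,0,0],
    [0,0,0],
    [0,0,0],
    [0,0,0]
  ],
  "turn": [
    [0.003,0,0],
    [0,0,0],
    [0,0,0],
    [0,0,0],
    [0,0,0],
    [0,0,0]
  ]
}}

```text
clock: 45.27
position: [0.5645, 0.0747, 0.0754]
ee_rot: [0.781, 0.624, 0.0, -0.0]
ft_force: [-0.3, 0.3, -1.5]
grip_width: 0.554
```

Run:
```python
from h import *
g=np.linalg.inv(jigT())@tool(); print(g[:3,3]*1000,np.degrees(R.from_matrix(jdown().T@tool()[:3,:3]).as_rotvec()))
```

```text
[-0.17581067  0.48891128 75.38102604] [-0.01466859  0.02875252  0.00512314]
```

>>> {"fn": "move_arm", "kwargs": {
  "claw": [0.4,0.4,0.4,0.4,0.4,0.4],
  "dp": [
    [-0.0035,0.001,0],
    [0,0,0.04],
    [0,0,0.04],
    [0,0,0.04],
    [0,0,0],
    [0,0,0]
  ],
  "turn": [
    [0,0,0],
    [0,0,0],
    [0,0,0],
    [0,0,0],
    [0,0,0],
    [0,0,0]
  ]
}}

```text
clock: 45.77
position: [0.5638, 0.0739, 0.0503]
ee_rot: [0.781, 0.624, -0.001, -0.001]
ft_force: [-0.3, 0.6, -2.3]
grip_width: 0.554
```

Run:
```python
from h import *
im,P=shot('wrist','w52'); crop(im,190,140,330,340,3,'w52c')
g=np.linalg.inv(jigT())@tool(); print(g[:3,3]*1000,np.degrees(R.from_matrix(jdown().T@tool()[:3,:3]).as_rotvec()))
```

```text
[-0.16007057 -0.22747547 50.96858269] [0.02747701 0.01848692 0.00499062]
```

Both pins show inside the holes and contact force is nil. Lowering on.

>>> {"fn": "move_arm", "kwargs": {
  "claw": [0.4,0.4,0.4,0.4,0.4,0.4],
  "dp": [
    [0,0,0.04],
    [0,0,0.04],
    [0,0,0.035],
    [0,0,0],
    [0,0,0],
    [0,0,0]
  ],
  "turn": [
    [0,0,0],
    [0,0,0],
    [0,0,0],
    [0,0,0],
    [0,0,0],
    [0,0,0]
  ]
}}

```text
clock: 46.32
position: [0.5646, 0.074, 0.0284]
ee_rot: [0.781, 0.624, 0.0, -0.0]
ft_force: [-0.2, 0.2, -1.4]
grip_width: 0.55
```

Run:
```python
from h import *
g=np.linalg.inv(jigT())@tool(); print(g[:3,3]*1000,np.degrees(R.from_matrix(jdown().T@tool()[:3,:3]).as_rotvec()))
```

```text
[ 0.14370875 -0.16751274 28.35462571] [-0.0167452   0.03185544  0.00754166]
```

>>> {"fn": "move_arm", "kwargs": {
  "claw": [0.4,0.4,0.7,0.7,0.7,0.7,0.7,0.7],
  "dp": [
    [0,0,0.018],
    [0,0,0],
    [0,0,0],
    [0,0,0],
    [0,0,0],
    [0,0,-0.1],
    [0,0,-0.2],
    [0,0,-0.2]
  ],
  "turn": [
    [0,0,0],
    [0,0,0],
    [0,0,0],
    [0,0,0],
    [0,0,0],
    [0,0,0],
    [0,0,0],
    [0,0,0]
  ]
}}

```text
clock: 46.98
position: [0.5635, 0.0739, 0.1251]
ee_rot: [0.781, 0.624, -0.001, -0.001]
ft_force: [1.5, 0.2, -0.3]
grip_width: 0.704
```

>>> {"fn": "move_arm", "kwargs": {
  "claw": [0.7,0.7],
  "dp": [
    [0,0,-0.1],
    [0,0,0]
  ],
  "turn": [
    [0,0,0],
    [0,0,0]
  ]
}}

```text
clock: 47.15
position: [0.5675, 0.0746, 0.1509]
ee_rot: [0.781, 0.624, 0.004, 0.002]
ft_force: [1.2, 0.0, 0.3]
grip_width: 0.696
```

Run:
```python
from h import *
im,P=shot('wrist','w53')
S=np.load('shims.npy'); im2,_=shot('top','t53'); crop(im2,250,130,410,260,5,'t53c')
x,y,a=S[0]
T=plan([x,y,.2],down(a+np.pi/2),n=9)
T=plan([x,y,.03],down(a+np.pi/2),n=5,T=T)
```

```text
dp [[-0.14,0.051,-0.03],[-0.143,0.043,-0.03],[-0.145,0.034,-0.03],[-0.147,0.026,-0.03],[-0.148,0.017,-0.03],[-0.149,0.008,-0.03],[-0.149,0.0,-0.031],[-0.149,-0.009,-0.03]]
turn [[0.0,0.0,-0.075],[0.0,0.0,-0.075],[0.0,0.0,-0.075],[0.001,0.0,-0.075],[0.001,0.0,-0.076],[0.0,0.0,-0.075],[0.001,0.0,-0.076],[0.0,0.0,-0.075]] 8
dp [[-0.148,-0.019,-0.031]]
turn [[0.001,-0.001,-0.076]] 1
end [ 0.5993 -0.1922  0.2001]
dp [[0.0,0.0,0.17],[0.0,0.0,0.17],[0.0,0.0,0.17],[0.0,0.0,0.17],[0.0,0.001,0.17]]
turn [[0.0,0.0,0.0],[0.0,0.0,0.0],[0.0,0.0,0.0],[0.0,0.0,0.0],[0.0,0.0,0.0]] 5
end [ 0.5994 -0.1922  0.0301]
```

The first plate is on both pins, and the other three are where they were. Next is the plate at (0.599, -0.192).

>>> {"fn": "move_arm", "kwargs": {
  "claw": [0.85,0.85,0.85,0.85,0.85,0.85,0.85,0.85],
  "dp": [
    [-0.14,0.051,-0.03],
    [-0.143,0.043,-0.03],
    [-0.145,0.034,-0.03],
    [-0.147,0.026,-0.03],
    [-0.148,0.017,-0.03],
    [-0.149,0.008,-0.03],
    [-0.149,0,-0.03],
    [-0.149,-0.009,-0.03]
  ],
  "turn": [
    [0,0,-0.075],
    [0,0,-0.075],
    [0,0,-0.075],
    [0,0,-0.075],
    [0,0,-0.075],
    [0,0,-0.075],
    [0,0,-0.075],
    [0,0,-0.075]
  ]
}}

```text
clock: 47.92
position: [0.5943, -0.164, 0.1912]
ee_rot: [0.613, 0.79, -0.0, -0.001]
ft_force: [1.1, 0.5, -0.6]
grip_width: 0.852
```

>>> {"fn": "move_arm", "kwargs": {
  "claw": [0.85,0.85,0.85,0.85,0.85,0.85,0.85],
  "dp": [
    [-0.148,-0.019,-0.03],
    [0,0,0.17],
    [0,0,0.17],
    [0,0,0.17],
    [0,0,0.17],
    [0,0,0],
    [0,0,0]
  ],
  "turn": [
    [0,0,-0.075],
    [0,0,0],
    [0,0,0],
    [0,0,0],
    [0,0,0],
    [0,0,0],
    [0,0,0]
  ]
}}

```text
clock: 48.5
position: [0.5969, -0.1917, 0.0604]
ee_rot: [0.59, 0.807, -0.001, -0.003]
ft_force: [0.5, -0.1, 0.0]
grip_width: 0.853
```

```bash
cat >> h.py <<'E'
def pick(i,name):
    x,y,a=np.load('shims.npy')[i]
    im,P=shot('wrist',name); c,s=np.cos(a),np.sin(a)
    print('pred holes',proj('wrist',[(x+.03*c,y+.03*s,.008),(x-.03*c,y-.03*s,.008)],P).round(1).tolist(), 'tcp',tool()[:3,3].round(4),'q',manip.get_obs()['joint_pos'].round(2))
    plan([x,y,-.001],down(a+np.pi/2),n=3)
E
python3 -c "
from h import *
pick(0,'w54')"
```

```text
pred holes [[256.3, 250.6], [256.1, 173.2]] tcp [ 0.5986 -0.1922  0.0629] q [ 0.32  0.48 -0.11  1.62  0.06  1.04  2.08]
dp [[0.0,0.001,0.107],[-0.001,0.001,0.106],[0.0,0.002,0.107]]
turn [[0.0,0.0,-0.001],[0.0,-0.001,-0.001],[0.0,0.0,-0.001]] 3
end [ 0.5994 -0.1921 -0.0011]
```

>>> {"fn": "move_arm", "kwargs": {
  "claw": [0.85,0.85,0.85,0.85,0.85,0.85],
  "dp": [
    [0,-0.002,0.107],
    [0,-0.001,0.106],
    [0,0,0.107],
    [0,0,0],
    [0,0,0],
    [0,0,0]
  ],
  "turn": [
    [0,0,0],
    [0,0,0],
    [0,0,0],
    [0,0,0],
    [0,0,0],
    [0,0,0]
  ]
}}

```text
clock: 49.05
position: [0.5998, -0.1928, 0.0013]
ee_rot: [0.59, 0.807, 0.001, 0.002]
ft_force: [1.4, -0.3, -0.1]
grip_width: 0.854
```

>>> {"fn": "move_arm", "kwargs": {
  "claw": [0.4,0.4,0.4,0.4,0.4,0.4],
  "dp": [
    [0,0,0],
    [0,0,0],
    [0,0,0],
    [0,0,0],
    [0,0,0],
    [0,0,0]
  ],
  "turn": [
    [0,0,0],
    [0,0,0],
    [0,0,0],
    [0,0,0],
    [0,0,0],
    [0,0,0]
  ],
  "grip_force": 80
}}

```text
clock: 49.55
position: [0.5994, -0.1927, 0.0012]
ee_rot: [0.59, 0.807, 0.001, 0.001]
ft_force: [-4.2, 1.7, 11.1]
grip_width: 0.55
```

>>> {"fn": "move_arm", "kwargs": {
  "claw": [0.4,0.4,0.4,0.4,0.4,0.4,0.4],
  "dp": [
    [0,0,-0.05],
    [0,0,-0.15],
    [0,0,-0.2],
    [0,0,-0.2],
    [0,0,-0.1],
    [0,0,0],
    [0,0,0]
  ],
  "turn": [
    [0,0,0],
    [0,0,0],
    [0,0,0],
    [0,0,0],
    [0,0,0],
    [0,0,0],
    [0,0,0]
  ]
}}

```text
clock: 50.13
position: [0.5985, -0.1926, 0.1401]
ee_rot: [0.59, 0.807, 0.001, 0.001]
ft_force: [-0.7, 0.6, -5.3]
grip_width: 0.553
```

Run:
```python
from h import *
im,P=shot('wrist','w55'); crop(im,190,140,330,340,3,'w55c')
plan(j2w([0,-.25,135])[0],pit(0),n=9)
```

```text
dp [[0.147,0.027,0.002],[0.148,0.019,0.002],[0.149,0.01,0.002],[0.149,0.001,0.002],[0.149,-0.007,0.002],[0.148,-0.016,0.002],[0.147,-0.025,0.002],[0.145,-0.034,0.001]]
turn [[0.0,0.0,0.075],[0.0,0.0,0.075],[0.0,0.0,0.075],[0.0,0.0,0.075],[0.0,0.0,0.075],[0.0,0.0,0.075],[0.0,0.0,0.075],[0.0,0.0,0.075]] 8
dp [[0.143,-0.042,0.002]]
turn [[-0.001,-0.001,0.075]] 1
end [0.5645 0.0741 0.1349]
```

Run:
```python
from h import *
for tz in (-.0068,-.009): plate([(257.5,194.7),(256.5,296.7)],tz)
plate([(257.7,198.7),(256.7,303.3)])
```

```text
holes [[-0.4, -31.7, -6.8], [-0.9, 27.7, -6.8]] spacing 59.38809756603147 centre mm [-0.67 -2.01 -6.8 ] ang deg 0.48
holes [[-0.4, -32.4, -9.0], [-0.9, 26.0, -9.0]] spacing 58.422522692691956 centre mm [-0.67 -3.23 -9.  ] ang deg 0.48
holes [[-0.3, -30.5, -9.2], [-0.8, 30.1, -9.2]] spacing 60.541987223879005 centre mm [-0.57 -0.19 -9.2 ] ang deg 0.45
```

Run:
```python
from h import *
T=plan(j2w([2,-.25,135])[0],pit(0),n=9)
T=plan(j2w([2,-.25,80])[0],pit(0),n=2,T=T)
```

```text
dp [[0.146,0.028,0.002],[0.147,0.02,0.002],[0.148,0.011,0.002],[0.149,0.002,0.002],[0.149,-0.006,0.002],[0.148,-0.015,0.002],[0.147,-0.024,0.002],[0.145,-0.033,0.001]]
turn [[0.0,0.0,0.075],[0.0,0.0,0.075],[0.0,0.0,0.075],[0.0,0.0,0.075],[0.0,0.0,0.075],[0.0,0.0,0.075],[0.0,0.0,0.075],[0.0,0.0,0.075]] 8
dp [[0.143,-0.041,0.002]]
turn [[-0.001,-0.001,0.075]] 1
end [0.5664 0.0736 0.1349]
dp [[0.0,0.0,0.137],[0.0,0.0,0.138]]
turn [[0.0,0.0,0.0],[0.0,0.0,0.0]] 2
end [0.5664 0.0736 0.0799]
```

>>> {"fn": "move_arm", "kwargs": {
  "claw": [0.4,0.4,0.4,0.4,0.4,0.4,0.4,0.4],
  "dp": [
    [0.146,0.028,0.002],
    [0.147,0.02,0.002],
    [0.148,0.011,0.002],
    [0.149,0.002,0.002],
    [0.149,-0.006,0.002],
    [0.148,-0.015,0.002],
    [0.147,-0.024,0.002],
    [0.145,-0.033,0.001]
  ],
  "turn": [
    [0,0,0.075],
    [0,0,0.075],
    [0,0,0.075],
    [0,0,0.075],
    [0,0,0.075],
    [0,0,0.075],
    [0,0,0.075],
    [0,0,0.075]
  ]
}}

```text
clock: 50.85
position: [0.5687, 0.0451, 0.1335]
ee_rot: [0.763, 0.646, -0.001, -0.001]
ft_force: [0.4, 0.1, -3.4]
grip_width: 0.545
```

>>> {"fn": "move_arm", "kwargs": {
  "claw": [0.4,0.4,0.4,0.4,0.4,0.4,0.4,0.4],
  "dp": [
    [0.143,-0.041,0.002],
    [0,0,0],
    [0,0,0.137],
    [0,0,0.137],
    [0,0,0],
    [0,0,0],
    [0,0,0],
    [0,0,0]
  ],
  "turn": [
    [0,0,0.075],
    [0,0,0],
    [0,0,0],
    [0,0,0],
    [0,0,0],
    [0,0,0],
    [0,0,0],
    [0,0,0]
  ]
}}

```text
clock: 51.52
position: [0.5679, 0.0735, 0.0819]
ee_rot: [0.781, 0.624, 0.001, 0.0]
ft_force: [-0.1, -0.5, -2.6]
grip_width: 0.547
```

```bash
cat >> h.py <<'E'
def jpos(tx,ty):
    g=np.linalg.inv(jigT())@tool(); p=g[:3,3]*1000; print('jig tcp',p.round(2),'rot',np.degrees(R.from_matrix(jdown().T@tool()[:3,:3]).as_rotvec()).round(2),'corr dp',((ty-p[1])/200).round(4),((tx-p[0])/200).round(4))
E
python3 - <<'E'
from h import *
im,P=shot('wrist','w56'); crop(im,190,140,330,340,3,'w56c'); jpos(2,-.25)
E
```

```text
jig tcp [3.520e+00 7.000e-02 8.201e+01] rot [-0.13  0.08  0.02] corr dp -0.0016 -0.0076
```

>>> {"fn": "move_arm", "kwargs": {
  "claw": [0.4,0.4,0.4,0.4,0.4],
  "dp": [
    [-0.001,-0.006,0],
    [0,0,0],
    [0,0,0],
    [0,0,0],
    [0,0,0]
  ],
  "turn": [
    [0,0,0],
    [0,0,0],
    [0,0,0],
    [0,0,0],
    [0,0,0]
  ]
}}

```text
clock: 51.98
position: [0.5659, 0.0736, 0.0807]
ee_rot: [0.781, 0.624, 0.0, -0.0]
ft_force: [-0.0, 0.6, -3.8]
grip_width: 0.549
```

Run:
```python
from h import *
jpos(2,-.25)
```

```text
jig tcp [ 1.46 -0.32 80.67] rot [-0.02  0.03  0.01] corr dp 0.0003 0.0027
```

Descending to just over the noses to check.

>>> {"fn": "move_arm", "kwargs": {
  "claw": [0.4,0.4,0.4,0.4,0.4,0.4],
  "dp": [
    [0,0.003,0.02],
    [0,0,0.04],
    [0,0,0.04],
    [0,0,0.025],
    [0,0,0],
    [0,0,0]
  ],
  "turn": [
    [0,0,0],
    [0,0,0],
    [0,0,0],
    [0,0,0],
    [0,0,0],
    [0,0,0]
  ]
}}

```text
clock: 52.48
position: [0.566, 0.0734, 0.0549]
ee_rot: [0.781, 0.624, -0.0, -0.0]
ft_force: [0.8, 0.2, -1.8]
grip_width: 0.545
```

Run:
```python
from h import *
im,P=shot('wrist','w57'); crop(im,190,140,330,340,3,'w57c'); jpos(2,-.25)
```

```text
jig tcp [ 1.97 -0.34 55.35] rot [0.01 0.02 0.01] corr dp 0.0004 0.0002
```

>>> {"fn": "move_arm", "kwargs": {
  "claw": [0.4,0.4,0.4,0.4,0.4,0.4],
  "dp": [
    [0,0,0.04],
    [0,0,0.04],
    [0,0,0.025],
    [0,0,0],
    [0,0,0],
    [0,0,0]
  ],
  "turn": [
    [0,0,0],
    [0,0,0],
    [0,0,0],
    [0,0,0],
    [0,0,0],
    [0,0,0]
  ]
}}

```text
clock: 53.03
position: [0.5663, 0.0734, 0.0342]
ee_rot: [0.781, 0.624, 0.0, -0.0]
ft_force: [0.3, 0.1, -4.7]
grip_width: 0.546
```

>>> {"fn": "move_arm", "kwargs": {
  "claw": [0.7,0.7,0.7,0.7,0.7,0.7,0.7],
  "dp": [
    [0,0,0],
    [0,0,0],
    [0,0,0],
    [0,0,-0.1],
    [0,0,-0.2],
    [0,0,-0.2],
    [0,0,0]
  ],
  "turn": [
    [0,0,0],
    [0,0,0],
    [0,0,0],
    [0,0,0],
    [0,0,0],
    [0,0,0],
    [0,0,0]
  ]
}}

```text
clock: 53.62
position: [0.5706, 0.0743, 0.143]
ee_rot: [0.781, 0.624, 0.006, 0.003]
ft_force: [1.7, 0.3, 1.5]
grip_width: 0.698
```

Run:
```python
from h import *
im,P=shot('wrist','w58')
S=np.load('shims.npy'); im2,_=shot('top','t58'); crop(im2,250,130,410,260,5,'t58c')
x,y,a=S[2]
T=plan([x,y,.17],down(a+np.pi/2),n=14)
T=plan([x,y,.06],down(a+np.pi/2),n=4,T=T)
```

```text
dp [[-0.157,0.004,-0.012],[-0.157,0.0,-0.012],[-0.157,-0.004,-0.012],[-0.157,-0.008,-0.012],[-0.157,-0.012,-0.012],[-0.156,-0.016,-0.012],[-0.156,-0.02,-0.012],[-0.155,-0.025,-0.012]]
turn [[0.0,0.0,-0.033],[0.0,0.0,-0.033],[0.001,0.0,-0.033],[0.0,0.0,-0.033],[0.001,0.0,-0.033],[0.0,0.0,-0.033],[0.001,0.0,-0.033],[0.0,0.0,-0.033]] 8
dp [[-0.155,-0.029,-0.012],[-0.154,-0.032,-0.012],[-0.153,-0.037,-0.012],[-0.152,-0.04,-0.013],[-0.15,-0.045,-0.012],[-0.15,-0.048,-0.013]]
turn [[0.001,0.0,-0.033],[0.0,0.0,-0.033],[0.001,0.0,-0.033],[0.001,-0.001,-0.034],[0.0,0.0,-0.033],[0.001,-0.001,-0.034]] 6
end [ 0.4818 -0.358   0.1701]
dp [[0.0,0.0,0.138],[0.0,0.0,0.137],[0.0,0.0,0.138],[0.0,0.0,0.137]]
turn [[0.0,0.0,0.0],[0.0,0.0,0.0],[0.0,0.0,0.0],[0.0,0.0,0.0]] 4
end [ 0.4817 -0.358   0.0601]
```

>>> {"fn": "move_arm", "kwargs": {
  "claw": [0.8,0.8,0.8,0.8,0.8,0.8,0.8,0.8],
  "dp": [
    [-0.157,0.004,-0.012],
    [-0.157,0,-0.012],
    [-0.157,-0.004,-0.012],
    [-0.157,-0.008,-0.012],
    [-0.157,-0.012,-0.012],
    [-0.156,-0.016,-0.012],
    [-0.156,-0.02,-0.012],
    [-0.155,-0.025,-0.012]
  ],
  "turn": [
    [0,0,-0.033],
    [0,0,-0.033],
    [0,0,-0.033],
    [0,0,-0.033],
    [0,0,-0.033],
    [0,0,-0.033],
    [0,0,-0.033],
    [0,0,-0.033]
  ]
}}

```text
clock: 54.38
position: [0.5164, -0.1745, 0.1526]
ee_rot: [0.712, 0.702, -0.0, -0.001]
ft_force: [1.1, 0.3, -0.3]
grip_width: 0.8
```

>>> {"fn": "move_arm", "kwargs": {
  "claw": [0.8,0.8,0.8,0.8,0.8,0.8,0.8,0.8],
  "dp": [
    [-0.155,-0.029,-0.012],
    [-0.154,-0.032,-0.012],
    [-0.153,-0.037,-0.012],
    [-0.152,-0.04,-0.013],
    [-0.15,-0.045,-0.012],
    [-0.15,-0.048,-0.013],
    [0,0,0.1],
    [0,0,0]
  ],
  "turn": [
    [0,0,-0.033],
    [0,0,-0.033],
    [0,0,-0.033],
    [0,0,-0.033],
    [0,0,-0.033],
    [0,0,-0.033],
    [0,0,0],
    [0,0,0]
  ]
}}

```text
clock: 55.05
position: [0.4777, -0.3594, 0.1442]
ee_rot: [0.657, 0.754, -0.001, -0.003]
ft_force: [0.0, 1.1, -1.8]
grip_width: 0.8
```

>>> {"fn": "move_arm", "kwargs": {
  "claw": [0.8,0.8,0.8,0.8,0.8],
  "dp": [
    [0,0,0.15],
    [0,0,0.15],
    [0,0,0.12],
    [0,0,0],
    [0,0,0]
  ],
  "turn": [
    [0,0,0],
    [0,0,0],
    [0,0,0],
    [0,0,0],
    [0,0,0]
  ]
}}

```text
clock: 55.47
position: [0.48, -0.3568, 0.0634]
ee_rot: [0.655, 0.755, 0.0, -0.002]
ft_force: [0.2, -0.5, 2.1]
grip_width: 0.797
```

```bash
python3 -c "
from h import *
pick(2,'w59')"
```

```text
pred holes [[256.1, 247.7], [256.1, 171.0]] tcp [ 0.4809 -0.3577  0.0651] q [ 0.52  0.42  0.05  1.71 -0.03  1.01  2.3 ]
dp [[-0.001,0.001,0.11],[-0.001,0.001,0.11],[0.0,0.002,0.111]]
turn [[0.0,0.0,0.0],[0.0,0.0,0.0],[0.001,-0.001,-0.001]] 3
end [ 0.4818 -0.3579 -0.0011]
```

>>> {"fn": "move_arm", "kwargs": {
  "claw": [0.8,0.8,0.8,0.8,0.8,0.8],
  "dp": [
    [-0.001,-0.002,0.112],
    [0,-0.001,0.112],
    [0,0,0.112],
    [0,0,0],
    [0,0,0],
    [0,0,0]
  ],
  "turn": [
    [0,0,0],
    [0,0,0],
    [0,0,0],
    [0,0,0],
    [0,0,0],
    [0,0,0]
  ]
}}

```text
clock: 56.02
position: [0.4813, -0.3592, -0.0005]
ee_rot: [0.656, 0.755, 0.001, 0.001]
ft_force: [0.4, 0.3, 0.5]
grip_width: 0.801
```

>>> {"fn": "move_arm", "kwargs": {
  "claw": [0.4,0.4,0.4,0.4,0.4,0.4],
  "dp": [
    [0,0,0],
    [0,0,0],
    [0,0,0],
    [0,0,0],
    [0,0,0],
    [0,0,0]
  ],
  "turn": [
    [0,0,0],
    [0,0,0],
    [0,0,0],
    [0,0,0],
    [0,0,0],
    [0,0,0]
  ],
  "grip_force": 80
}}

```text
clock: 56.52
position: [0.4812, -0.3591, -0.0002]
ee_rot: [0.656, 0.755, 0.001, 0.001]
ft_force: [-3.7, 2.6, 12.3]
grip_width: 0.551
```

>>> {"fn": "move_arm", "kwargs": {
  "claw": [0.4,0.4,0.4,0.4,0.4,0.4,0.4],
  "dp": [
    [0,0,-0.05],
    [0,0,-0.15],
    [0,0,-0.2],
    [0,0,-0.2],
    [0,0,-0.1],
    [0,0,0],
    [0,0,0]
  ],
  "turn": [
    [0,0,0],
    [0,0,0],
    [0,0,0],
    [0,0,0],
    [0,0,0],
    [0,0,0],
    [0,0,0]
  ]
}}

```text
clock: 57.1
position: [0.4803, -0.3588, 0.1387]
ee_rot: [0.656, 0.755, 0.001, 0.001]
ft_force: [0.3, 1.4, -4.6]
grip_width: 0.55
```

```bash
python3 - <<'E'
from h import *
im,P=shot('wrist','w60'); crop(im,190,140,330,340,3,'w60c')
E
python3 - <<'E'
from h import *
plate([(190+202.5/3-.5,140+172.5/3-.5),(190+202.5/3-.5,140+482.5/3-.5)],-.0082)
T=plan(j2w([1,-.25,138])[0],pit(0),n=14)
T=plan(j2w([1,-.25,82])[0],pit(0),n=2,T=T)
E
```

```text
holes [[-0.8, -30.9, -8.2], [-0.7, 29.1, -8.2]] spacing 59.94948668760744 centre mm [-0.76 -0.91 -8.2 ] ang deg -0.02
dp [[0.148,0.052,0.0],[0.15,0.048,0.0],[0.151,0.044,0.0],[0.152,0.04,0.0],[0.153,0.037,0.0],[0.154,0.032,0.0],[0.155,0.029,-0.001],[0.155,0.024,0.0]]
turn [[0.0,0.0,0.033],[0.0,0.0,0.033],[0.0,0.0,0.033],[0.0,0.0,0.033],[0.0,0.0,0.033],[0.0,0.0,0.033],[0.0,0.0,0.033],[0.0,0.0,0.033]] 8
dp [[0.156,0.02,-0.001],[0.157,0.017,0.0],[0.157,0.012,-0.001],[0.157,0.008,0.0],[0.157,0.005,-0.001],[0.157,0.0,0.0]]
turn [[0.0,0.0,0.033],[0.0,0.0,0.033],[0.0,0.0,0.033],[0.0,0.0,0.033],[0.0,0.0,0.033],[0.0,-0.001,0.033]] 6
end [0.5654 0.0737 0.138 ]
dp [[0.0,0.0,0.14],[0.0,0.0,0.14]]
turn [[0.0,0.0,0.0],[0.0,0.0,0.0]] 2
end [0.5654 0.0737 0.082 ]
```

>>> {"fn": "move_arm", "kwargs": {
  "claw": [0.4,0.4,0.4,0.4,0.4,0.4,0.4,0.4],
  "dp": [
    [0.148,0.052,0],
    [0.15,0.048,0],
    [0.151,0.044,0],
    [0.152,0.04,0],
    [0.153,0.037,0],
    [0.154,0.032,0],
    [0.155,0.029,0],
    [0.155,0.024,0]
  ],
  "turn": [
    [0,0,0.033],
    [0,0,0.033],
    [0,0,0.033],
    [0,0,0.033],
    [0,0,0.033],
    [0,0,0.033],
    [0,0,0.033],
    [0,0,0.033]
  ]
}}

```text
clock: 57.82
position: [0.5276, -0.1099, 0.1353]
ee_rot: [0.731, 0.683, -0.001, -0.001]
ft_force: [0.5, -0.6, -4.3]
grip_width: 0.548
```

>>> {"fn": "move_arm", "kwargs": {
  "claw": [0.4,0.4,0.4,0.4,0.4,0.4,0.4,0.4],
  "dp": [
    [0.156,0.02,-0.001],
    [0.157,0.017,0],
    [0.157,0.012,-0.001],
    [0.157,0.008,0],
    [0.157,0.005,-0.001],
    [0.157,0,0],
    [0,0,0],
    [0,0,0]
  ],
  "turn": [
    [0,0,0.033],
    [0,0,0.033],
    [0,0,0.033],
    [0,0,0.033],
    [0,0,0.033],
    [0,0,0.033],
    [0,0,0],
    [0,0,0]
  ]
}}

```text
clock: 58.48
position: [0.5645, 0.0758, 0.1358]
ee_rot: [0.78, 0.626, -0.001, -0.001]
ft_force: [-0.3, -0.6, -3.9]
grip_width: 0.551
```

>>> {"fn": "move_arm", "kwargs": {
  "claw": [0.4,0.4,0.4,0.4,0.4,0.4,0.4],
  "dp": [
    [0,0,0.14],
    [0,0,0.14],
    [0,0,0],
    [0,0,0],
    [0,0,0],
    [0,0,0],
    [0,0,0]
  ],
  "turn": [
    [0,0,0],
    [0,0,0],
    [0,0,0],
    [0,0,0],
    [0,0,0],
    [0,0,0],
    [0,0,0]
  ]
}}

```text
clock: 59.07
position: [0.5668, 0.0734, 0.0835]
ee_rot: [0.781, 0.624, 0.001, 0.001]
ft_force: [-0.0, -0.6, -3.1]
grip_width: 0.548
```

Run:
```python
from h import *
jpos(1,-.25)
im,P=shot('wrist','w61'); crop(im,190,140,330,340,3,'w61c')
```

```text
jig tcp [ 2.36 -0.3  83.47] rot [-0.14  0.08  0.02] corr dp 0.0003 -0.0068
```

>>> {"fn": "move_arm", "kwargs": {
  "claw": [0.4,0.4,0.4,0.4,0.4],
  "dp": [
    [0,-0.006,0],
    [0,0,0],
    [0,0,0],
    [0,0,0],
    [0,0,0]
  ],
  "turn": [
    [0,0,0],
    [0,0,0],
    [0,0,0],
    [0,0,0],
    [0,0,0]
  ]
}}

```text
clock: 59.53
position: [0.5647, 0.0737, 0.082]
ee_rot: [0.781, 0.624, 0.0, -0.0]
ft_force: [1.0, -0.0, -3.0]
grip_width: 0.552
```

```bash
cat h.py leaf.py && python3 -c "
from h import *
print(jpos(1,-.25))"
```

```text
import numpy as np, cv2
from workcell import manip, cams
from scipy.spatial.transform import Rotation as R
def K(n):
    i=cams.camera_info(n); return np.array([[i['fx'],0,i['cx']],[0,i['fy'],i['cy']],[0,0,1.]]),np.array(i['dist']),i
def tool():
    o=manip.get_obs(); T=np.eye(4); T[:3,:3]=R.from_quat(o['ee_rot']).as_matrix(); T[:3,3]=o['position']; return T
def pose(n,T=None):
    i=cams.camera_info(n)
    return i['pose'] if n!='wrist' else (tool() if T is None else T)@i['tool_from_camera']
def unproj(n,px,z,P=None):
    k,d,_=K(n); P=pose(n) if P is None else P
    u=cv2.undistortPoints(np.array(px,float).reshape(-1,1,2),k,d).reshape(-1,2)
    r=np.c_[u,np.ones(len(u))]@P[:3,:3].T
    s=(np.asarray(z)-P[2,3])/r[:,2]
    return P[:3,3]+r*s[:,None]
def proj(n,pts,P=None):
    k,d,_=K(n); P=pose(n) if P is None else P
    W=np.linalg.inv(P); 
    return cv2.projectPoints(np.array(pts,float).reshape(-1,1,3),cv2.Rodrigues(W[:3,:3])[0],W[:3,3],k,d)[0].reshape(-1,2)
def shot(n,name=None):
    P=pose(n); im=cams.camera(n)[:,:,::-1].copy()
    if name: cv2.imwrite(f'pics/{name}.png',im); n
[... 4982 characters left out ...]
nge(1,n+1):
        f=k/n; th=th0+(th1-th0)*f; Rm=pit(ph0+(ph1-ph0)*f); off=np.array(off0)+(np.array(off1)-off0)*f
        p=j2w([75+130.08*np.cos(a0-th),0,76+130.08*np.sin(a0-th)])[0]+Rm@(off/1000)
        dd=(T[:3,:3].T@(p-T[:3,3])/.2).round(3); rr=(R.from_matrix(T[:3,:3].T@Rm).as_rotvec()/(np.pi/4)).round(3)
        T[:3,3]+=T[:3,:3]@dd*.2; T[:3,:3]=T[:3,:3]@R.from_rotvec(rr*np.pi/4).as_matrix()
        rows.append((dd+0.).tolist()); tr.append((rr+0.).tolist())
    for i in range(0,n,8): print('dp',str(rows[i:i+8]).replace(' ','')); print('turn',str(tr[i:i+8]).replace(' ',''))
    print('end',T[:3,3]); return T
jig tcp [ 0.25 -0.43 81.97] rot [-0.01  0.03  0.  ] corr dp 0.0009 0.0037
None
```

>>> {"fn": "move_arm", "kwargs": {
  "claw": [0.4,0.4,0.4,0.4,0.4,0.4,0.4],
  "dp": [
    [0.001,0.004,0],
    [0,0,0.02],
    [0,0,0.04],
    [0,0,0.04],
    [0,0,0.025],
    [0,0,0],
    [0,0,0]
  ],
  "turn": [
    [0,0,0],
    [0,0,0],
    [0,0,0],
    [0,0,0],
    [0,0,0],
    [0,0,0],
    [0,0,0]
  ]
}}

```text
clock: 60.12
position: [0.5651, 0.0737, 0.0563]
ee_rot: [0.781, 0.624, -0.0, -0.0]
ft_force: [0.6, 0.2, -3.3]
grip_width: 0.551
```

```bash
python3 -c "
from h import *
print(jpos(1,-.25)); im,P=shot('wrist','p3a'); crop(im,190,140,330,340,3,'p3ac')"
```

```text
jig tcp [ 0.69 -0.38 56.27] rot [0.05 0.01 0.  ] corr dp 0.0007 0.0015
None
```

View pics/p3ac.png

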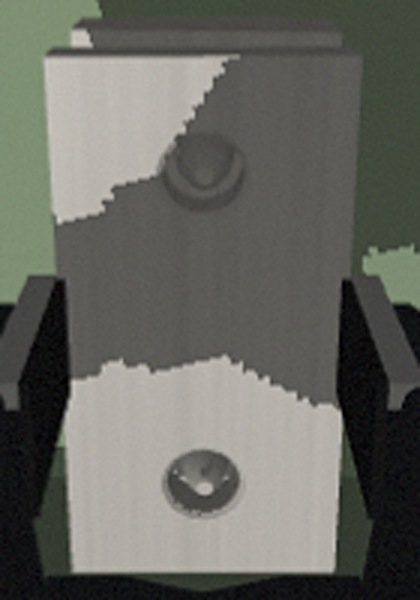

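The pins show in both holes (crop (203,165) and (203,485)), with the plate threaded. Lowering to the stack and releasing.

>>> {"fn": "move_arm", "kwargs": {
  "claw": [0.4,0.4,0.4,0.4,0.7,0.7,0.7],
  "dp": [
    [0,0.001,0.03],
    [0,0,0.03],
    [0,0,0.012],
    [0,0,0],
    [0,0,0],
    [0,0,0],
    [0,0,0]
  ],
  "turn": [
    [0,0,0],
    [0,0,0],
    [0,0,0],
    [0,0,0],
    [0,0,0],
    [0,0,0],
    [0,0,0]
  ]
}}

```text
clock: 60.75
position: [0.5663, 0.0738, 0.0432]
ee_rot: [0.781, 0.624, 0.001, 0.0]
ft_force: [0.9, 0.2, 0.6]
grip_width: 0.699
```

>>> {"fn": "move_arm", "kwargs": {
  "claw": [0.7,0.7,0.7,0.7],
  "dp": [
    [0,0,-0.1],
    [0,0,-0.2],
    [0,0,-0.2],
    [0,0,0]
  ],
  "turn": [
    [0,0,0],
    [0,0,0],
    [0,0,0],
    [0,0,0]
  ]
}}

```text
clock: 61.08
position: [0.5699, 0.0745, 0.1512]
ee_rot: [0.781, 0.624, 0.006, 0.003]
ft_force: [0.3, 0.8, 0.2]
grip_width: 0.696
```

```bash
python3 -c "
from h import *
im,P=shot('wrist','p3b'); t,P=shot('top','t4'); crop(t,250,130,410,260,5,'t4c')
x,y,a=np.load('shims.npy')[1]; print(x,y,a, manip.get_obs()['clock'])
c,s=np.cos(a),np.sin(a)
h=proj('top',[(x+.03*c,y+.03*s,.008),(x-.03*c,y-.03*s,.008)]); print(((h-[250,130]+.5)*5-.5).round(1))
plan([x,y,.18],down(a+np.pi/2),n=14)"
```

```text
0.6072734200445545 -0.3590443588282182 -0.15051789933368082 61.1833
[[491.  241.2]
 [485.  332.7]]
dp [[-0.148,0.048,-0.013],[-0.148,0.047,-0.013],[-0.148,0.047,-0.013],[-0.148,0.046,-0.013],[-0.149,0.045,-0.012],[-0.149,0.044,-0.013],[-0.149,0.044,-0.013],[-0.149,0.043,-0.012]]
turn [[0.0,0.0,-0.007],[0.0,0.0,-0.006],[0.001,0.0,-0.007],[0.0,0.0,-0.006],[0.001,0.0,-0.007],[0.0,0.0,-0.006],[0.001,0.0,-0.007],[0.0,0.0,-0.006]] 8
dp [[-0.149,0.042,-0.013],[-0.15,0.041,-0.013],[-0.15,0.04,-0.012],[-0.15,0.04,-0.012],[-0.15,0.039,-0.013],[-0.151,0.037,-0.012]]
turn [[0.001,0.0,-0.007],[0.0,-0.001,-0.006],[0.001,0.0,-0.007],[0.0,-0.001,-0.006],[0.001,0.0,-0.007],[0.0,-0.001,-0.006]] 6
end [ 0.6072 -0.359   0.18  ]
```

View pics/p3b.png

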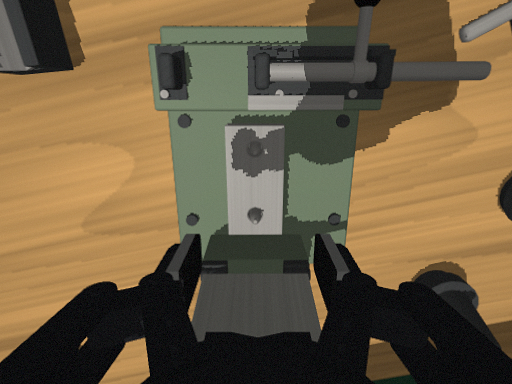

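View pics/t4c.png

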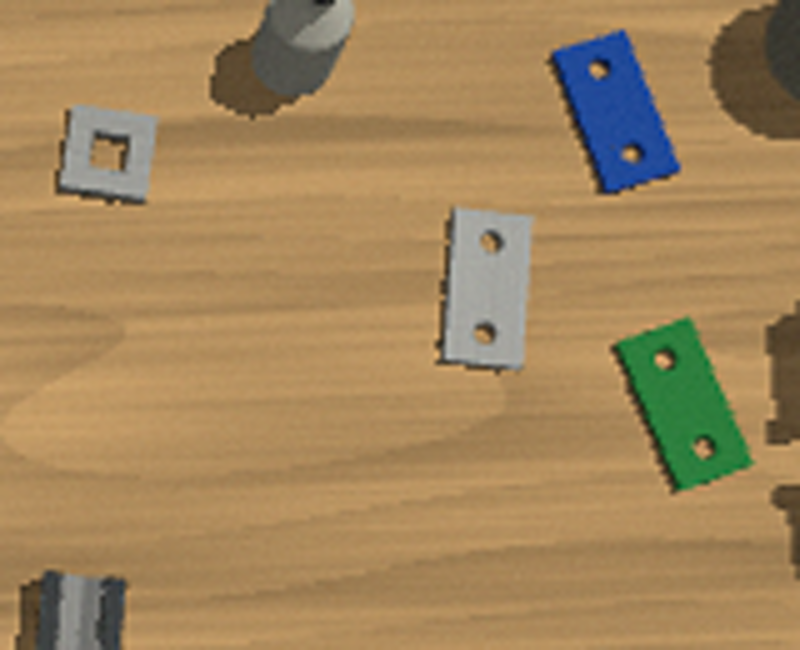

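Plate 3 lies seated with a pin in each hole (wrist view (255,150), (255,214)). The last grey shim hasn't moved: its holes are at crop (491,241) and (485,333). The blue (615,110) and green (682,405) plates and the square-holed spacer (108,152) are look-alikes, so I'm leaving them.

>>> {"fn": "move_arm", "kwargs": {
  "claw": [0.8,0.8,0.8,0.8,0.8,0.8,0.8,0.8],
  "dp": [
    [-0.1,0.048,-0.17],
    [-0.148,0.047,0],
    [-0.148,0.047,0],
    [-0.148,0.046,0],
    [-0.149,0.045,0],
    [-0.149,0.044,0],
    [-0.149,0.044,0],
    [-0.149,0.043,0]
  ],
  "turn": [
    [0,0,-0.007],
    [0,0,-0.006],
    [0.001,0,-0.007],
    [0,0,-0.006],
    [0.001,0,-0.007],
    [0,0,-0.006],
    [0.001,0,-0.007],
    [0,0,-0.006]
  ]
}}

```text
clock: 61.85
position: [0.5904, -0.1659, 0.1751]
ee_rot: [0.768, 0.64, -0.001, -0.002]
ft_force: [0.4, -0.0, -0.5]
grip_width: 0.798
```

>>> {"fn": "move_arm", "kwargs": {
  "claw": [0.8,0.8,0.8,0.8,0.8,0.8,0.8,0.8],
  "dp": [
    [-0.149,0.042,0],
    [-0.15,0.041,0],
    [-0.15,0.04,0],
    [-0.15,0.04,0],
    [-0.15,0.039,0],
    [-0.18,0.037,0.1],
    [0,0,0.15],
    [0,0,0]
  ],
  "turn": [
    [0.001,0,-0.007],
    [0,-0.001,-0.006],
    [0.001,0,-0.007],
    [0,-0.001,-0.006],
    [0.001,0,-0.007],
    [0,-0.001,-0.006],
    [0,0,0],
    [0,0,0]
  ]
}}

```text
clock: 62.52
position: [0.6026, -0.3569, 0.1185]
ee_rot: [0.76, 0.65, -0.005, -0.006]
ft_force: [-0.8, 1.3, -1.8]
grip_width: 0.798
```

```bash
python3 -c "
from h import *
x,y,a=np.load('shims.npy')[1]; print(manip.get_obs()['clock'])
plan([x,y,.06],down(a+np.pi/2),n=4)"
```

```text
62.5167
dp [[-0.002,0.007,0.073],[-0.002,0.007,0.073],[-0.002,0.007,0.073],[-0.001,0.006,0.073]]
turn [[-0.005,0.0,-0.001],[-0.005,0.0,-0.001],[-0.004,0.0,-0.002],[-0.005,0.0,-0.001]] 4
end [ 0.6072 -0.359   0.0601]
```

>>> {"fn": "move_arm", "kwargs": {
  "claw": [0.8,0.8,0.8,0.8,0.8,0.8,0.8],
  "dp": [
    [-0.002,0.007,0.07],
    [-0.002,0.005,0.07],
    [-0.002,0.004,0.07],
    [0,0,0.03],
    [0,0,0],
    [0,0,0],
    [0,0,0]
  ],
  "turn": [
    [-0.002,0,-0.001],
    [-0.002,0,-0.001],
    [-0.002,0,-0.001],
    [-0.001,0,-0.001],
    [0,0,0],
    [0,0,0],
    [0,0,0]
  ]
}}

```text
clock: 63.1
position: [0.6105, -0.3571, 0.0798]
ee_rot: [0.757, 0.653, 0.0, 0.002]
ft_force: [0.1, -0.6, -0.7]
grip_width: 0.799
```

```bash
python3 -c "
from h import *
pick(1,'k4')
im=cv2.imread('pics/k4.png'); crop(im,190,140,330,340,3,'k4c')"
```

```text
pred holes [[255.4, 232.0], [255.6, 159.2]] tcp [ 0.6104 -0.3572  0.0798] q [ 0.44  0.61  0.04  1.38 -0.02  1.14  1.9 ]
dp [[-0.003,-0.005,0.135],[-0.004,-0.005,0.134],[-0.004,-0.005,0.135]]
turn [[0.001,0.001,0.001],[0.001,0.001,0.002],[0.002,0.001,0.001]] 3
end [ 0.6073 -0.3591 -0.001 ]
```

View pics/k4c.png

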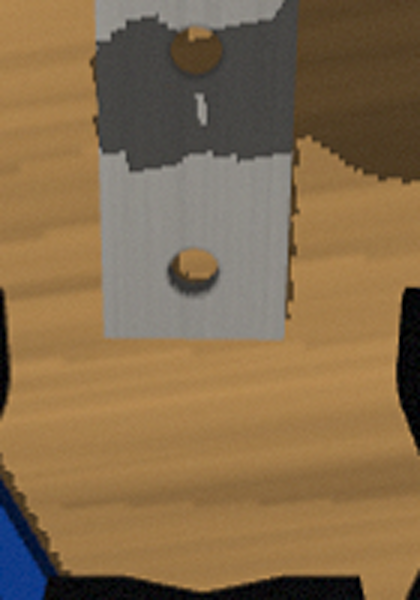

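The shim's holes are at crop (195,50) and (193,269), about 2 mm toward tool -y of the prediction. I'll correct for that and go down.

>>> {"fn": "move_arm", "kwargs": {
  "claw": [0.8,0.8,0.8,0.8,0.8,0.8,0.8],
  "dp": [
    [-0.005,-0.009,0.12],
    [-0.005,-0.008,0.12],
    [-0.004,-0.007,0.12],
    [0,0,0.042],
    [0,0,0],
    [0,0,0],
    [0,0,0]
  ],
  "turn": [
    [0.001,0.001,0.001],
    [0.001,0.001,0.001],
    [0.001,0.001,0.001],
    [0,0,0],
    [0,0,0],
    [0,0,0],
    [0,0,0]
  ]
}}

```text
clock: 63.73
position: [0.6058, -0.3599, 0.0001]
ee_rot: [0.758, 0.652, 0.0, 0.001]
ft_force: [0.3, -0.7, 0.0]
grip_width: 0.797
```

```bash
python3 -c "
from h import *
print(tool()[:3,3]); im,P=shot('wrist','k4d'); crop(im,190,140,330,340,3,'k4dc')"
```

```text
[ 6.05828062e-01 -3.59873026e-01  9.34254949e-05]
```

View pics/k4dc.png

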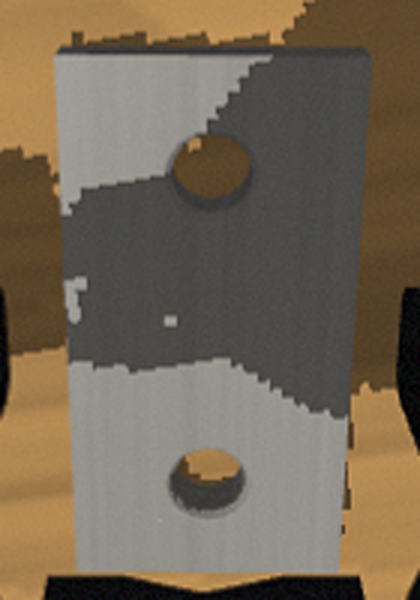

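The fingers straddle the plate and it looks the same as the earlier grasps. Closing.

>>> {"fn": "move_arm", "kwargs": {
  "claw": [0.4,0.4,0.4,0.4,0.4,0.4],
  "dp": [
    [0,0,-0.004],
    [0,0,0],
    [0,0,0],
    [0,0,0],
    [0,0,0],
    [0,0,0]
  ],
  "turn": [
    [0,0,0],
    [0,0,0],
    [0,0,0],
    [0,0,0],
    [0,0,0],
    [0,0,0]
  ],
  "grip_force": 80
}}

```text
clock: 64.28
position: [0.6055, -0.3598, 0.0011]
ee_rot: [0.758, 0.652, 0.0, 0.0]
ft_force: [-1.7, 0.1, 9.5]
grip_width: 0.548
```

>>> {"fn": "move_arm", "kwargs": {
  "claw": [0.4,0.4,0.4,0.4,0.4,0.4,0.4,0.4],
  "dp": [
    [0,0,-0.05],
    [0,0,-0.15],
    [0,0,-0.2],
    [0,0,-0.2],
    [0,0,-0.2],
    [0,0,-0.1],
    [0,0,0],
    [0,0,0]
  ],
  "turn": [
    [0,0,0],
    [0,0,0],
    [0,0,0],
    [0,0,0],
    [0,0,0],
    [0,0,0],
    [0,0,0],
    [0,0,0]
  ]
}}

```text
clock: 64.95
position: [0.6051, -0.3597, 0.1803]
ee_rot: [0.758, 0.652, 0.0, 0.0]
ft_force: [-0.6, -0.8, -3.2]
grip_width: 0.545
```

```bash
python3 -c "
from h import *
print(tool()[:3,3]); im,P=shot('wrist','k4e'); crop(im,190,140,330,340,3,'k4ec')
plan(j2w([1,-.25,160])[0],jdown(),n=14)"
```

```text
[ 0.60506026 -0.35970838  0.180279  ]
dp [[0.151,-0.037,0.007],[0.151,-0.038,0.007],[0.15,-0.038,0.007],[0.15,-0.039,0.007],[0.15,-0.04,0.007],[0.15,-0.041,0.007],[0.15,-0.041,0.006],[0.149,-0.042,0.007]]
turn [[0.0,0.0,0.007],[0.0,0.0,0.007],[0.0,0.0,0.006],[0.0,0.0,0.007],[0.0,0.0,0.006],[0.0,0.0,0.007],[0.0,0.0,0.006],[0.0,0.0,0.007]] 8
dp [[0.149,-0.043,0.006],[0.149,-0.044,0.007],[0.149,-0.044,0.006],[0.148,-0.045,0.006],[0.148,-0.046,0.007],[0.148,-0.047,0.006]]
turn [[-0.001,0.0,0.006],[0.0,0.0,0.007],[-0.001,0.0,0.006],[0.0,0.0,0.007],[-0.001,-0.001,0.006],[0.0,0.0,0.007]] 6
end [0.5655 0.0736 0.1601]
```

View pics/k4ec.png

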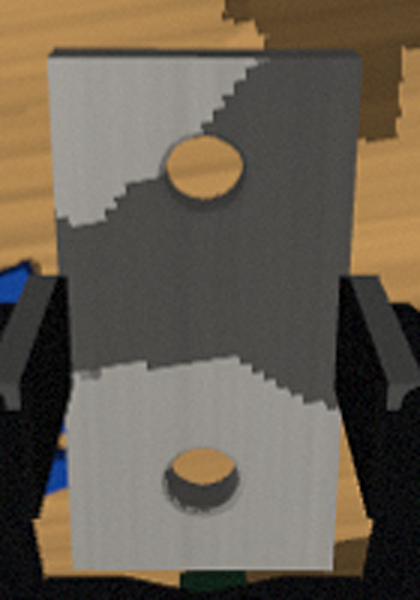

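```bash
python3 -c "
from h import *
f=lambda a,b:(190+(a+.5)/3-.5,140+(b+.5)/3-.5)
plate([f(203,170),f(202,480)],-.007)
plate([f(203,170),f(203,483)],-.007)"
```

```text
holes [[-0.7, -30.6, -7.0], [-0.9, 29.8, -7.0]] spacing 60.41509892886 centre mm [-0.81 -0.4  -7.  ] ang deg 0.13
holes [[-0.7, -30.6, -7.0], [-0.7, 30.5, -7.0]] spacing 61.070899589721364 centre mm [-0.71 -0.07 -7.  ] ang deg -0.04
```

>>> {"fn": "move_arm", "kwargs": {
  "claw": [0.4,0.4,0.4,0.4,0.4,0.4,0.4,0.4],
  "dp": [
    [0.12,-0.037,0],
    [0.151,-0.038,0],
    [0.15,-0.038,0],
    [0.15,-0.039,0],
    [0.15,-0.04,0],
    [0.15,-0.041,0],
    [0.15,-0.041,0],
    [0.149,-0.042,0]
  ],
  "turn": [
    [0,0,0.007],
    [0,0,0.007],
    [0,0,0.006],
    [0,0,0.007],
    [0,0,0.006],
    [0,0,0.007],
    [0,0,0.006],
    [0,0,0.007]
  ]
}}

```text
clock: 65.67
position: [0.58, -0.1165, 0.1766]
ee_rot: [0.771, 0.636, -0.002, -0.002]
ft_force: [1.6, -0.3, -3.4]
grip_width: 0.543
```

>>> {"fn": "move_arm", "kwargs": {
  "claw": [0.4,0.4,0.4,0.4,0.4,0.4,0.4,0.4],
  "dp": [
    [0.149,-0.043,0],
    [0.149,-0.044,0],
    [0.149,-0.044,0],
    [0.148,-0.045,0],
    [0.148,-0.046,0],
    [0.148,-0.047,0],
    [0.03,0,0],
    [0,0,0]
  ],
  "turn": [
    [-0.001,0,0.006],
    [0,0,0.007],
    [-0.001,0,0.006],
    [0,0,0.007],
    [-0.001,-0.001,0.006],
    [0,0,0.007],
    [0,0,0],
    [0,0,0]
  ]
}}

```text
clock: 66.33
position: [0.5648, 0.0764, 0.177]
ee_rot: [0.779, 0.626, -0.001, -0.001]
ft_force: [-0.7, -0.1, -2.6]
grip_width: 0.543
```

```bash
python3 -c "
from h import *
print(manip.get_obs()['grip_width'],jpos(1,-.25))
plan(j2w([1,-.25,82])[0],jdown(),n=5)"
```

```text
jig tcp [ -0.18   2.22 176.96] rot [ 0.16 -0.02 -0.29] corr dp -0.0123 0.0059
0.5432791812356055 None
dp [[-0.002,0.001,0.095],[-0.003,0.001,0.095],[-0.002,0.002,0.095],[-0.003,0.001,0.095],[-0.002,0.002,0.095]]
turn [[-0.001,0.0,0.001],[-0.001,0.0,0.001],[-0.001,0.0,0.002],[0.0,0.0,0.001],[-0.001,0.0,0.002]] 5
end [0.5656 0.0738 0.082 ]
```

>>> {"fn": "move_arm", "kwargs": {
  "claw": [0.4,0.4,0.4,0.4,0.4,0.4,0.4,0.4],
  "dp": [
    [-0.002,0.001,0.095],
    [-0.003,0.001,0.095],
    [-0.002,0.001,0.095],
    [-0.003,0,0.095],
    [-0.002,0,0.08],
    [0,0,0],
    [0,0,0],
    [0,0,0]
  ],
  "turn": [
    [-0.001,0,0.001],
    [-0.001,0,0.001],
    [-0.001,0,0.001],
    [0,0,0.001],
    [0,0,0.001],
    [0,0,0],
    [0,0,0],
    [0,0,0]
  ]
}}

```text
clock: 67.0
position: [0.5668, 0.0699, 0.0874]
ee_rot: [0.783, 0.623, 0.001, 0.001]
ft_force: [-0.2, 0.0, -3.5]
grip_width: 0.549
```

```bash
python3 -c "
from h import *
print(manip.get_obs()['grip_width'],jpos(.5,-.25))
im,P=shot('wrist','k4f'); crop(im,190,140,330,340,3,'k4fc')"
```

```text
jig tcp [ 3.19 -3.65 87.43] rot [-0.19 -0.02  0.27] corr dp 0.017 -0.0134
0.5492216040871383 None
```

View pics/k4fc.png

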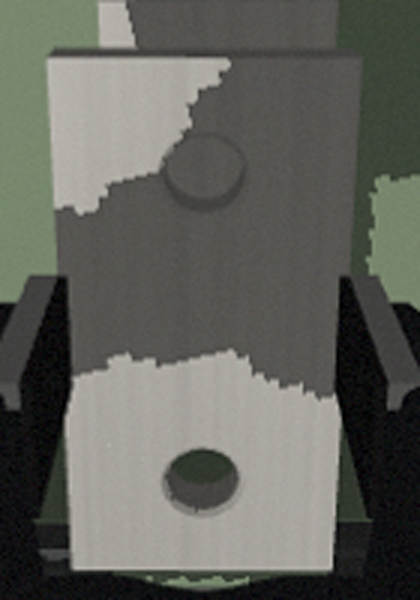

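>>> {"fn": "move_arm", "kwargs": {
  "claw": [0.4,0.4,0.4,0.4,0.4],
  "dp": [
    [0.015,-0.009,0.02],
    [0,0,0],
    [0,0,0],
    [0,0,0],
    [0,0,0]
  ],
  "turn": [
    [0.003,0,-0.004],
    [0,0,0],
    [0,0,0],
    [0,0,0],
    [0,0,0]
  ]
}}

```text
clock: 67.47
position: [0.5657, 0.0738, 0.0833]
ee_rot: [0.781, 0.624, 0.0, 0.001]
ft_force: [-0.4, 0.3, -2.6]
grip_width: 0.546
```

```bash
python3 -c "
from h import *
print(jpos(.5,-.25))"
```

```text
jig tcp [ 1.25 -0.11 83.29] rot [-0.08 -0.01  0.05] corr dp -0.0007 -0.0037
None
```

>>> {"fn": "move_arm", "kwargs": {
  "claw": [0.4,0.4,0.4,0.4,0.4],
  "dp": [
    [0,-0.002,0],
    [0,0,0],
    [0,0,0],
    [0,0,0],
    [0,0,0]
  ],
  "turn": [
    [0.001,0,-0.001],
    [0,0,0],
    [0,0,0],
    [0,0,0],
    [0,0,0]
  ]
}}

```text
clock: 67.88
position: [0.5652, 0.0739, 0.083]
ee_rot: [0.781, 0.624, -0.0, 0.0]
ft_force: [0.9, -0.7, -2.8]
grip_width: 0.546
```

```bash
python3 -c "
from h import *
print(jpos(.5,-.25))"
```

```text
jig tcp [ 0.72 -0.14 83.03] rot [-0.01 -0.01  0.01] corr dp -0.0005 -0.0011
None
```

>>> {"fn": "move_arm", "kwargs": {
  "claw": [0.4,0.4,0.4,0.4,0.4,0.4,0.4],
  "dp": [
    [0,0,0.02],
    [0,0,0.04],
    [0,0,0.04],
    [0,0,0.03],
    [0,0,0],
    [0,0,0],
    [0,0,0]
  ],
  "turn": [
    [0,0,0],
    [0,0,0],
    [0,0,0],
    [0,0,0],
    [0,0,0],
    [0,0,0],
    [0,0,0]
  ]
}}

```text
clock: 68.47
position: [0.5653, 0.0739, 0.0571]
ee_rot: [0.781, 0.624, 0.0, 0.0]
ft_force: [0.1, 0.4, -2.2]
grip_width: 0.544
```

```bash
python3 -c "
from h import *
print(jpos(.5,-.25)); im,P=shot('wrist','k4g'); crop(im,190,140,330,340,3,'k4gc')"
```

```text
jig tcp [ 0.82 -0.09 57.09] rot [-0.01 -0.01  0.01] corr dp -0.0008 -0.0016
None
```

View pics/k4gc.png

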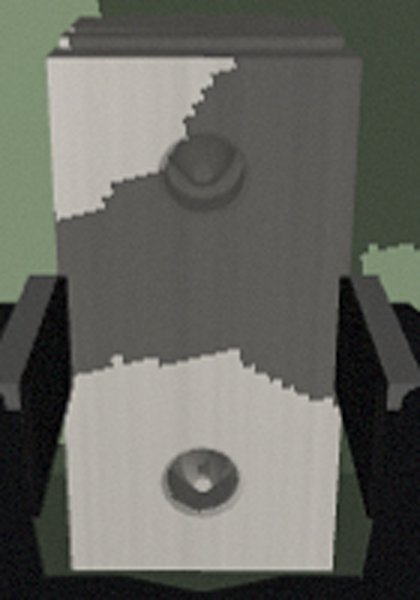

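The pins stand in both holes (crop (203,165), (202,482)). Lowering onto the stack and releasing.

>>> {"fn": "move_arm", "kwargs": {
  "claw": [0.4,0.4,0.4,0.7,0.7,0.7],
  "dp": [
    [0,-0.001,0.02],
    [0,0,0.014],
    [0,0,0],
    [0,0,0],
    [0,0,0],
    [0,0,0]
  ],
  "turn": [
    [0,0,0],
    [0,0,0],
    [0,0,0],
    [0,0,0],
    [0,0,0],
    [0,0,0]
  ]
}}

```text
clock: 69.02
position: [0.5654, 0.074, 0.0507]
ee_rot: [0.781, 0.624, 0.0, 0.0]
ft_force: [-0.1, -0.1, -0.4]
grip_width: 0.703
```

>>> {"fn": "move_arm", "kwargs": {
  "claw": [0.7,0.7,0.7,0.7,0.7,0.7],
  "dp": [
    [0,0,-0.1],
    [0,0,-0.2],
    [0,0,-0.2],
    [0,0,-0.1],
    [0,0,0],
    [0,0,0]
  ],
  "turn": [
    [0,0,0],
    [0,0,0],
    [0,0,0],
    [0,0,0],
    [0,0,0],
    [0,0,0]
  ]
}}

```text
clock: 69.52
position: [0.5659, 0.0741, 0.172]
ee_rot: [0.781, 0.624, 0.001, 0.001]
ft_force: [-0.1, -0.8, -0.3]
grip_width: 0.697
```

```bash
python3 -c "
from h import *
print(jpos(.5,-.25)); im,P=shot('wrist','k4h'); crop(im,150,20,410,300,3,'k4hc')
sc,P=shot('scene','s4')
e=[]
for z in (24,32,40,48,56):
  q=proj('wrist',j2w([[-50,-25,z],[-50,25,z],[50,-25,z],[50,25,z]]),pose('wrist')); print(z,((q-[150,20]+.5)*3-.5).round(0).tolist())"
```

```text
jig tcp [  1.37   0.23 171.97] rot [-0.19  0.06  0.01] corr dp -0.0024 -0.0043
None
24 [[250.0, 322.0], [404.0, 322.0], [257.0, 605.0], [396.0, 605.0]]
32 [[248.0, 324.0], [406.0, 324.0], [255.0, 615.0], [398.0, 615.0]]
40 [[246.0, 326.0], [409.0, 327.0], [254.0, 624.0], [400.0, 624.0]]
48 [[244.0, 329.0], [411.0, 329.0], [252.0, 634.0], [402.0, 635.0]]
56 [[241.0, 332.0], [414.0, 332.0], [250.0, 645.0], [404.0, 645.0]]
```

View pics/k4hc.png

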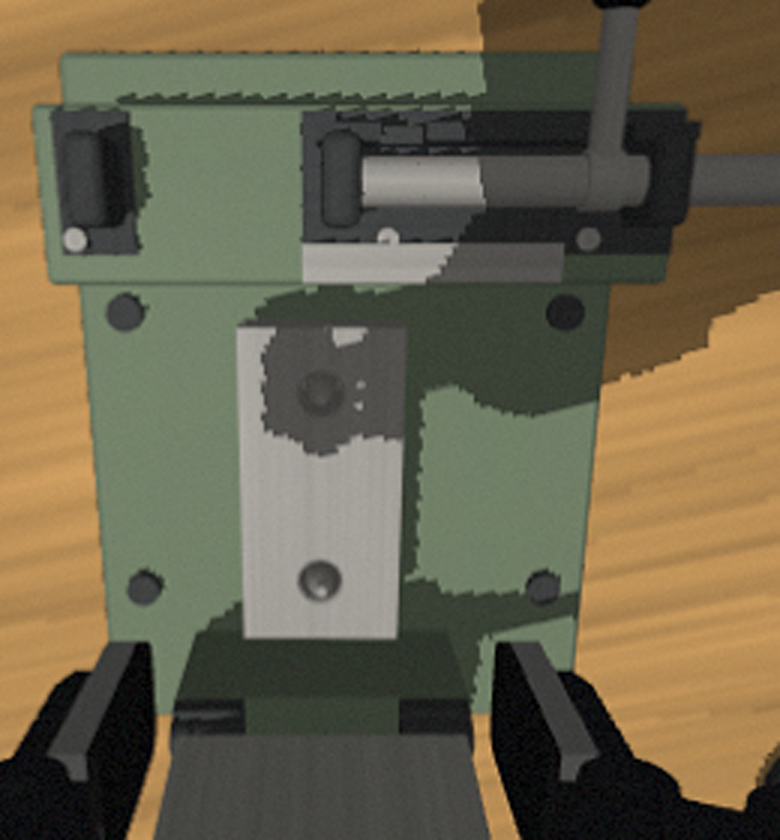

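View pics/s4.png

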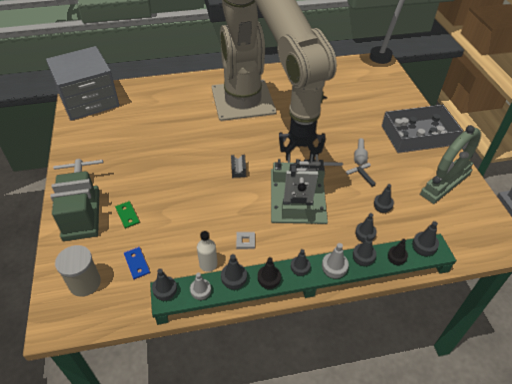

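The top face sits where a four-plate stack should be (z≈56, predicted 173 x 313 px, seen 171 x 313). Both pins are through and the leaf is open. Next I'll rise and go behind the knob.

```bash
python3 -c "
from h import *
T=plan(j2w([150,0,300])[0],jdown(),n=6)
T=plan(j2w([151,0,181])[0],jdown(),n=5,T=T)"
```

```text
dp [[0.0,0.125,-0.109],[0.0,0.125,-0.109],[0.0,0.125,-0.109],[0.001,0.125,-0.109],[0.0,0.125,-0.109],[0.001,0.124,-0.108]]
turn [[0.0,0.0,0.0],[0.0,0.0,0.0],[0.0,0.0,0.0],[0.0,0.0,0.0],[-0.001,0.0,0.0],[0.0,0.001,0.0]] 6
end [0.7108 0.0413 0.2999]
dp [[0.0,0.001,0.119],[0.0,0.001,0.119],[0.0,0.001,0.119],[0.0,0.001,0.119],[-0.001,0.001,0.119]]
turn [[0.0,0.0,0.0],[0.0,0.0,0.0],[0.0,0.0,0.0],[0.0,0.0,0.0],[0.0,0.0,0.0]] 5
end [0.7118 0.0409 0.1809]
```

>>> {"fn": "move_arm", "kwargs": {
  "claw": [0.4,0.2,0.2,0.2,0.2,0.2,0.2,0.2],
  "dp": [
    [0,0,-0.2],
    [0,0,-0.2],
    [0,0.05,-0.2],
    [0,0.15,-0.05],
    [0,0.2,0],
    [0,0.2,0],
    [0,0.145,0],
    [0,0,0]
  ],
  "turn": [
    [0,0,0],
    [0,0,0],
    [0,0,0],
    [0,0,0],
    [0,0,0],
    [0,0,0],
    [0,0,0],
    [0,0,0]
  ],
  "grip_force": 100
}}

```text
clock: 70.28
position: [0.7131, 0.0388, 0.2941]
ee_rot: [0.782, 0.623, -0.003, -0.001]
ft_force: [-0.3, -0.9, -1.2]
grip_width: 0.194
```

>>> {"fn": "move_arm", "kwargs": {
  "claw": [0.2,0.2,0.2],
  "dp": [
    [0,0,0],
    [0,0,0],
    [0,0,0]
  ],
  "turn": [
    [0,0,0],
    [0,0,0],
    [0,0,0]
  ]
}}

```text
clock: 70.53
position: [0.7096, 0.0417, 0.3003]
ee_rot: [0.781, 0.625, -0.0, -0.0]
ft_force: [0.1, 0.3, 0.9]
grip_width: 0.201
```

```bash
python3 -c "
from h import *
print(jpos(150,0),manip.get_obs()['joint_pos'].round(2),manip.get_obs()['grip_width'])
im,P=shot('wrist','l1'); print(proj('wrist',j2w([127,0,195]),P))
T=plan(j2w([151,0,181])[0],jdown(),n=6)"
```

```text
jig tcp [1.4869e+02 2.6000e-01 3.0031e+02] rot [ 0.01  0.   -0.04] corr dp -0.0013 0.0066
None [-0.06  0.51 -0.11  1.07  0.05  1.56  1.2 ] 0.2013167299728774
[[258.02075058 164.33528112]]
dp [[0.0,0.002,0.1],[0.0,0.002,0.1],[0.0,0.002,0.1],[0.0,0.002,0.1],[-0.001,0.002,0.1],[0.0,0.001,0.099]]
turn [[0.0,0.0,0.0],[0.0,0.0,0.0],[0.0,0.0,0.0],[0.0,0.0,0.0],[0.0,0.0,0.0],[0.001,0.0,0.001]] 6
end [0.7118 0.041  0.181 ]
```

View pics/l1.png

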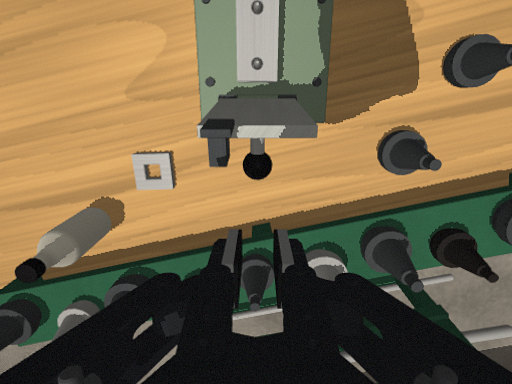

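```bash
python3 -c "
from h import *
P=np.load('pics/l1.npy'); Ji=np.linalg.inv(jigT())
for px,zs in (((255,222),(.03,.06)),((255,262),(.1,.15,.18)),((255,300),(.1,.15,.18))):
  for z in zs:
    w=unproj('wrist',[px],z,P)[0]; print(px,z,w.round(3),(Ji@np.r_[w,1])[:3].round(3))
T=P"
```

```text
(255, 222) 0.03 [0.812 0.014 0.03 ] [ 0.255 -0.004  0.03 ]
(255, 222) 0.06 [0.799 0.017 0.06 ] [ 0.241 -0.004  0.06 ]
(255, 262) 0.1 [0.839 0.009 0.1  ] [ 0.282 -0.004  0.1  ]
(255, 262) 0.15 [0.809 0.016 0.15 ] [ 0.251 -0.003  0.15 ]
(255, 262) 0.18 [0.791 0.02  0.18 ] [ 0.233 -0.003  0.18 ]
(255, 300) 0.1 [ 0.898 -0.005  0.1  ] [ 0.343 -0.004  0.1  ]
(255, 300) 0.15 [0.859 0.004 0.15 ] [ 0.303 -0.003  0.15 ]
(255, 300) 0.18 [0.836 0.01  0.18 ] [ 0.279 -0.003  0.18 ]
```

The rack holders stand at jig x ≥ 230, so the fingers (x up to 165) are clear. The knob is at (257,165), as predicted. Going down behind it.

>>> {"fn": "move_arm", "kwargs": {
  "claw": [0.2,0.2,0.2,0.2,0.2,0.2,0.2,0.2],
  "dp": [
    [0,0.006,0.1],
    [0,0.004,0.1],
    [0,0.002,0.1],
    [0,0.002,0.1],
    [-0.001,0.002,0.1],
    [0,0,0.097],
    [0,0,0],
    [0,0,0]
  ],
  "turn": [
    [0,0,0],
    [0,0,0],
    [0,0,0],
    [0,0,0],
    [0,0,0],
    [0,0,0],
    [0,0,0],
    [0,0,0]
  ]
}}

```text
clock: 71.25
position: [0.7126, 0.0405, 0.1811]
ee_rot: [0.781, 0.625, -0.0, -0.0]
ft_force: [-0.3, 1.0, 0.9]
grip_width: 0.197
```

```bash
python3 -c "
from leaf import *
print(jpos(151,0),manip.get_obs()['ft_force'])
im,P=shot('wrist','l2')
forkpath(1.7,1.15,0,0,[0,20,14],[0,19,14],8)"
```

```text
jig tcp [151.85  -0.33 181.11] rot [ 0.05 -0.03 -0.02] corr dp 0.0016 -0.0042
None [-0.2828346   0.95326015  0.9358234 ]
dp [[0.001,-0.071,-0.011],[0.0,-0.044,-0.013],[0.0,-0.044,-0.011],[0.0,-0.044,-0.007],[0.0,-0.046,-0.005],[0.0,-0.045,-0.001],[0.0,-0.045,0.002],[0.0,-0.045,0.004]]
turn [[0.002,0.0,0.0],[0.0,0.0,0.0],[0.0,0.0,0.0],[0.0,0.0,0.0],[0.0,0.0,0.0],[0.0,0.0,0.0],[0.0,0.0,0.0],[0.0,0.0,0.0]]
end [0.63853772 0.05758463 0.19089097]
```

View pics/l2.png

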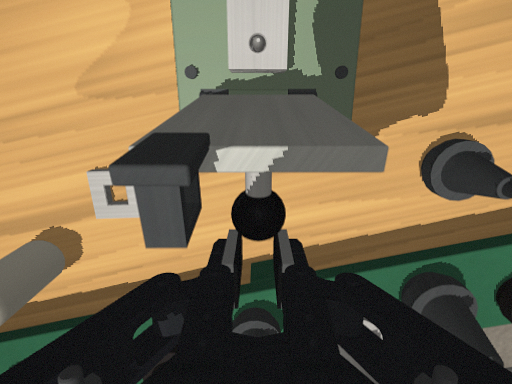

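>>> {"fn": "move_arm", "kwargs": {
  "claw": [0.2,0.2,0.2,0.2,0.2,0.2,0.2,0.2],
  "dp": [
    [0.001,-0.05,-0.008],
    [0,-0.04,-0.012],
    [0,-0.044,-0.012],
    [0,-0.044,-0.01],
    [0,-0.045,-0.007],
    [0,-0.045,-0.004],
    [0,-0.045,-0.001],
    [0,-0.03,0]
  ],
  "turn": [
    [0,0,0],
    [0,0,0],
    [0,0,0],
    [0,0,0],
    [0,0,0],
    [0,0,0],
    [0,0,0],
    [0,0,0]
  ]
}}

```text
clock: 71.97
position: [0.6455, 0.0562, 0.1925]
ee_rot: [0.781, 0.625, 0.0, 0.0]
ft_force: [0.5, 0.5, 0.5]
grip_width: 0.201
```

>>> {"fn": "move_arm", "kwargs": {
  "claw": [0.2,0.2,0.2,0.2,0.2],
  "dp": [
    [0,0,0],
    [0,0,0],
    [0,0,0],
    [0,0,0],
    [0,0,0]
  ],
  "turn": [
    [0,0,0],
    [0,0,0],
    [0,0,0],
    [0,0,0],
    [0,0,0]
  ]
}}

```text
clock: 72.38
position: [0.6468, 0.0554, 0.1915]
ee_rot: [0.781, 0.624, -0.0, 0.0]
ft_force: [0.1, -0.4, 0.8]
grip_width: 0.2
```

```bash
python3 -c "
from leaf import *
print(jpos(151,0),manip.get_obs()['ft_force'])
im,P=shot('wrist','l3')"
```

```text
jig tcp [ 84.36  -0.23 191.47] rot [-0.   -0.01  0.02] corr dp 0.0012 0.3332
None [ 0.06214678 -0.41819972  0.83916   ]
```

View pics/l3.png

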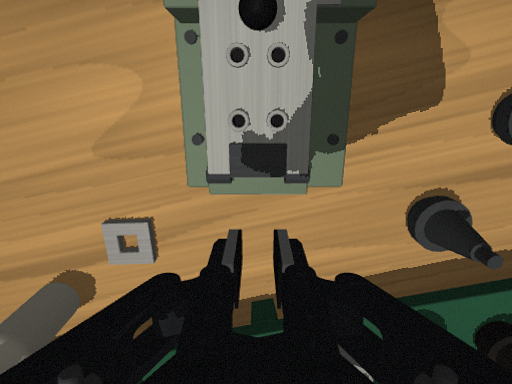

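The leaf fell shut: its top face is up and the knob is at (258,8). Next I'll go to the bolt's handle and look at the leaf on the way.

```bash
python3 -c "
from leaf import *
R0=pit(-.45); g=tcp([-133,70,86],-.45,19); a=g-R0[:,2]*.12
print(g,a)
T=tool(); T[2,3]+=.04
T=plan(a,R0,n=10,T=T)
"
```

```text
[0.4582591  0.16994908 0.06889151] [0.4073431  0.18143687 0.17694516]
dp [[0.035,-0.131,0.027],[0.035,-0.132,0.021],[0.035,-0.132,0.016],[0.035,-0.133,0.01],[0.035,-0.133,0.003],[0.035,-0.134,-0.002],[0.035,-0.133,-0.009],[0.035,-0.133,-0.015]]
turn [[-0.057,0.0,0.0],[-0.057,0.0,0.0],[-0.057,0.0,0.0],[-0.057,0.0,0.0],[-0.058,0.0,0.0],[-0.057,0.0,0.0],[-0.058,0.0,0.0],[-0.057,0.0,0.0]] 8
dp [[0.035,-0.132,-0.02],[0.036,-0.13,-0.026]]
turn [[-0.058,0.0,0.0],[-0.057,0.0,0.0]] 2
end [0.4075 0.1815 0.1769]
```

>>> {"fn": "move_arm", "kwargs": {
  "claw": [0.4,0.4,0.4,0.4,0.4,0.4],
  "dp": [
    [0,0,-0.2],
    [0.035,-0.131,0.027],
    [0.035,-0.132,0.021],
    [0.035,-0.132,0.016],
    [0.035,-0.133,0.01],
    [0.035,-0.133,0.003]
  ],
  "turn": [
    [0,0,0],
    [-0.057,0,0],
    [-0.057,0,0],
    [-0.057,0,0],
    [-0.057,0,0],
    [-0.058,0,0]
  ]
}}

```text
clock: 72.93
position: [0.5259, 0.1189, 0.2043]
ee_rot: [0.776, 0.62, 0.071, 0.088]
ft_force: [0.4, 0.6, 0.4]
grip_width: 0.402
```

>>> {"fn": "move_arm", "kwargs": {
  "claw": [0.4,0.4,0.4,0.4,0.4,0.4,0.4,0.4],
  "dp": [
    [0.035,-0.134,-0.002],
    [0.035,-0.133,-0.009],
    [0.035,-0.133,-0.015],
    [0.035,-0.132,-0.02],
    [0.036,-0.13,-0.026],
    [0,0,0],
    [0,0,0],
    [0,0,0]
  ],
  "turn": [
    [-0.057,0,0],
    [-0.058,0,0],
    [-0.057,0,0],
    [-0.058,0,0],
    [-0.057,0,0],
    [0,0,0],
    [0,0,0],
    [0,0,0]
  ]
}}

```text
clock: 73.6
position: [0.4076, 0.1816, 0.1775]
ee_rot: [0.761, 0.609, 0.14, 0.174]
ft_force: [0.2, 0.3, 0.6]
grip_width: 0.401
```

```bash
python3 -c "
from leaf import *
R0=pit(-.45); g=tcp([-133,70,86],-.45,19)
im,P=shot('wrist','b1'); print(manip.get_obs()['joint_pos'].round(2))
print('knob shut',proj('wrist',j2w([-50,0,112]),P),'ball',proj('wrist',j2w([-133,70,86]),P))
plan(g,R0,n=6)
"
```

```text
[-0.3  -0.24 -0.46  2.23  0.34  0.89  0.4 ]
knob shut [[188.38687404 266.40216394]] ball [[257.84127433 188.94868002]]
dp [[0.0,-0.001,0.1],[0.0,-0.001,0.1],[0.0,-0.001,0.1],[0.0,0.0,0.1],[0.0,-0.001,0.101],[0.0,0.0,0.1]]
turn [[0.0,0.0,0.0],[0.0,0.0,0.0],[0.0,0.0,0.0],[0.0,0.0,0.0],[0.0,0.0,-0.001],[0.0,0.0,0.0]] 6
end [0.4583 0.17   0.0689]
```

View pics/b1.png

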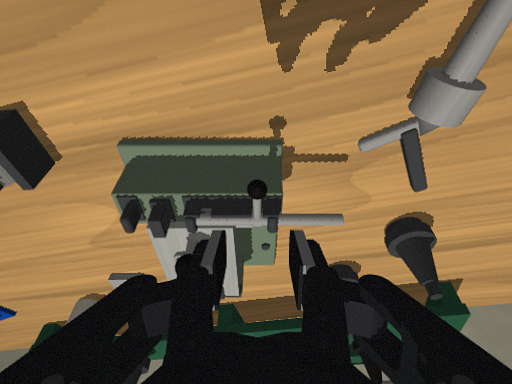

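The ball is at (257,188), as predicted, and the knob is near (190,264), where it belongs with the leaf shut. Going down to the ball.

>>> {"fn": "move_arm", "kwargs": {
  "claw": [0.4,0.4,0.4,0.4,0.4,0.4,0.4,0.4],
  "dp": [
    [0,-0.001,0.1],
    [0,-0.001,0.1],
    [0,-0.001,0.1],
    [0,0,0.1],
    [0,-0.001,0.1],
    [0,0,0.1],
    [0,0,0],
    [0,0,0]
  ],
  "turn": [
    [0,0,0],
    [0,0,0],
    [0,0,0],
    [0,0,0],
    [0,0,0],
    [0,0,0],
    [0,0,0],
    [0,0,0]
  ]
}}

```text
clock: 74.32
position: [0.4575, 0.1693, 0.068]
ee_rot: [0.762, 0.608, 0.138, 0.174]
ft_force: [-0.5, 0.2, -0.3]
grip_width: 0.402
```

```bash
python3 -c "
from leaf import *
R0=pit(-.45); g=tcp([-133,70,86],-.45,19)
im,P=shot('wrist','b2'); print(manip.get_obs()['joint_pos'].round(2))
print('ball',proj('wrist',j2w([-133,70,86]),P))
plan(g,R0,n=1)
crop(im,150,100,370,280,3,'b2c')"
```

```text
[-0.25  0.04 -0.45  2.27  0.64  0.65  0.17]
ball [[260.2256005  266.50570417]]
dp [[0.0,0.002,0.002]]
turn [[-0.001,0.001,-0.001]] 1
end [0.4583 0.1699 0.0688]
```

View pics/b2c.png

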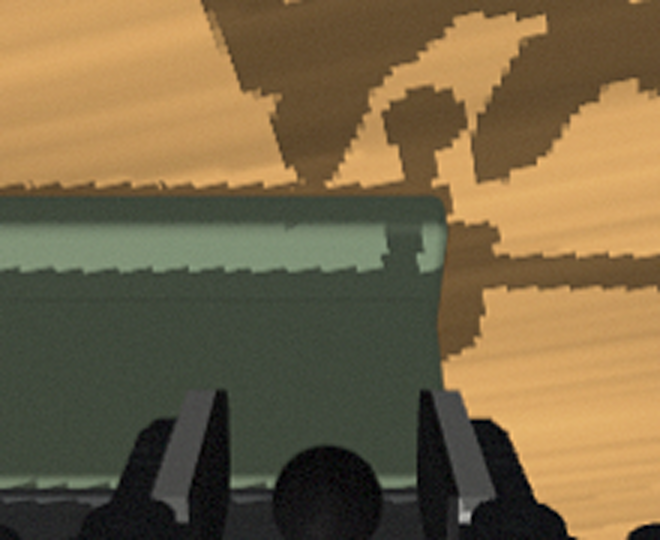

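The ball is centred between the pads at crop (327,500), as predicted. Closing, then rotating with the handle.

>>> {"fn": "move_arm", "kwargs": {
  "claw": [0.1,0.1,0.1,0.1,0.1],
  "dp": [
    [0,0.002,0.002],
    [0,0,0],
    [0,0,0],
    [0,0,0],
    [0,0,0]
  ],
  "turn": [
    [0,0,0],
    [0,0,0],
    [0,0,0],
    [0,0,0],
    [0,0,0]
  ],
  "grip_force": 60
}}

```text
clock: 74.78
position: [0.4583, 0.1698, 0.0697]
ee_rot: [0.761, 0.608, 0.14, 0.175]
ft_force: [-3.9, -2.0, 4.6]
grip_width: 0.169
```

>>> {"fn": "move_arm", "kwargs": {
  "claw": [0.1,0.1,0.1,0.1,0.1,0.1,0.1,0.1],
  "dp": [
    [0,0.0025,-0.0133],
    [0,0.0025,-0.0133],
    [0,0.0025,-0.0133],
    [0,0.0025,-0.0133],
    [0,0.0025,-0.0133],
    [0,0.0025,-0.0133],
    [0,0.0025,-0.0133],
    [0,0.0025,-0.0133]
  ],
  "turn": [
    [0.0915,0,0],
    [0.0915,0,0],
    [0.0915,0,0],
    [0.0915,0,0],
    [0.0915,0,0],
    [0.0915,0,0],
    [0.0915,0,0],
    [0.0915,0,0]
  ]
}}

```text
clock: 75.45
position: [0.457, 0.1702, 0.0913]
ee_rot: [0.779, 0.624, -0.04, -0.05]
ft_force: [-5.5, -3.0, 3.2]
grip_width: 0.169
```

>>> {"fn": "move_arm", "kwargs": {
  "claw": [0.1,0.1,0.1,0.1,0.1,0.1,0.1,0.1],
  "dp": [
    [0,0.0025,-0.0133],
    [0,0.0025,-0.0133],
    [0,0.0025,-0.0133],
    [0,0.0025,-0.0133],
    [0,0.0025,-0.0133],
    [0,0.0025,-0.0133],
    [0,0.0025,-0.0133],
    [0,0.0025,-0.0133]
  ],
  "turn": [
    [0.0915,0,0],
    [0.0915,0,0],
    [0.0915,0,0],
    [0.0915,0,0],
    [0.0915,0,0],
    [0.0915,0,0],
    [0.0915,0,0],
    [0.0915,0,0]
  ]
}}

```text
clock: 76.12
position: [0.4685, 0.1676, 0.1109]
ee_rot: [0.733, 0.587, -0.215, -0.269]
ft_force: [-6.4, -4.1, 14.3]
grip_width: 0.169
```

```bash
python3 -c "
from leaf import *
im,P=shot('wrist','b3'); o=manip.get_obs(); print(o['joint_pos'].round(2),o['grip_width'],o['ft_force'])
T=tool(); gp=T[:3,3]-T[:3,2]*.019; print('grasp jig',((np.linalg.inv(jigT())@np.r_[gp,1])[:3]*1000).round(1))
crop(im,100,100,400,320,2.6,'b3c')"
```

```text
[ 0.01  0.68 -0.35  1.43 -0.14  1.69  1.04] 0.16673321770629104 [-12.6018244   -1.87203893  27.78126245]
grasp jig [-102.3   69.5  124.9]
```

View pics/b3c.png

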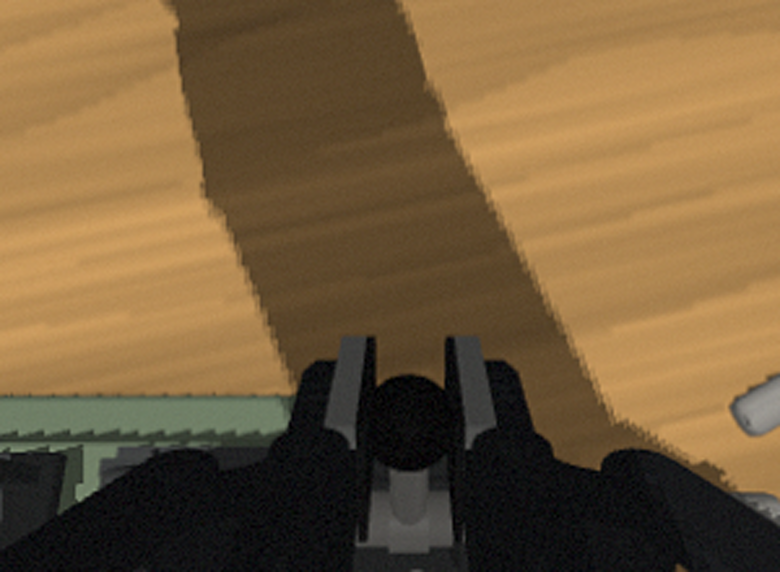

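>>> {"fn": "move_arm", "kwargs": {
  "claw": [0.1,0.1],
  "dp": [
    [0,-0.005,-0.006],
    [0,0,0]
  ],
  "turn": [
    [0,0,0],
    [0,0,0]
  ]
}}

```text
clock: 76.33
position: [0.4689, 0.1675, 0.1111]
ee_rot: [0.733, 0.587, -0.214, -0.268]
ft_force: [-4.1, -3.1, 7.4]
grip_width: 0.17
```

```bash
python3 -c "
from leaf import *
o=manip.get_obs(); print(o['grip_width'],o['ft_force'],o['torque'])
T=tool(); gp=T[:3,3]-T[:3,2]*.019; print('grasp jig',((np.linalg.inv(jigT())@np.r_[gp,1])[:3]*1000).round(1))
print((np.linalg.inv(jigT())@T)[:3,:3].round(2))
d=jigT()[:3,1]*-.05; print(T[:3,:3].T@d/.2)"
```

```text
0.17000855567902143 [-4.13907455 -3.14487668  7.4369568 ] [-0.44103815  0.70304528  0.50567953]
grasp jig [-101.6   70.   125.6]
[[-0.    0.76 -0.64]
 [ 1.    0.    0.  ]
 [ 0.   -0.64 -0.76]]
[-2.49999908e-01 -2.14579142e-04 -8.12092832e-06]
```

The force dropped to about 9 N. The handle is at about 1.2 rad. Sliding home.

>>> {"fn": "move_arm", "kwargs": {
  "claw": [0.1,0.1,0.1,0.1],
  "dp": [
    [-0.036,0,0],
    [-0.036,0,0],
    [-0.036,0,0],
    [-0.036,0,0]
  ],
  "turn": [
    [0,0,0],
    [0,0,0],
    [0,0,0],
    [0,0,0]
  ]
}}

```text
clock: 76.67
position: [0.4624, 0.1401, 0.111]
ee_rot: [0.733, 0.587, -0.213, -0.268]
ft_force: [-0.7, 2.2, 6.1]
grip_width: 0.167
```

>>> {"fn": "move_arm", "kwargs": {
  "claw": [0.1,0.1,0.1,0.1,0.1],
  "dp": [
    [-0.036,0,0],
    [-0.036,0,0],
    [-0.036,0,0],
    [0,0,0],
    [0,0,0]
  ],
  "turn": [
    [0,0,0],
    [0,0,0],
    [0,0,0],
    [0,0,0],
    [0,0,0]
  ]
}}

```text
clock: 77.08
position: [0.4577, 0.1186, 0.1111]
ee_rot: [0.734, 0.587, -0.213, -0.268]
ft_force: [-2.1, -0.5, 5.9]
grip_width: 0.171
```

```bash
python3 -c "
from leaf import *
o=manip.get_obs(); print(o['grip_width'],o['ft_force'],o['torque'],o['joint_pos'].round(2))
T=tool(); gp=T[:3,3]-T[:3,2]*.019; print('grasp jig',((np.linalg.inv(jigT())@np.r_[gp,1])[:3]*1000).round(1))
im,P=shot('wrist','b4');crop(im,100,100,400,320,2.6,'b4c')"
```

```text
0.17111032429380185 [-2.1434325 -0.4574385  5.870853 ] [-0.00137513  0.45972025  0.04794914] [ 0.07  0.63 -0.33  1.49 -0.12  1.67  1.11]
grasp jig [-101.7   19.8  125.6]
```

View pics/b4c.png

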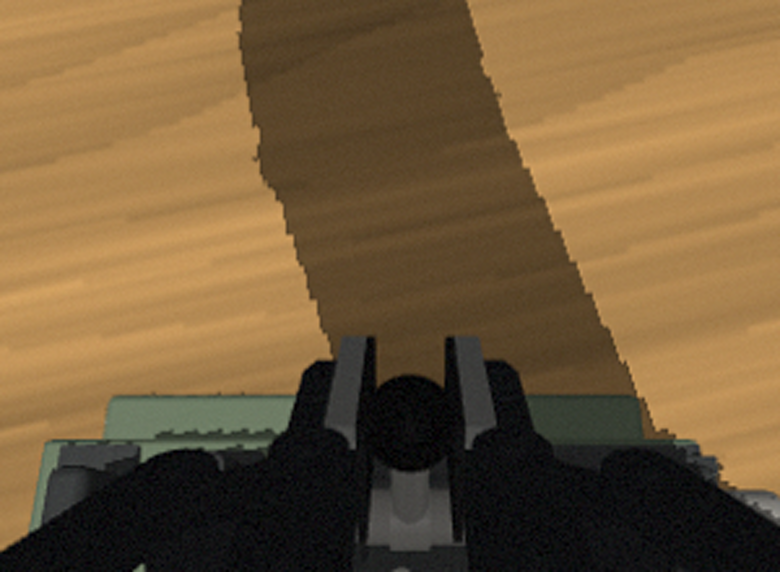

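The ball is at jig y 19.8, so the bolt is home. Lowering the handle by reversing the same motion.

>>> {"fn": "move_arm", "kwargs": {
  "claw": [0.1,0.1,0.1,0.1,0.1,0.1],
  "dp": [
    [0,-0.0015,0.0134],
    [0,-0.0015,0.0134],
    [0,-0.0015,0.0134],
    [0,-0.0015,0.0134],
    [0,-0.0015,0.0134],
    [0,-0.0015,0.0134]
  ],
  "turn": [
    [-0.0915,0,0],
    [-0.0915,0,0],
    [-0.0915,0,0],
    [-0.0915,0,0],
    [-0.0915,0,0],
    [-0.0915,0,0]
  ]
}}

```text
clock: 77.63
position: [0.4486, 0.1208, 0.0975]
ee_rot: [0.774, 0.619, -0.082, -0.103]
ft_force: [-0.7, 1.3, 0.4]
grip_width: 0.169
```

```bash
python3 -c "
from leaf import *
o=manip.get_obs(); print(o['grip_width'],o['ft_force'],o['torque'],o['joint_pos'].round(2))
T=tool(); gp=T[:3,3]-T[:3,2]*.019; print('grasp jig',((np.linalg.inv(jigT())@np.r_[gp,1])[:3]*1000).round(1))"
```

```text
0.16942689728186472 [-0.67657306  1.28974917  0.36316324] [ 0.09768852 -0.06893376  0.00086712] [ 0.04  0.31 -0.36  1.82 -0.03  1.25  1.05]
grasp jig [-118.4   19.9  115.9]
```

No resistance, and the handle is now below the land (about 0.75 rad). Continuing down.

>>> {"fn": "move_arm", "kwargs": {
  "claw": [0.1,0.1,0.1,0.1,0.1,0.1,0.1],
  "dp": [
    [0,-0.0015,0.0134],
    [0,-0.0015,0.0134],
    [0,-0.0015,0.0134],
    [0,-0.0015,0.0134],
    [0,-0.0015,0.0134],
    [0,-0.0015,0.0134],
    [0,-0.0015,0.0134]
  ],
  "turn": [
    [-0.0915,0,0],
    [-0.0915,0,0],
    [-0.0915,0,0],
    [-0.0915,0,0],
    [-0.0915,0,0],
    [-0.0915,0,0],
    [-0.0915,0,0]
  ]
}}

```text
clock: 78.22
position: [0.4459, 0.1214, 0.0791]
ee_rot: [0.775, 0.62, 0.075, 0.093]
ft_force: [3.8, -3.0, -2.8]
grip_width: 0.167
```

>>> {"fn": "move_arm", "kwargs": {
  "claw": [0.1,0.1,0.1,0.1],
  "dp": [
    [0,-0.0015,0.0134],
    [0,-0.0015,0.0134],
    [0,0,0],
    [0,0,0]
  ],
  "turn": [
    [-0.0915,0,0],
    [-0.0915,0,0],
    [0,0,0],
    [0,0,0]
  ]
}}

```text
clock: 78.55
position: [0.4467, 0.121, 0.0738]
ee_rot: [0.767, 0.614, 0.119, 0.148]
ft_force: [1.4, 0.3, -1.2]
grip_width: 0.173
```

```bash
python3 -c "
from leaf import *
o=manip.get_obs(); print(o['grip_width'],o['ft_force'],o['torque'],o['joint_pos'].round(2))
T=tool(); gp=T[:3,3]-T[:3,2]*.019; print('grasp jig',((np.linalg.inv(jigT())@np.r_[gp,1])[:3]*1000).round(1))"
```

```text
0.17327144607487227 [ 1.36217358  0.29565282 -1.16283868] [0.12172836 0.0577441  0.08245301] [-0.09 -0.03 -0.46  2.3   0.42  0.64  0.48]
grasp jig [-132.3   19.7   91.5]
```

>>> {"fn": "move_arm", "kwargs": {
  "claw": [0.4,0.4,0.4,0.4,0.4,0.4,0.4,0.4],
  "dp": [
    [0,0,0],
    [0,0,0],
    [0,0,0],
    [0,0,-0.1],
    [0,0,-0.15],
    [0,0,-0.2],
    [0,0,-0.15],
    [0,0,0]
  ],
  "turn": [
    [0,0,0],
    [0,0,0],
    [0,0,0],
    [0,0,0],
    [0,0,0],
    [0,0,0],
    [0,0,0],
    [0,0,0]
  ]
}}

```text
clock: 79.22
position: [0.4041, 0.1329, 0.1902]
ee_rot: [0.766, 0.613, 0.121, 0.148]
ft_force: [0.9, 1.1, 0.2]
grip_width: 0.396
```

>>> {"fn": "move_arm", "kwargs": {
  "claw": [0.4,0.4,0.4],
  "dp": [
    [0,0,-0.15],
    [0,0,0],
    [0,0,0]
  ],
  "turn": [
    [0,0,0],
    [0,0,0],
    [0,0,0]
  ]
}}

```text
clock: 79.47
position: [0.3928, 0.1337, 0.2134]
ee_rot: [0.767, 0.613, 0.119, 0.147]
ft_force: [-0.2, 0.3, -0.2]
grip_width: 0.402
```

```bash
python3 -c "
from leaf import *
im,P=shot('wrist','b5');crop(im,100,60,400,280,2.6,'b5c')
q=proj('wrist',j2w([[-133,20,86],[-50,0,112],[-74,-45,82],[-74,45,82],[-88,20,82]]),P); print(((q-[100,60]+.5)*2.6-.5).round(0).tolist())
print(tool()[:3,3],manip.get_obs()['ft_force'])"
```

```text
[[411.0, 303.0], [363.0, 496.0], [261.0, 406.0], [468.0, 406.0], [411.0, 382.0]]
[0.39246037 0.13325646 0.21224178] [-0.44964576 -1.24876663 -0.18741502]
```

View pics/b5c.png

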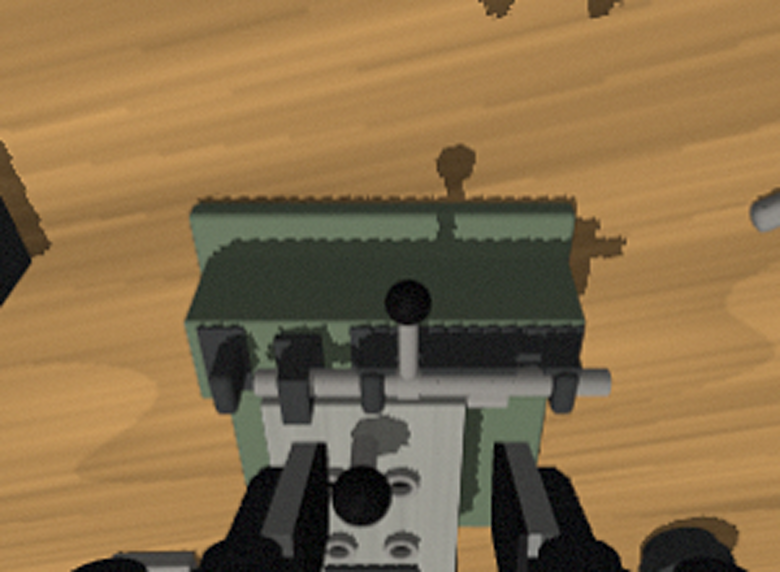

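The ball is at (408,302) (predicted (411,303)) and the knob at (362,495) (predicted (363,496)). So the bolt is home, the handle is down and the leaf is shut. One overall look before handing in.

```bash
python3 -c "
from h import *
s,_=shot('scene','fin'); t,_=shot('top','fint'); 
a,P=shot('wrist'); print(handle_angle(np.array([100+(408.5)/2.6-.5,60+302.5/2.6-.5]),P,20))
crop(s,225,120,425,270,4,'finc')"
```

```text
handle -0.09 err 2.351347836062989 [-133.   20.   82.]
0.0
```

View pics/finc.png

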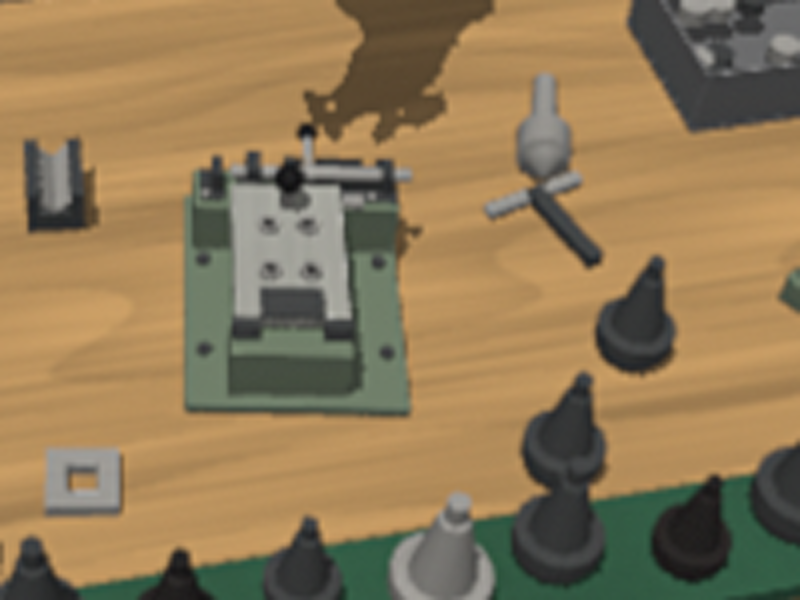

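View pics/fint.png

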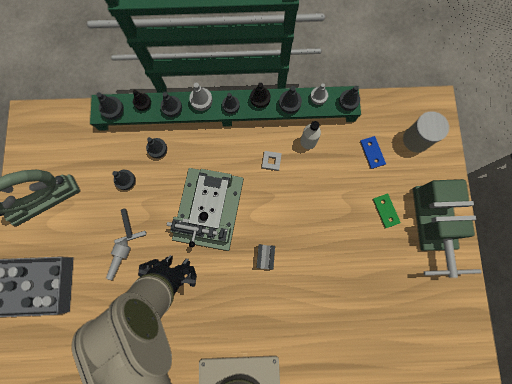

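The scene and top pictures show the leaf shut, the bolt through the staple with its handle down, no grey shims left on the bench, and the other tools standing. Handing in.

```bash
python3 -c "
from workcell import manip
print(manip.get_obs()['ft_force'],manip.get_obs()['clock']); print(manip.hand_in())"
```

```text
[-0.59361543 -0.0834955  -0.00237297] 79.6667
the job is handed in; nothing more can be done
None
```

I drew the bolt, opened the leaf, threaded all four grey shims over the pins, shut the leaf, slid the bolt home and let its handle down into its notch. I handed in at 79.7 s of the 210 s allowed. The hand-in gives no verdict, so the checks below are my own.

- **Stack:** before the leaf was shut, the top face measured 171 x 313 px. A flat four-plate stack (z 56) should give 173 x 313 px. Both pins showed through the holes.
- **Leaf:** the knob was within about 1 px of its shut position. Once pushed past 1.4 rad the leaf fell the rest of the way, so I couldn't look at the plates again under it.
- **Bolt and handle:** the ball was about 3 px of the enlarged view (roughly 1 mm) from its home-and-down position. My handle-angle fit from the picture came out at -0.09 rad, at the edge of its range. That agrees with the handle being down only to within camera error.
- **Forces:** wrist force briefly reached about 30 N while I lifted the handle the second time, and a small upward shift relieved it.
- **Bench:** the other tools, including the blue and green look-alikes, stood untouched in the last picture. The wrist force was about zero with the robot clear of everything.

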